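# Change the recipe board on the pantry display stand and clip it fast

### The arm

A 7-joint arm with a two-finger parallel gripper is mounted at the origin on the work surface. World frame = base frame: x ahead of the robot, y to its left, z up, the work surface at z = 0. Lengths are in m, angles in rad, forces in N, time in s.
With the tool pointing down it reaches from about 0.4 to 0.9 m from the base axis. Payload 5.5 kg.
Tool frame: the origin (TCP) lies at the very end of the fingers, on their centre line; the grasp point (between the pads) lies 19 mm behind it; x points along the fingers, y is the direction in which the jaws open and shut, and the axes are right-handed (so a half turn about x gives the same grasp; the last joint's range is limited). The gripper opens to 92 mm and grips with 3 to 60 N. Pads are 19 mm wide; open, the fingers measure 130 mm over their backs; the gripper's body (75 mm by 190 mm) begins 47 mm behind the grasp point.
Start: joints at [-0.903, 0.501, -0.427, 1.55, 0.221, 1.138, -0.21], TCP at [0.256, 0.597, 0.204] pointing down, gripper open.
Joint ranges: [-2.88, 2.88], [-0.31, 2.03], [-1.54, 1.56], [0.2, 2.42], [-1.41, 4.55], [0.19, 2.02], [-2.57, 2.57]. Speed limits (rad/s): [2.57, 2.57, 3.14, 3.14, 3.14, 3.14, 3.14].

### API

Orientations are given as a unit quaternion [x, y, z, w].
In Python, from station import r gives the robot as it stands.
- The arm moves only by the tool arm_command, never from a script. Its argument "moves" is a list of rows, each a list of 7 numbers: the opening, from 0 (shut) to 1 (fully open), then the shift along the tool's x, y, z in mm, then the turn, a rotation vector about the tool's x, y, z in rad. In form: [[jaw, tx, ty, tz, ax, ay, az], ...]. A call has 1 to 10 rows; each row is the pose to reach, as a shift and turn from the pose commanded when the call began, along the tool's axes at that moment; what a row does not reach only later rows make up. A row lasts 1/10 s, in which the tool goes at most 50 mm and 8.59 degrees, less where a joint would pass 70% of its speed; a pose out of reach is approached as far as the arm can. A call with a gripper value outside its range is refused whole. The fingers move at their own pace and stop on an object; "squeeze" is the grip in N (left out, the last holds). Time passes only in rows, so rows that repeat a pose let the fingers close. It gives the time, the measured TCP pose, the force and the opening at its end, in the units of the state.
- r.get_state(): the state, without advancing time (a new reading comes with each control period).
- r.camera(name): name is "scene" or "top" or "wrist"; returns the picture (400x640x3 uint8, red, green, blue); there is no depth.
- r.camera_params(name): a dict with "fov_y" (degrees; the focal length in pixels is half the picture's height over the tangent of half this angle, whatever the lens; pixels are square), "cx", "cy" (the principal point, pixels), "rvec" (rotation vector, rad) and "tvec" (3), from world to camera coordinates, as OpenCV has them. Camera axes: x right, y down, z forward; pixel columns grow to the right and rows downward; lengths in m; the calibration is good to about 2 mm. A picture is of the moment at which its call begins: read the wrist's pose just before it. camera_params takes no time and is no camera call; for the wrist camera it gives the pose at the moment of the call.
- r.job_done(): hands the job in, once; it reports no verdict.
The state is a dict: "t": time; "q": joint angles; "dq": joint speeds; "tau": joint torques, N m; "ee_pos": TCP position; "eef_rot": TCP orientation; "ft_force": force on the tool from outside, world axes, zero at the start; "torque": the same for the moment, N m; "finger_gap": finger opening in m.
Only numpy, scipy, OpenCV 4.12 (cv2) and the standard library are available. Lean on these libraries where they do the work, as an engineer would, in place of code of your own. Each camera call takes 0.05 s, during which the arm holds its last target.

### The job

Change the recipe board on the display stand: first lift the old board out of the stand and file it upright in the slot of the rack, then lift the new board off its hook and stand it fully down in the stand's groove, its side edges flush with the stand's panel. Then clip it fast with every wooden clip lying on the counter: each clip must grip board and panel together over one of the two upright side edges, with at least one clip on each side. Do not let a board fall over, and leave the mug, saucer and tin where they are.

Things in the scene. Friction and masses are not known exactly. Their poses are not given: they have to be found in the camera images.
- stand: Fixed pale wooden display stand. Origin: underside, below the middle of its upright panel; z up, +x roughly away from the robot. Panel 6 mm thick (x -3 to +3), 150 mm wide (y -75 to +75) with free upright side edges, top 115 mm above the table. Foot x -40 to +60 mm, 150 mm wide, 12 mm thick.
- stand_groove (a point): Middle of the stand's groove floor: x 9, y 0, 12 mm above the table. The groove lies on the panel's +x side, 12 mm wide (x 3 to 15), between panel and a lip 130 mm wide (y), 8 mm thick, that reaches 37 mm above the table, with a flare leaning outward on it up to 45 mm. A board stands in it against or near the panel.
- rack: Fixed pale wooden filing rack with one slot for a board. Origin: underside centre, z up. Slot along y, 12 mm wide (x -6 to +6), floor 12 mm above the table; walls 130 mm long, 8 mm thick, to 42 mm above the table, then flared outward up to 50 mm. Foot 90 by 140 mm.
- hookstand: Fixed stand with the hook on which the new board hangs. Origin: underside, below its post; z up. Flat brass arm along +x, 14 mm wide (y), 6 mm thick, upper face 119 mm above the table, from the post (x = 0, 12 mm thick, no higher than the arm) to x = 70 mm. The board hangs at about x = 45 mm.
- hook_tip (a point): Top of the hook's upturned tip: x 67 mm in the hook stand's frame, 131 mm above the table; the tip is 6 mm thick (x). To free the board lift it 12 to 24 mm (best 18) and move it along the hook's +x past the tip.
- board_old: Old recipe board, dark wood with a small picture, 8 mm thick (x), 130 wide (y), 130 high (z), about 110 g. Origin: middle of its bottom edge, z up. At the start it stands loose in the display stand. It has a hanging hole 28 wide (y), 30 high, centred, its upper edge 98 mm above the bottom edge: a solid strip 32 mm high is left above it to grip.
- board_new: New recipe board, like the old but wider: 8 mm thick (x), 150 wide (y), 130 high (z), about 110 g. Origin: middle of its bottom edge, z up. At the start it hangs on the hook, bottom 21 mm above the table, its x along the arm. It has a hanging hole 28 wide (y), 30 high, centred, its upper edge 98 mm above the bottom edge: a solid strip 32 mm high is left above it to grip.
- clip1: Wooden sprung clip (clothes-peg type), may be absent (2 to 4 are there). Lies flat: hinge axis = own z, upright; 24 mm high, 91 long, alike either way up. Origin: hinge axis, underside. Jaws point to own +x (pads x 31 to 45), wings to -x, flaring to 49 mm over their outer ends at x -45. 55 g. The axes are those of the +y half.
- clip1_jaw (a joint): Opening angle of the jaws, rad: 0 shut (sprung), 0.7 fully open (stop; pads 26 mm apart), about 0.37 when clamped on panel and board, 14 mm together (14 to 18 before clamping). Clamps with about 8 N. Opened by squeezing the wings together in y near own x = -35 mm: starts at about 6 N, fully open at 11 N; then the wings are parallel, about 20 mm over their outer faces.
- clip1_mouth (a point): Point between the shut jaw pads: own x = 38 mm, 12 mm above the underside (fixed to the +y half; opened by an angle, the middle line is half of it clockwise from own x, seen from +z). Put it 10 to 15 mm in from the side edge.
- clip2: Wooden sprung clip (clothes-peg type), may be absent (2 to 4 are there). Lies flat: hinge axis = own z, upright; 24 mm high, 91 long, alike either way up. Origin: hinge axis, underside. Jaws point to own +x (pads x 31 to 45), wings to -x, flaring to 49 mm over their outer ends at x -45. 55 g. The axes are those of the +y half.
- clip2_jaw (a joint): Opening angle of the jaws, rad: 0 shut (sprung), 0.7 fully open (stop; pads 26 mm apart), about 0.37 when clamped on panel and board, 14 mm together (14 to 18 before clamping). Clamps with about 8 N. Opened by squeezing the wings together in y near own x = -35 mm: starts at about 6 N, fully open at 11 N; then the wings are parallel, about 20 mm over their outer faces.
- clip2_mouth (a point): Point between the shut jaw pads: own x = 38 mm, 12 mm above the underside (fixed to the +y half; opened by an angle, the middle line is half of it clockwise from own x, seen from +z). Put it 10 to 15 mm in from the side edge.
- clip3: Wooden sprung clip (clothes-peg type), may be absent (2 to 4 are there). Lies flat: hinge axis = own z, upright; 24 mm high, 91 long, alike either way up. Origin: hinge axis, underside. Jaws point to own +x (pads x 31 to 45), wings to -x, flaring to 49 mm over their outer ends at x -45. 55 g. The axes are those of the +y half.
- clip3_jaw (a joint): Opening angle of the jaws, rad: 0 shut (sprung), 0.7 fully open (stop; pads 26 mm apart), about 0.37 when clamped on panel and board, 14 mm together (14 to 18 before clamping). Clamps with about 8 N. Opened by squeezing the wings together in y near own x = -35 mm: starts at about 6 N, fully open at 11 N; then the wings are parallel, about 20 mm over their outer faces.
- clip3_mouth (a point): Point between the shut jaw pads: own x = 38 mm, 12 mm above the underside (fixed to the +y half; opened by an angle, the middle line is half of it clockwise from own x, seen from +z). Put it 10 to 15 mm in from the side edge.
- clip4: Wooden sprung clip (clothes-peg type), may be absent (2 to 4 are there). Lies flat: hinge axis = own z, upright; 24 mm high, 91 long, alike either way up. Origin: hinge axis, underside. Jaws point to own +x (pads x 31 to 45), wings to -x, flaring to 49 mm over their outer ends at x -45. 55 g. The axes are those of the +y half.
- clip4_jaw (a joint): Opening angle of the jaws, rad: 0 shut (sprung), 0.7 fully open (stop; pads 26 mm apart), about 0.37 when clamped on panel and board, 14 mm together (14 to 18 before clamping). Clamps with about 8 N. Opened by squeezing the wings together in y near own x = -35 mm: starts at about 6 N, fully open at 11 N; then the wings are parallel, about 20 mm over their outer faces.
- clip4_mouth (a point): Point between the shut jaw pads: own x = 38 mm, 12 mm above the underside (fixed to the +y half; opened by an angle, the middle line is half of it clockwise from own x, seen from +z). Put it 10 to 15 mm in from the side edge.
- cup: Bystander: white mug, 76 mm wide, 62 mm high, beyond the stand. Origin: underside centre.
- saucer: Bystander: white saucer, 120 mm wide, 18 mm high, beyond and to one side of the stand. Origin: underside centre.
- tin: Bystander: shallow steel tin, 70 mm wide, 35 mm high, beyond and to the other side of the stand. Origin: underside centre.
There are look-alikes about, which are no part of the job. Leave any red look-alike of the clip4 alone.

How it is judged:
By the outcome, as a careful person would: the job done as asked, in the order asked, and still so for the second after the job is handed in, with the robot touching nothing.
Of clip1, clip2, clip3, clip4 only 2 to 4 are there at a start; the rules pass over those that are not, and their reading is None.
At some moment in a run one of clip1, clip2, clip3, clip4 may be knocked a few centimetres aside while the robot is not near it.
It also fails if it takes over 210 s, if anything falls off the work surface, if the arm or the gripper's body presses on something with over 40 N, if the wrist force passes 120 N, or if a joint passes its speed limit or range.

## Working session

There is one attempt and no reset: what is moved stays moved. The work goes in short steps, Python scripts to look and compute and a tool call to move; the robot and the scene stay as the last step left them, time stands still between calls to the robot, and variables do not carry over. Pictures are saved under pics/ and viewed, and the job is handed in when it is done.

Besides the shell and the picture viewer there is one more tool, called as name(argument=value, ...), one argument or row to a line, values as JSON. arm_command: Moves the arm, as the interface text tells. Its arguments: {"type":"object","properties":{"moves":{"type":"array","items":{"type":"array","items":{"type":"number"}}},"squeeze":{"type":"number"}},"required":["moves"]}

```bash
ls; mkdir -p pics
cat > h.py <<'E'
from station import r
import numpy as np, cv2
from scipy.spatial.transform import Rotation as R
def snap(name,fn):
    p=r.camera_params(name); im=r.camera(name); cv2.imwrite('pics/'+fn+'.png',im[:,:,::-1]); np.savez('pics/'+fn+'.npz',rvec=np.array(p['rvec']).ravel(),tvec=np.array(p['tvec']).ravel(),f=200/np.tan(np.radians(p['fov_y']/2)),cx=p['cx'],cy=p['cy'],im=im)
    return im,p
def P(fn):
    d=np.load('pics/'+fn+'.npz'); return d
def proj(fn,X):
    d=P(fn);X=np.atleast_2d(X); c=R.from_rotvec(d['rvec']).as_matrix()@X.T+d['tvec'][:,None]
    return np.c_[d['f']*c[0]/c[2]+d['cx'],d['f']*c[1]/c[2]+d['cy']]
def ray(fn,u,v):
    d=P(fn);Rm=R.from_rotvec(d['rvec']).as_matrix(); return -Rm.T@d['tvec'], Rm.T@np.array([(u-d['cx'])/d['f'],(v-d['cy'])/d['f'],1])
def onz(fn,u,v,z):
    o,k=ray(fn,u,v); return o+k*(z-o[2])/k[2]
def tri(*a):
    A=np.zeros((3,3));b=np.zeros(3);L=[ray(*x) for x in a]
    for o,k in L:
        k=k/np.linalg.norm(k);M=np.eye(3)-np.outer(k,k);A+=M;b+=M@o
    X=np.linalg.solve(A,b); res=[np.linalg.norm(np.cross(X-o,k/np.linalg.norm(k))) for o,k in L]
    return X,res
E
python3 - <<'E'
from h import *
s=r.get_state()
for k in s: print(k,s[k])
for n in ['scene','top','wrist']:
    snap(n,n+'0'); p=r.camera_params(n); print(n,p)
E
```

```text
pics
t 0.0
q [-0.9027853   0.50181729 -0.42677614  1.55143422  0.22079485  1.13830392
 -0.21029582]
dq [ 1.21174541e-03  1.11102097e-03 -2.07717150e-03 -1.57851820e-03
  1.01235412e-03 -5.74769014e-05  3.88500501e-05]
tau [-1.35437176e-04 -5.66590154e+01 -5.81634834e+00 -2.79118931e+01
 -6.87784958e-02  3.09335429e-02  1.79941658e-04]
ee_pos [0.25575721 0.59676773 0.2027028 ]
eef_rot [ 0.14147586  0.69282966 -0.1427901   0.69251904]
ft_force [-0.36627807 -0.40149049  0.31244407]
torque [-0.00322195  0.0029562   0.02873082]
finger_gap 0.09200319470855885
scene {'fov_y': 44.368735546988304, 'cx': 323.12872672244066, 'cy': 191.0789507076536, 'rvec': array([ 2.44327276,  0.88932552, -0.24174371]), 'tvec': array([-0.43325893, -0.25866587,  1.74321579])}
top {'fov_y': 47.62252671867227, 'cx': 313.1944624971025, 'cy': 197.2578026864019, 'rvec': array([ 1.9784681 , -2.22734291,  0.24403982]), 'tvec': array([0.05510159, 0.57131312, 1.06267798])}
wrist {'fov_y': 71.50671498119274, 'cx': 324.10551414217497, 'cy': 204.18041082736104, 'rvec': array([-2.41125533, -1.58919038, -0.23436489]), 'tvec': array([-0.65075802, -0.03587175,  0.38950727])}
```

View pics/scene0.png

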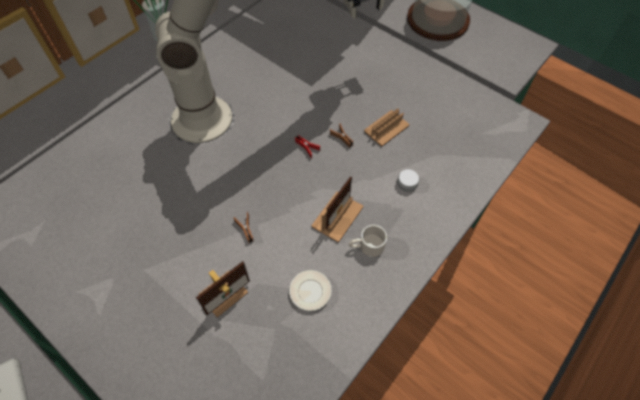

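View pics/top0.png

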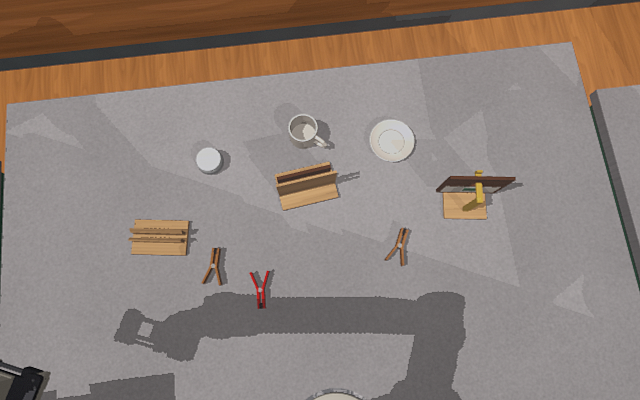

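View pics/wrist0.png

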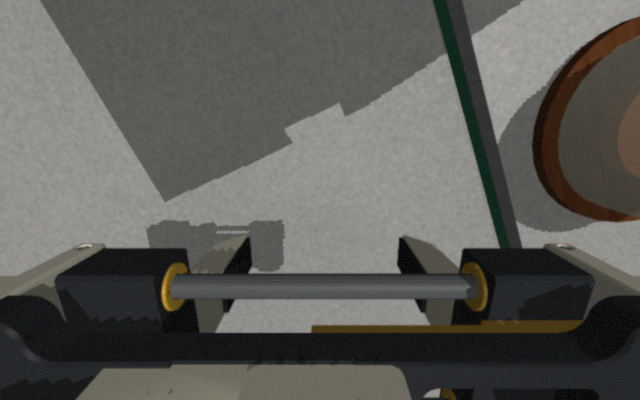

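Scene/top show: stand (~308,185 top), rack (160,238), hook stand with board (475,190), two brown clips (213,266) and (400,246), and a red look-alike (260,290). Zooming in.

Run:
```python
from h import *
im=cv2.imread('pics/top0.png')
def crop(n,x,y,w,h,s,src=im):
    cv2.imwrite('pics/'+n+'.png',cv2.resize(src[y:y+h,x:x+w],None,fx=s,fy=s,interpolation=cv2.INTER_CUBIC))
crop('c1',110,200,160,110,5)
crop('c2',260,140,120,80,6)
crop('c3',380,150,160,120,5)
for n,u,v,z in [('rack',160,238,.0),('stand',307,184,.03),('hook',466,205,.01),('clipA',213,266,.02),('clipB',400,246,.02),('red',260,290,.02),('cup',303,128,.03),('tin',209,160,.03),('sauc',392,141,.02)]:
    print(n,onz('top0',u,v,z).round(3))
```

```text
rack [0.528 0.392 0.   ]
stand [ 0.618 -0.002  0.03 ]
hook [ 0.519 -0.405  0.01 ]
clipA [0.438 0.256 0.02 ]
clipB [ 0.433 -0.216  0.02 ]
red [0.366 0.145 0.02 ]
cup [ 0.772 -0.009  0.03 ]
tin [0.713 0.246 0.03 ]
sauc [ 0.711 -0.24   0.02 ]
```

View pics/c1.png

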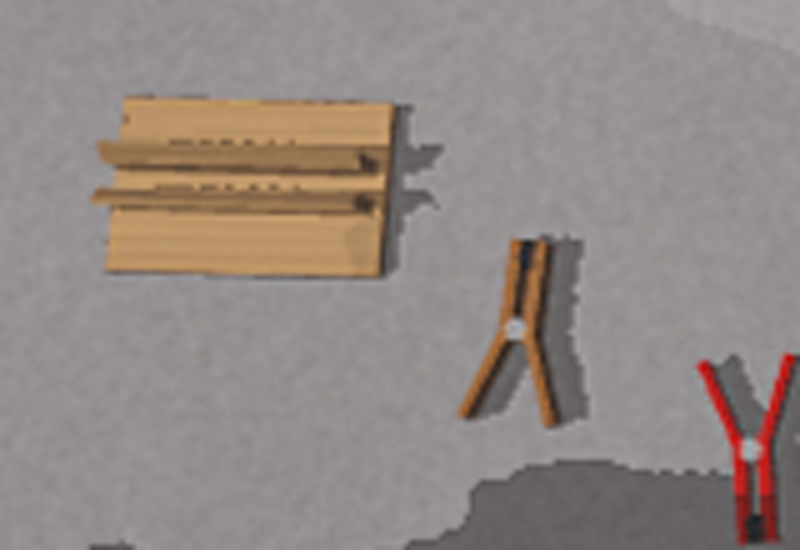

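View pics/c2.png

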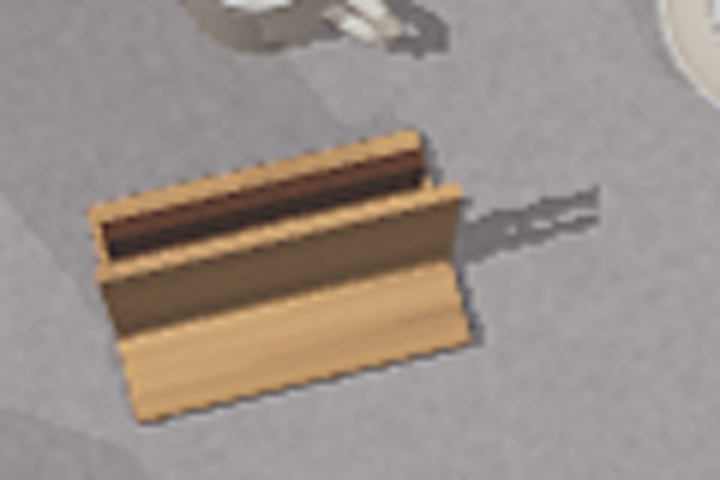

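View pics/c3.png

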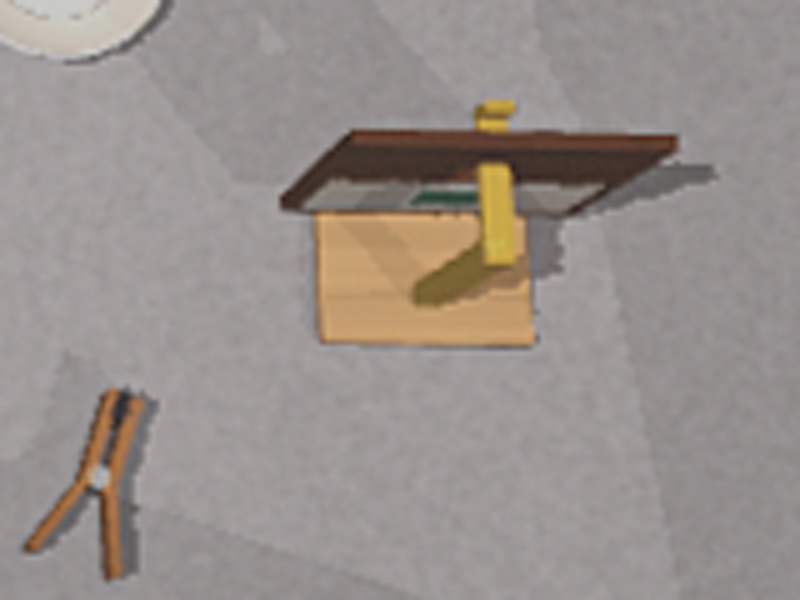

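```bash
cat >> h.py <<'E'
def box(x0,x1,y0,y1,z0,z1): return np.array([[x,y,z] for x in(x0,x1) for y in(y0,y1) for z in(z0,z1)])/1000.
ED=[(0,1),(2,3),(4,5),(6,7),(0,2),(1,3),(4,6),(5,7),(0,4),(1,5),(2,6),(3,7)]
STAND=[box(-3,3,-75,75,12,115),box(-40,60,-75,75,0,12),box(15,23,-65,65,12,37)]
RACK=[box(-45,45,-70,70,0,12),box(-14,-6,-65,65,12,42),box(6,14,-65,65,12,42)]
HOOK=[box(-6,70,-7,7,113,119),box(64,70,-7,7,119,131)]
def BOARD(w): return [box(-4,4,-w/2,w/2,0,130),box(-4,4,-14,14,68,98)]
def T(x,y,yaw,pts,z=0):
    c,s=np.cos(yaw),np.sin(yaw); return pts@np.array([[c,s,0],[-s,c,0],[0,0,1]])+[x,y,z]
def draw(im,fn,boxes,col,off,s):
    for b in boxes:
        p=((proj(fn,b)-off+.5)*s).astype(int)
        for i,j in ED: cv2.line(im,tuple(map(int,p[i])),tuple(map(int,p[j])),col,1)
def big(fn,x,y,w,h,s):
    im=P(fn)['im'][:,:,::-1]; return cv2.resize(im[y:y+h,x:x+w],None,fx=s,fy=s,interpolation=cv2.INTER_CUBIC)
E
python3 - <<'E'
from h import *
for n in ['top0','scene0']: print(ray(n,320,200))
im=big('top0',260,130,120,90,6)
B=[T(.6,-.0,.18,b) for b in STAND]
draw(im,'top0',B,(0,255,0),[260,130],6)
cv2.imwrite('pics/o1.png',im)
E
```

```text
(array([0.32521889, 0.01038216, 1.16311832]), array([ 0.21299004, -0.03466049, -0.97657359]))
(array([ 1.05568296, -0.61239068,  1.34310601]), array([-0.32854838,  0.39866125, -0.85644422]))
```

View pics/o1.png

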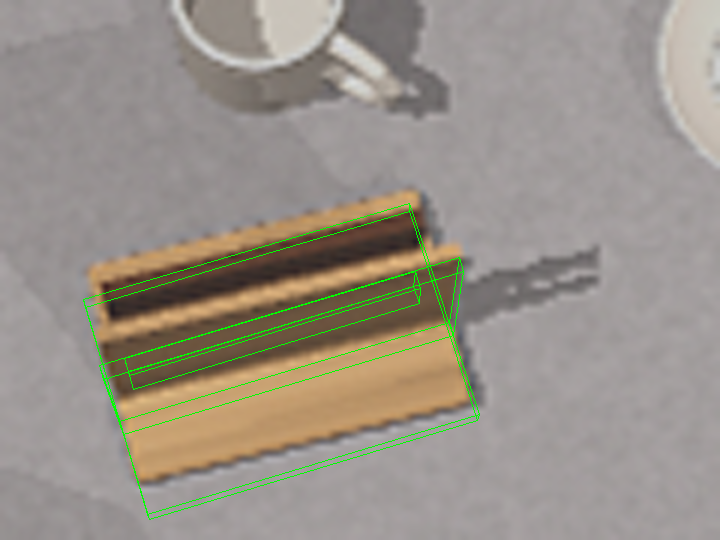

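```bash
cat >> h.py <<'E'
from scipy.optimize import least_squares
def fit(corr,x0,zfree=False):
    # corr: list of (fn,[u,v],local mm)
    def f(p):
        e=[]
        for fn,uv,L in corr:
            e+=list((proj(fn,T(p[0],p[1],p[2],np.array([L])/1000.,p[3] if zfree else 0))[0]-uv))
        return e
    s=least_squares(f,list(x0)+([0] if zfree else []),x_scale=[.01,.01,.1]+([.01] if zfree else []))
    return s.x, np.array(s.fun).reshape(-1,2)
def pose():
    s=r.get_state(); return np.array(s['ee_pos']),R.from_quat(s['eef_rot'])
def info():
    s=r.get_state(); p,Q=pose(); M=Q.as_matrix()
    print('t %.2f'%s['t'],'p',p.round(4),'toolx',M[:,0].round(3),'tooly',M[:,1].round(3),'q',np.round(s['q'],2),'F',np.round(s['ft_force'],1),'gap %.4f'%s['finger_gap'])
def Rdown(yaw):
    # tool x down, tool y at horizontal angle yaw
    x=np.array([0,0,-1.]);y=np.array([np.cos(yaw),np.sin(yaw),0]);return R.from_matrix(np.c_[x,y,np.cross(x,y)])
def to(target,yaw):
    p,Q=pose(); M=Q.as_matrix(); best=None
    for k in(0,np.pi,):
        rv=(Q.inv()*Rdown(yaw+k)).as_rotvec()
        print('shift mm',(M.T@(np.array(target)-p)*1000).round(1),'rot',rv.round(4),'k',k)
E
python3 - <<'E'
from h import *
info()
p=r.camera_params('wrist');q,Q=pose();M=R.from_rotvec(np.ravel(p['rvec'])).as_matrix()
C=-M.T@np.ravel(p['tvec']);print('cam in tool',Q.as_matrix().T@(C-q)*1000); print(Q.as_matrix().T@M.T)
c2=lambda a:[a[0]/6+260-.4,a[1]/6+140-.4]
s,e=fit([('top0',c2(u),L) for u,L in [((140,422),(-40,75,12)),((470,343),(-40,-75,12)),((98,270),(-3,75,115)),((460,188),(-3,-75,115)),((90,210),(60,75,12)),((418,132),(60,-75,12))]],[.61,0,.2]);print(s,e.round(1).tolist())
c1=lambda a:[a[0]/5+110-.4,a[1]/5+200-.4]
s,e=fit([('top0',c1(u),L) for u,L in [((105,272),(-45,70,12)),((382,276),(-45,-70,12)),((125,97),(45,70,12)),((393,103),(45,-70,12))]],[.53,.39,0.0]);print(s,e.round(1).tolist())
c3=lambda a:[a[0]/5+380-.4,a[1]/5+150-.4]
s,e=fit([('top0',c3(u),L) for u,L in [((480,163),(38,7,119)),((513,163),(38,-7,119)),((484,266),(-6,7,119)),((514,266),(-6,-7,119))]],[.53,-.4,0.0]);print(s,e.round(1).tolist())
E
```

```text
t 0.15 p [0.2558 0.5969 0.2029] toolx [-0.001 -0.001 -1.   ] tooly [ 0.394  0.919 -0.002] q [-0.9   0.5  -0.43  1.55  0.22  1.14 -0.21] F [-0.8  0.  -0.5] gap 0.0919
cam in tool [-180.38097434    1.0987988   -77.79047553]
[[-1.52226274e-03 -2.88746748e-01  9.57404302e-01]
 [ 9.99998678e-01 -9.87551433e-04  1.29214842e-03]
 [ 5.72382336e-04  9.57405003e-01  2.88747869e-01]]
[ 6.11316061e-01 -3.93579806e-04  1.17901487e-01] [[-0.6, -0.4], [0.6, -0.5], [-0.1, 1.7], [0.6, 1.2], [-0.5, -1.2], [0.0, -1.0]]
[ 0.52900303  0.38806384 -0.13498846] [[0.1, 0.0], [-0.3, 0.2], [-0.2, 0.1], [0.3, -0.3]]
[ 0.51065653 -0.39969338 -0.16213919] [[0.2, 1.1], [-0.4, 1.4], [0.1, -1.4], [0.1, -1.1]]
```

Run:
```python
from h import *
to([.62,-.06,.26],.118)
```

```text
shift mm [ -56.5 -460.5  593.5] rot [1.048e+00 7.000e-04 1.400e-03] k 0
shift mm [ -56.5 -460.5  593.5] rot [-2.0936e+00 -1.6000e-03  8.0000e-04] k 3.141592653589793
```

arm_command(
  moves=[
    [1,-57,-460,593,1.048,0,0],
    [1,-57,-460,593,1.048,0,0],
    [1,-57,-460,593,1.048,0,0],
    [1,-57,-460,593,1.048,0,0],
    [1,-57,-460,593,1.048,0,0],
    [1,-57,-460,593,1.048,0,0],
    [1,-57,-460,593,1.048,0,0],
    [1,-57,-460,593,1.048,0,0],
    [1,-57,-460,593,1.048,0,0],
    [1,-57,-460,593,1.048,0,0],
  ],
)

```text
t: 1.15
ee_pos: [0.4982, 0.1596, 0.2418]
eef_rot: [0.47, 0.529, -0.469, 0.529]
ft_force: [1.2, 0.2, 0.0]
finger_gap: 0.0916
```

Run:
```python
from h import *
info();to([.62,-.06,.26],.118)
```

```text
t 1.15 p [0.4982 0.1596 0.2418] toolx [ 0.  0. -1.] tooly [0.993 0.118 0.   ] q [-0.33  0.21 -0.04  1.84  0.01  1.1  -0.25] F [1.2 0.2 0. ] gap 0.0916
shift mm [-18.2  95.  232.4] rot [ 0.0003 -0.0001 -0.0002] k 0
shift mm [-18.2  95.  232.4] rot [-3.1413e+00  3.0000e-04 -2.0000e-04] k 3.141592653589793
```

arm_command(
  moves=[
    [1,-18,95,232,0,0,0],
    [1,-18,95,232,0,0,0],
    [1,-18,95,232,0,0,0],
    [1,-18,95,232,0,0,0],
    [1,-18,95,232,0,0,0],
    [1,-18,95,232,0,0,0],
    [1,-18,95,232,0,0,0],
  ],
)

```text
t: 1.85
ee_pos: [0.6193, -0.0598, 0.2588]
eef_rot: [0.47, 0.528, -0.471, 0.528]
ft_force: [-0.3, 1.0, -0.1]
finger_gap: 0.0918
```

Run:
```python
from h import *
info();snap('wrist','w1')
```

```text
t 1.85 p [ 0.6193 -0.0598  0.2588] toolx [-0.001 -0.    -1.   ] tooly [ 0.993  0.114 -0.001] q [-0.02  0.37  0.1   1.58 -0.04  1.2   0.2 ] F [-0.3  1.  -0.1] gap 0.0918
```

View pics/w1.png

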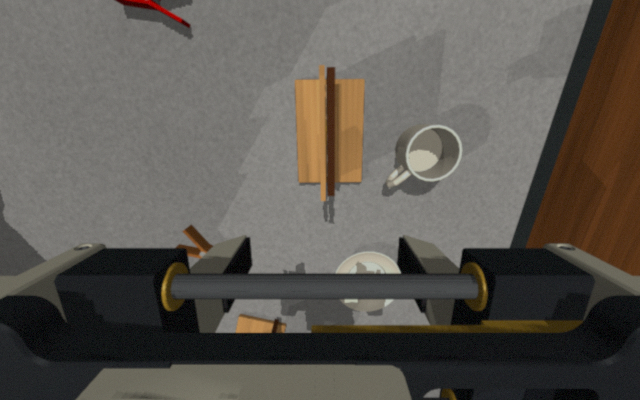

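Run:
```python
from h import *
cv2.imwrite('pics/z1.png',big('w1',280,55,100,160,5).swapaxes(0,1)[:, :].copy())
```

```text
(no output)
```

View pics/z1.png

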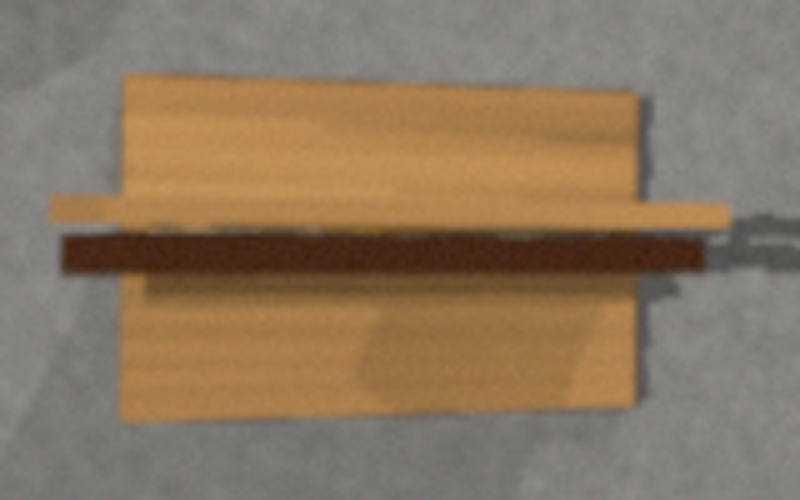

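Run:
```python
from h import *
c=lambda a:[a[1]/5+280-.4,a[0]/5+55-.4]
S=[((123,75),(-40,75,12)),((637,93),(-40,-75,12)),((121,421),(60,75,12)),((636,408),(60,-75,12)),((50,196),(-3,75,115)),((730,203),(-3,-75,115)),((50,221),(3,75,115)),((730,230),(3,-75,115))]
B=[((62,236),(-4,65,130)),((704,236),(-4,-65,130)),((62,273),(4,65,130)),((704,272),(4,-65,130))]
for z in(False,True):
  s,e=fit([('w1',c(u),L) for u,L in S],[.61,0,.12],z);print(s,e.round(1).tolist())
b,e=fit([('w1',c(u),L) for u,L in B],[.61,0,.12],True);print(b,e.round(1).tolist())
```

```text
[0.61107423 0.00069405 0.12314852] [[-0.8, -0.3], [-0.5, 0.8], [0.8, -0.6], [0.3, 0.5], [-0.3, -0.1], [0.2, 0.1], [0.4, -0.1], [-0.2, 0.1]]
[ 0.61107687  0.00070122  0.1231497  -0.00212969] [[-0.6, -0.1], [-0.3, 0.5], [0.6, -0.4], [0.1, 0.2], [-0.2, 0.3], [0.2, -0.4], [0.4, 0.2], [-0.2, -0.4]]
[0.61946649 0.00503026 0.1194783  0.01006969] [[-0.4, 0.0], [0.0, 0.0], [0.4, -0.0], [-0.0, -0.0]]
```

Run:
```python
from h import *
to([.6195,.005,.172],.121)
```

```text
shift mm [ 86.9   8.  -61.9] rot [-0.0036 -0.0009  0.0013] k 0
shift mm [ 86.9   8.  -61.9] rot [3.138e+00 2.100e-03 1.400e-03] k 3.141592653589793
```

arm_command(
  moves=[
    [1,87,8,-62,-0.004,0,0],
    [1,87,8,-62,-0.004,0,0],
    [1,87,8,-62,-0.004,0,0],
    [1,87,8,-62,-0.004,0,0],
    [1,87,8,-62,-0.004,0,0],
  ],
)

```text
t: 2.4
ee_pos: [0.6205, 0.0049, 0.1736]
eef_rot: [0.469, 0.529, -0.468, 0.53]
ft_force: [-0.2, -0.8, 0.5]
finger_gap: 0.0919
```

Run:
```python
from h import *
info();snap('wrist','w2')
c=lambda a:[a[1]/5+280-.4,a[0]/5+55-.4]
# predicted overlay
im=P('w2')['im'][:,:,::-1].copy()
draw(im,'w2',[T(.6111,.0007,.123,b) for b in STAND],(0,255,0),0,1)
draw(im,'w2',[T(.6195,.005,.1195,b,.012) for b in BOARD(130)],(255,0,0),0,1)
cv2.imwrite('pics/o2.png',im)
```

```text
t 2.40 p [0.6205 0.0049 0.1736] toolx [ 0.001 -0.    -1.   ] tooly [0.992 0.123 0.001] q [-0.11  0.44  0.07  1.67 -0.04  1.03  0.1 ] F [-0.2 -0.8  0.5] gap 0.0919
```

View pics/o2.png

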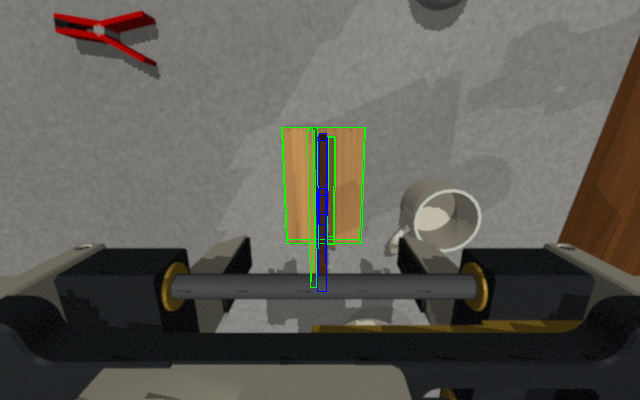

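arm_command(
  moves=[
    [1,53.5,-1,0,0,0,0],
    [1,53.5,-1,0,0,0,0],
    [1,53.5,-1,0,0,0,0],
    [0,53.5,-1,0,0,0,0],
    [0,53.5,-1,0,0,0,0],
    [0,53.5,-1,0,0,0,0],
    [0,53.5,-1,0,0,0,0],
    [0,53.5,-1,0,0,0,0],
    [0,53.5,-1,0,0,0,0],
    [0,53.5,-1,0,0,0,0],
  ],
  squeeze=25,
)

```text
t: 3.45
ee_pos: [0.619, 0.0047, 0.119]
eef_rot: [0.469, 0.53, -0.469, 0.53]
ft_force: [-0.7, 0.4, -0.3]
finger_gap: 0.0407
```

arm_command(
  moves=[
    [0,0,0,0,0,0,0],
    [0,0,0,0,0,0,0],
  ],
)

```text
t: 3.65
ee_pos: [0.619, 0.0047, 0.119]
eef_rot: [0.469, 0.53, -0.469, 0.53]
ft_force: [-0.4, 0.7, 1.1]
finger_gap: 0.0242
```

Run:
```python
from h import *
info()
```

```text
t 3.65 p [0.619  0.0047 0.119 ] toolx [-0.  0. -1.] tooly [ 0.993  0.122 -0.   ] q [-0.1   0.5   0.07  1.72 -0.04  0.92  0.1 ] F [-0.4  0.7  1.1] gap 0.0242
```

arm_command(
  moves=[
    [0,0,0,0,0,0,0],
    [0,0,0,0,0,0,0],
    [0,0,0,0,0,0,0],
    [0,0,0,0,0,0,0],
    [0,-20,0,0,0,0,0],
    [0,-50,0,0,0,0,0],
    [0,-80,0,0,0,0,0],
    [0,-80,0,0,0,0,0],
    [0,-80,0,0,0,0,0],
  ],
)

```text
t: 4.55
ee_pos: [0.6194, 0.0047, 0.1997]
eef_rot: [0.469, 0.529, -0.468, 0.53]
ft_force: [-0.1, -0.7, -1.0]
finger_gap: 0.0011
```

Run:
```python
from h import *
info();snap('wrist','w3');snap('scene','s3')
cv2.imwrite('pics/s3z.png',big('s3',280,100,160,160,4))
to([.529,.388,.2],-.02)
```

```text
t 4.55 p [0.6194 0.0047 0.1997] toolx [ 0.001  0.    -1.   ] tooly [0.993 0.122 0.001] q [-0.11  0.41  0.07  1.65 -0.03  1.08  0.1 ] F [-0.1 -0.7 -1. ] gap 0.0011
shift mm [  -2.   -41.7 -391.4] rot [ 0.1421 -0.      0.0021] k 0
shift mm [  -2.   -41.7 -391.4] rot [-2.9995 -0.0032 -0.    ] k 3.141592653589793
```

View pics/w3.png

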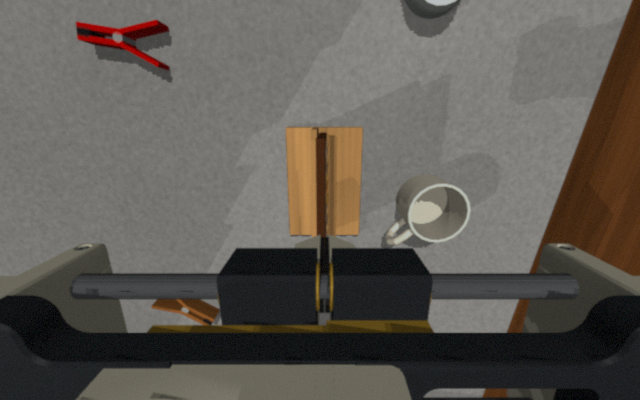

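View pics/s3z.png

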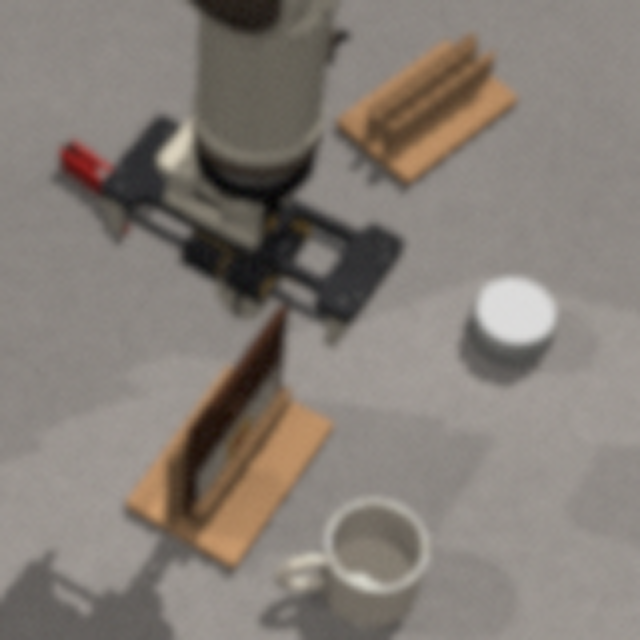

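The grip slipped or wasn't complete before lifting (gap 1 mm; the board still stands, upright in the stand). Retry, checking the gap before lifting.

arm_command(
  moves=[
    [0.4,0,0,0,0,0,0],
    [0.4,0,0,0,0,0,0],
    [0.4,0,0,0,0,0,0],
    [0.4,0,0,0,0,0,0],
    [0.4,0,0,0,0,0,0],
    [0.4,0,0,0,0,0,0],
    [0.4,50,0,0,0,0,0],
    [0.4,82,0,0,0,0,0],
    [0.4,82,0,0,0,0,0],
  ],
  squeeze=35,
)

```text
t: 5.55
ee_pos: [0.6147, 0.0046, 0.1122]
eef_rot: [0.466, 0.532, -0.471, 0.527]
ft_force: [-1.6, -0.2, -0.1]
finger_gap: 0.0366
```

arm_command(
  moves=[
    [0,0,0,0,0,0,0],
    [0,0,0,0,0,0,0],
    [0,0,0,0,0,0,0],
    [0,0,0,0,0,0,0],
    [0,0,0,0,0,0,0],
    [0,0,0,0,0,0,0],
  ],
)

```text
t: 6.15
ee_pos: [0.621, 0.0048, 0.1194]
eef_rot: [0.47, 0.528, -0.467, 0.531]
ft_force: [-0.1, -0.0, 6.4]
finger_gap: 0.0005
```

Run:
```python
from h import *
info();snap('wrist','w4');snap('scene','s4')
cv2.imwrite('pics/s4z.png',big('s4',280,100,160,160,4))
```

```text
t 6.15 p [0.621  0.0048 0.1194] toolx [ 0.004  0.    -1.   ] tooly [0.993 0.122 0.004] q [-0.1   0.5   0.07  1.72 -0.04  0.92  0.1 ] F [-0.1 -0.   6.4] gap 0.0005
```

View pics/s4z.png

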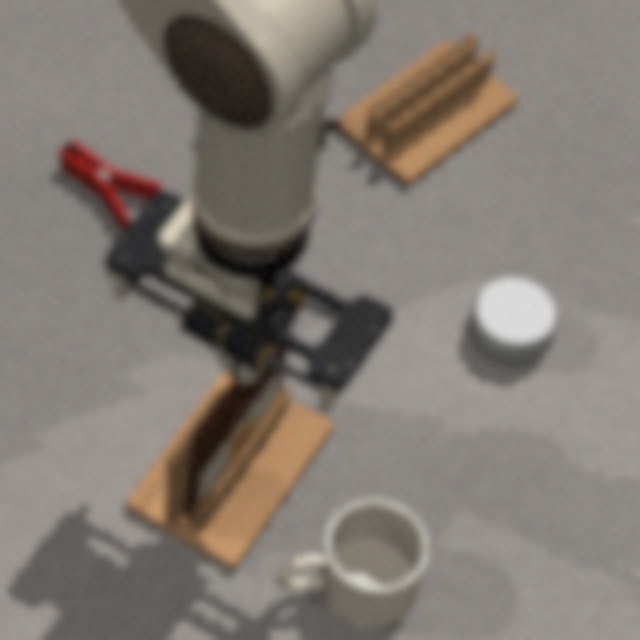

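View w4.

Run:
```python
from h import *
p,Q=pose()
for a in (0,-.019,-.04): print(proj('w4',p+Q.as_matrix()[:,0]*a))
im=big('w4',240,100,160,160,5)
draw(im,'w4',[T(.6195,.005,.1195,b,.012) for b in BOARD(130)],(255,0,0),[240,100],5)
cv2.imwrite('pics/w4z.png',im)
```

```text
[[322.69180319 237.96001674]]
[[322.56339321 249.99297233]]
[[322.38685851 266.53556607]]
```

View pics/w4z.png

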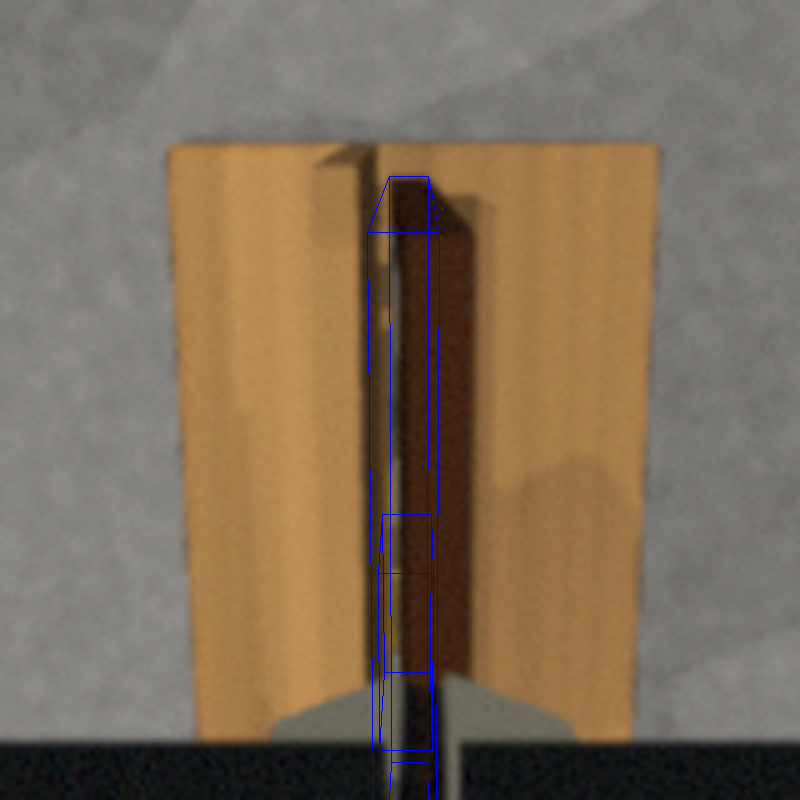

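View pics/w4.png

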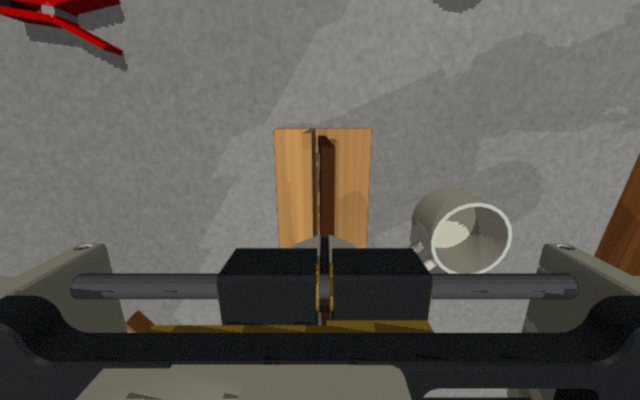

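Run:
```python
from h import *
im=big('w3',240,100,160,160,5)
draw(im,'w3',[T(.6195,.005,.1195,b,.012) for b in BOARD(130)],(255,0,0),[240,100],5)
cv2.imwrite('pics/w3z.png',im)
a=P('s3')['im'];b=P('s4')['im'];
cv2.imwrite('pics/s34.png',np.hstack([cv2.resize(x[130:260,280:390,::-1],None,fx=3.5,fy=3.5,interpolation=cv2.INTER_CUBIC) for x in(a,b)]))
```

```text
(no output)
```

View pics/w3z.png

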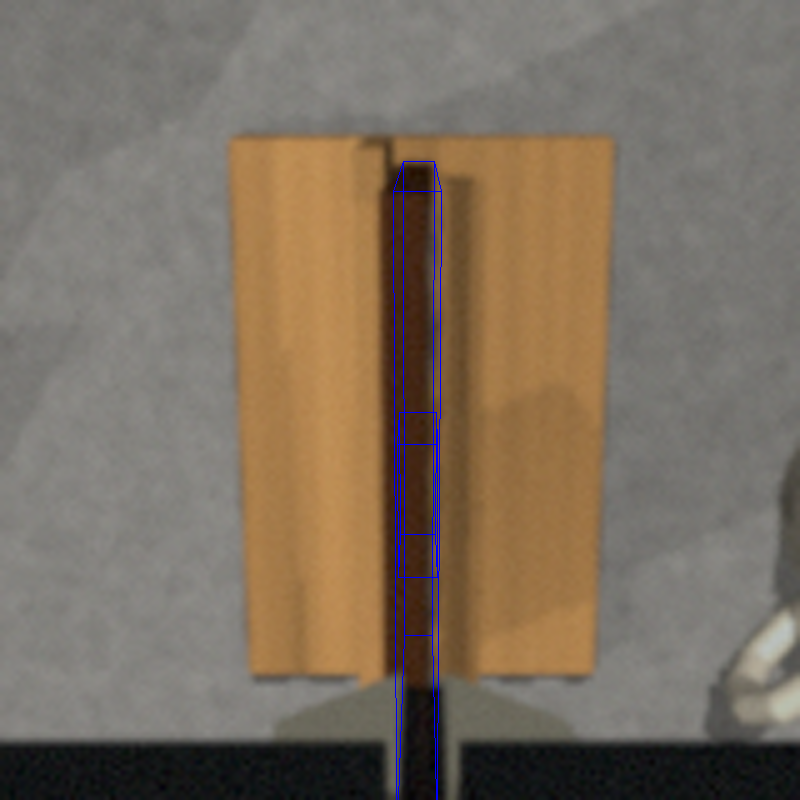

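View pics/s34.png

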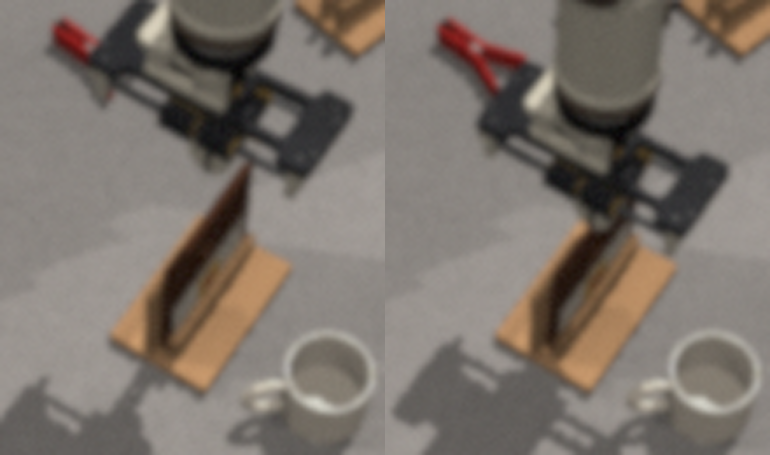

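Visual fingertip geometry (w1/w4) suggests that the fingertips end about 25 mm short of the reported TCP: the fingers shut above the board top. I'll raise, open, and go in lower, with checks.

arm_command(
  moves=[
    [0,-30,0,0,0,0,0],
    [0.4,-30,0,0,0,0,0],
    [0.4,-30,0,0,0,0,0],
    [0.4,-30,0,0,0,0,0],
    [0.4,-30,0,0,0,0,0],
    [0.4,-30,0,0,0,0,0],
    [0.4,-30,0,0,0,0,0],
  ],
)

```text
t: 6.95
ee_pos: [0.6187, 0.0046, 0.1465]
eef_rot: [0.468, 0.53, -0.469, 0.529]
ft_force: [1.1, -0.4, 0.7]
finger_gap: 0.0362
```

Run:
```python
from h import *
info();snap('wrist','w5')
im=big('w5',240,100,160,160,5)
draw(im,'w5',[T(.6195,.005,.1195,b,.012) for b in BOARD(130)],(255,0,0),[240,100],5)
cv2.imwrite('pics/w5z.png',im)
```

```text
t 6.95 p [0.6187 0.0046 0.1465] toolx [-0.001 -0.    -1.   ] tooly [ 0.993  0.122 -0.001] q [-0.1   0.47  0.07  1.7  -0.04  0.98  0.1 ] F [ 1.1 -0.4  0.7] gap 0.0362
```

View pics/w5z.png

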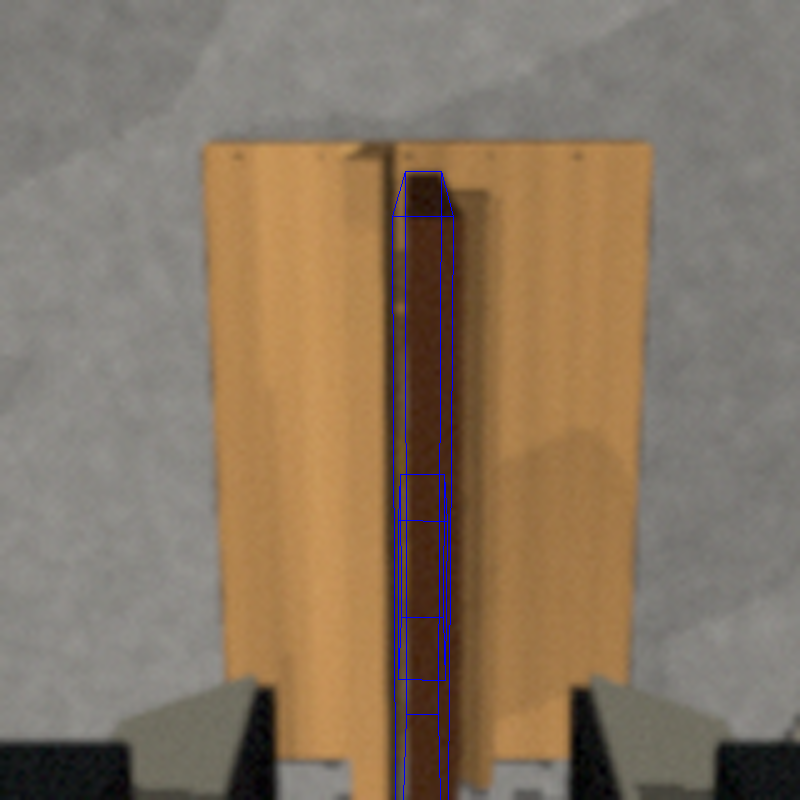

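arm_command(
  moves=[
    [0.4,30,1,0,0,0,0],
    [0.4,45,1,0,0,0,0],
    [0.4,52,1,0,0,0,0],
    [0.4,52,1,0,0,0,0],
    [0,52,1,0,0,0,0],
    [0,52,1,0,0,0,0],
    [0,52,1,0,0,0,0],
    [0,52,1,0,0,0,0],
    [0,52,1,0,0,0,0],
    [0,52,1,0,0,0,0],
  ],
  squeeze=25,
)

```text
t: 8.0
ee_pos: [0.6199, 0.0047, 0.0957]
eef_rot: [0.469, 0.53, -0.469, 0.53]
ft_force: [-3.3, 0.3, 5.2]
finger_gap: 0.0078
```

Run:
```python
from h import *
info();snap('wrist','w6')
im=big('w6',240,100,160,160,5)
cv2.imwrite('pics/w6z.png',im)
```

```text
t 8.00 p [0.6199 0.0047 0.0957] toolx [-0.  0. -1.] tooly [ 0.993  0.122 -0.   ] q [-0.1   0.53  0.07  1.73 -0.04  0.88  0.11] F [-3.3  0.3  5.2] gap 0.0078
```

View pics/w6z.png

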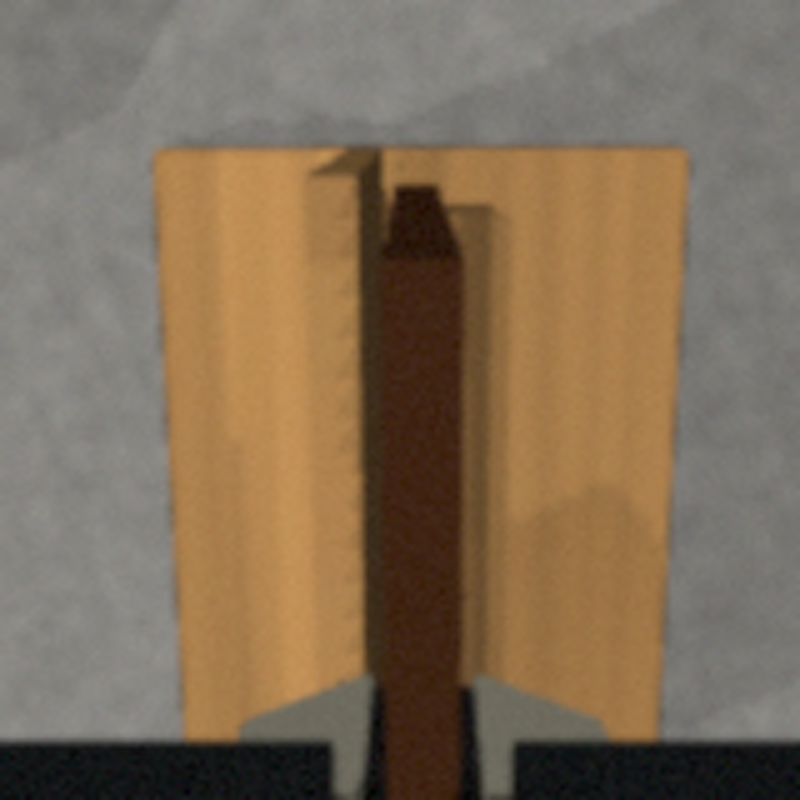

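arm_command(
  moves=[
    [0,-20,0,0,0,0,0],
    [0,-50,0,0,0,0,0],
    [0,-90,0,0,0,0,0],
    [0,-90,0,0,0,0,0],
    [0,-90,0,0,0,0,0],
    [0,-90,0,0,0,0,0],
  ],
)

```text
t: 8.65
ee_pos: [0.619, 0.0048, 0.1837]
eef_rot: [0.468, 0.53, -0.469, 0.529]
ft_force: [0.1, 0.1, -0.8]
finger_gap: 0.0075
```

Run:
```python
from h import *
info();snap('wrist','w7');
cv2.imwrite('pics/w7z.png',big('w7',240,100,160,160,5))
to([.529,.388,.185],-.02)
```

```text
t 8.65 p [0.619  0.0048 0.1837] toolx [-0.002 -0.    -1.   ] tooly [ 0.993  0.122 -0.002] q [-0.11  0.43  0.07  1.66 -0.04  1.05  0.1 ] F [ 0.1  0.1 -0.8] gap 0.0075
shift mm [  -1.4  -42.4 -391.3] rot [ 1.421e-01 -1.000e-04  2.900e-03] k 0
shift mm [  -1.4  -42.4 -391.3] rot [-2.9995e+00 -4.4000e-03 -1.0000e-04] k 3.141592653589793
```

View pics/w7z.png

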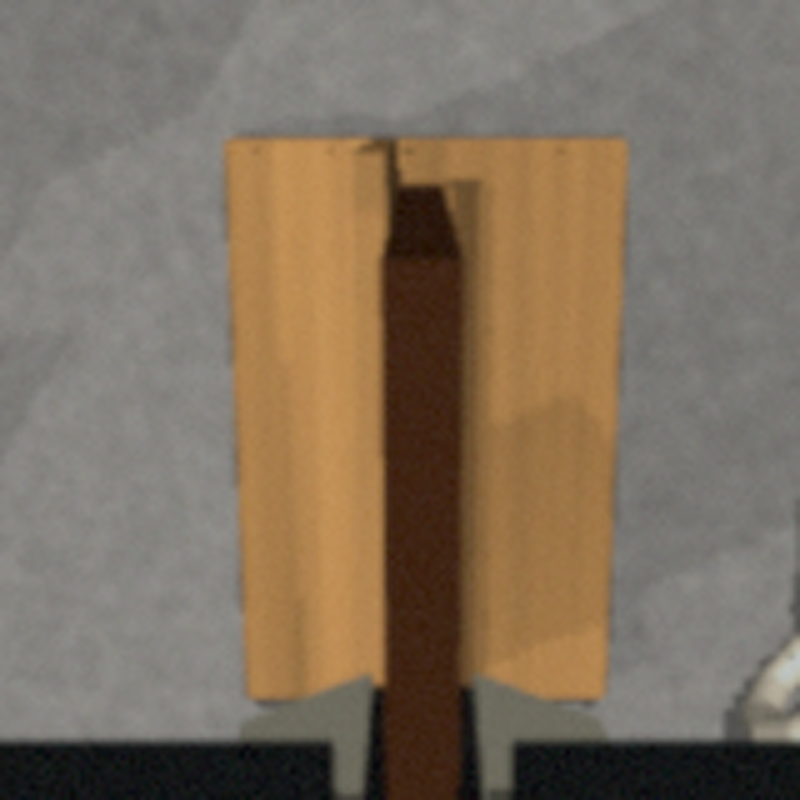

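Run:
```python
from h import *
to([.513,.269,.2],-.135)
```

```text
shift mm [ -16.4  -72.8 -275.1] rot [2.571e-01 1.000e-04 2.900e-03] k 0
shift mm [ -16.4  -72.8 -275.1] rot [-2.8845e+00 -4.2000e-03  1.0000e-04] k 3.141592653589793
```

arm_command(
  moves=[
    [0,-10,-20,-40,0.06,0,0],
    [0,-16,-36,-90,0.12,0,0],
    [0,-16,-50,-138,0.18,0,0],
    [0,-16,-60,-186,0.257,0,0],
    [0,-16,-68,-232,0.257,0,0],
    [0,-16,-73,-275,0.257,0,0.003],
    [0,-16,-73,-275,0.257,0,0.003],
    [0,-16,-73,-275,0.257,0,0.003],
    [0,-16,-73,-275,0.257,0,0.003],
  ],
)

```text
t: 9.6
ee_pos: [0.514, 0.2671, 0.1999]
eef_rot: [-0.533, -0.464, 0.533, -0.466]
ft_force: [0.0, 0.2, -1.3]
finger_gap: 0.0079
```

Run:
```python
from h import *
info();snap('wrist','w8')
im=P('w8')['im'][:,:,::-1].copy()
draw(im,'w8',[T(.529,.388,-.135,b) for b in RACK],(0,255,0),0,1)
cv2.imwrite('pics/o8.png',im)
```

```text
t 9.60 p [0.514  0.2671 0.1999] toolx [ 0.002 -0.002 -1.   ] tooly [ 0.991 -0.136  0.002] q [-0.53  0.34  0.01  1.75 -0.    1.05 -0.66] F [ 0.   0.2 -1.3] gap 0.0079
```

View pics/o8.png

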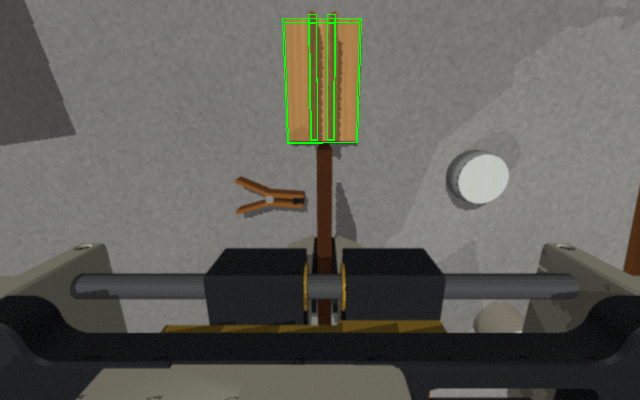

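Run:
```python
from h import *
cv2.imwrite('pics/z8.png',big('w8',270,5,110,160,5).swapaxes(0,1).copy())
```

```text
(no output)
```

View pics/z8.png

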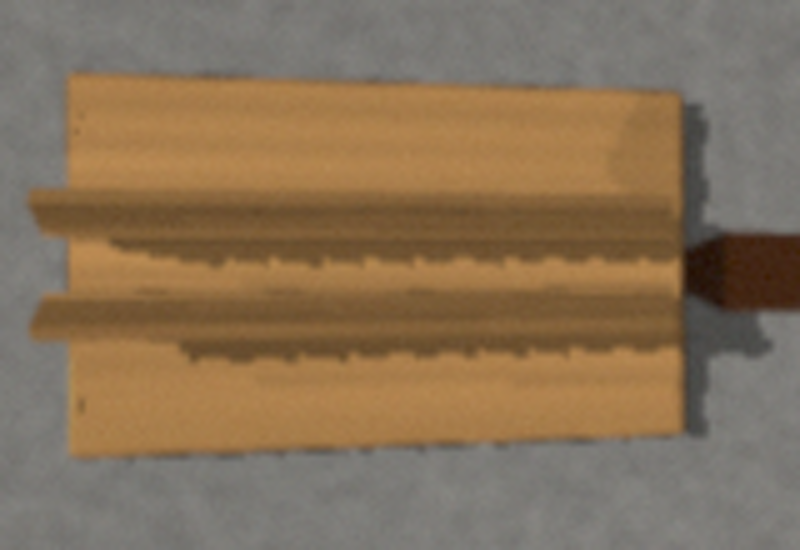

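Run:
```python
from h import *
c=lambda a:[a[1]/5+270-.4,a[0]/5+5-.4]
S=[((68,73),(-45,70,12)),((682,92),(-45,-70,12)),((70,457),(45,70,12)),((684,435),(45,-70,12))]
for z in(False,True):
  s,e=fit([('w8',c(u),L) for u,L in S],[.53,.39,-.13],z);print(s,e.round(1).tolist())
p,Q=pose()
b=[((725,235),(-4,65,130)),((725,309),(4,65,130))]
for u,L in b:
  X=onz('w8',*c(u),p[2]+.046); print(X, Q.as_matrix().T@(X-p)*1000)
```

```text
[ 0.52985226  0.38855448 -0.14147842] [[-0.7, -0.7], [-0.4, 0.9], [0.7, -0.6], [0.4, 0.8]]
[ 0.52994438  0.38934948 -0.14146603 -0.00484914] [[-0.2, 0.0], [0.0, -0.0], [0.2, 0.1], [-0.0, -0.1]]
[0.52016301 0.33303127 0.24618341] [-46.10053369  -3.29450737 -66.40207526]
[0.52713621 0.33206861 0.24618341] [-46.08573344   3.7448129  -66.40437309]
```

Run:
```python
from h import *
to([.5297,.3877,.19],-.1415)
```

```text
shift mm [  10.    -1.5 -121.9] rot [ 0.004   0.0014 -0.0021] k 0
shift mm [  10.    -1.5 -121.9] rot [-3.1376e+00  3.3000e-03  2.2000e-03] k 3.141592653589793
```

arm_command(
  moves=[
    [0,10,-1.5,-45,0.004,0.001,-0.002],
    [0,10,-1.5,-90,0.004,0.001,-0.002],
    [0,10,-1.5,-122,0.004,0.001,-0.002],
    [0,10,-1.5,-122,0.004,0.001,-0.002],
    [0,10,-1.5,-122,0.004,0.001,-0.002],
    [0,10,-1.5,-122,0.004,0.001,-0.002],
  ],
)

```text
t: 10.25
ee_pos: [0.5301, 0.3871, 0.1907]
eef_rot: [0.534, 0.463, -0.534, 0.464]
ft_force: [-0.3, 0.7, -1.2]
finger_gap: 0.0078
```

Run:
```python
from h import *
info();snap('wrist','w9');to([.5297,.3877,.145],-.1415)
cv2.imwrite('pics/w9z.png',big('w9',240,100,160,160,5))
```

```text
t 10.25 p [0.5301 0.3871 0.1907] toolx [ 0.001 -0.001 -1.   ] tooly [ 0.99  -0.142  0.001] q [-0.66  0.49 -0.02  1.56  0.01  1.09 -0.82] F [-0.3  0.7 -1.2] gap 0.0078
shift mm [45.9 -0.5 -0.5] rot [-0.0008  0.0001 -0.0012] k 0
shift mm [45.9 -0.5 -0.5] rot [ 3.1408e+00 -1.9000e-03 -2.0000e-04] k 3.141592653589793
```

View pics/w9z.png

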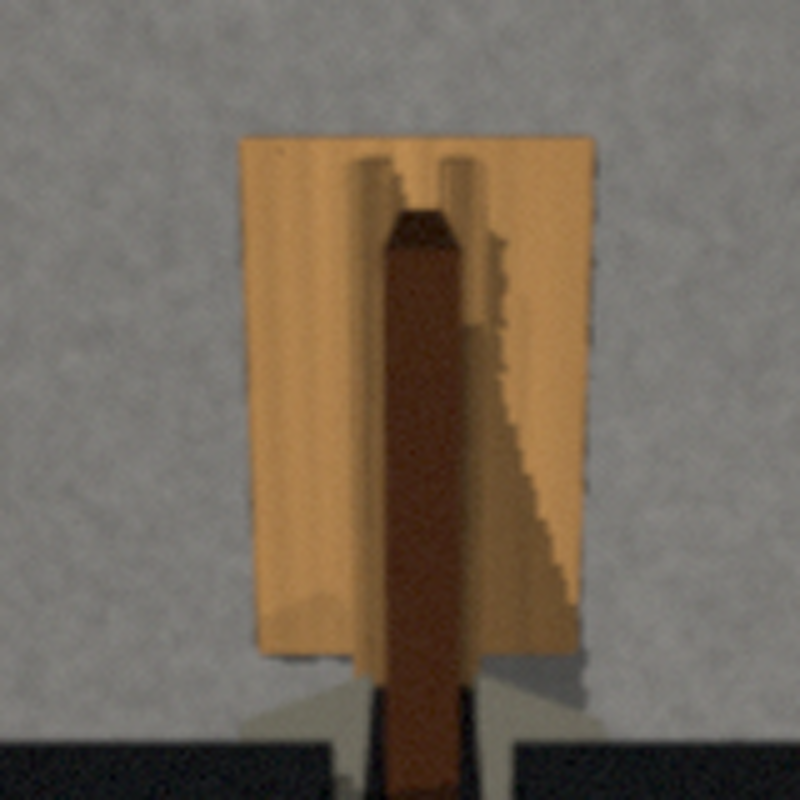

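arm_command(
  moves=[
    [0,25,-1,0,0,0,0],
    [0,45,-1,0,0,0,0],
    [0,60,-1,0,0,0,0],
    [0,70,-1,0,0,0,0],
    [0,80,-1,0,0,0,0],
    [0,88,-1,0,0,0,0],
    [0,91,-1,0,0,0,0],
    [0,91,-1,0,0,0,0],
  ],
)

```text
t: 11.1
ee_pos: [0.5288, 0.3899, 0.1011]
eef_rot: [0.534, 0.464, -0.533, 0.464]
ft_force: [-1.4, -2.3, 4.4]
finger_gap: 0.0077
```

Run:
```python
from h import *
info();snap('wrist','w10')
cv2.imwrite('pics/w10z.png',big('w10',240,100,160,160,5))
```

```text
t 11.10 p [0.5288 0.3899 0.1011] toolx [ 0.002  0.001 -1.   ] tooly [ 0.99  -0.139  0.002] q [-0.66  0.58 -0.02  1.63  0.01  0.93 -0.83] F [-1.4 -2.3  4.4] gap 0.0077
```

View pics/w10z.png

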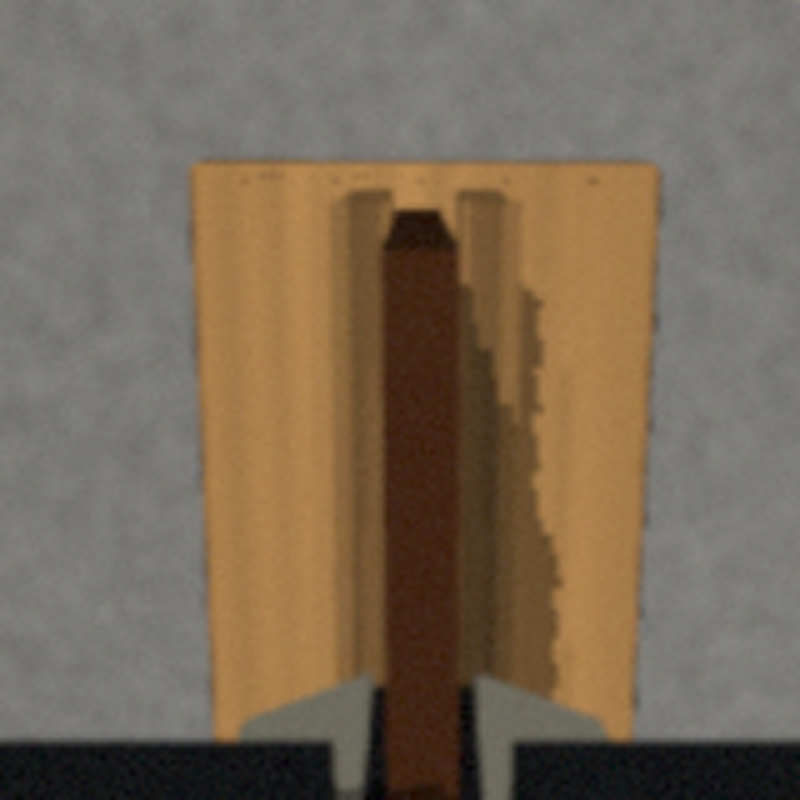

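arm_command(
  moves=[
    [0,2,0,0,0,0,0],
    [0,4,0,0,0,0,0],
    [0,4,0,0,0,0,0],
    [0,4,0,0,0,0,0],
  ],
)

```text
t: 11.55
ee_pos: [0.5308, 0.3887, 0.1003]
eef_rot: [0.536, 0.463, -0.532, 0.465]
ft_force: [-3.8, -8.6, 20.7]
finger_gap: 0.0083
```

The board swung ~0.05 rad in its plane in hand; its +y corner rests on the slot floor. It is well in the slot, so I release and let it settle.

arm_command(
  moves=[
    [0,-2,0,0,0,0,0],
    [0,-2,0,0,0,0,0],
    [0.3,-2,0,0,0,0,0],
    [0.3,-2,0,0,0,0,0],
    [0.3,-2,0,0,0,0,0],
    [0.3,-2,0,0,0,0,0],
    [0.3,-2,0,0,0,0,0],
  ],
)

```text
t: 12.25
ee_pos: [0.528, 0.3903, 0.0978]
eef_rot: [0.534, 0.464, -0.533, 0.464]
ft_force: [0.3, -0.2, -0.4]
finger_gap: 0.0271
```

Run:
```python
from h import *
info();snap('wrist','w11')
cv2.imwrite('pics/w11z.png',big('w11',240,100,160,160,5))
```

```text
t 12.25 p [0.528  0.3903 0.0978] toolx [ 0.001  0.001 -1.   ] tooly [ 0.99  -0.138  0.001] q [-0.66  0.59 -0.02  1.63  0.01  0.92 -0.83] F [ 0.3 -0.2 -0.4] gap 0.0271
```

View pics/w11z.png

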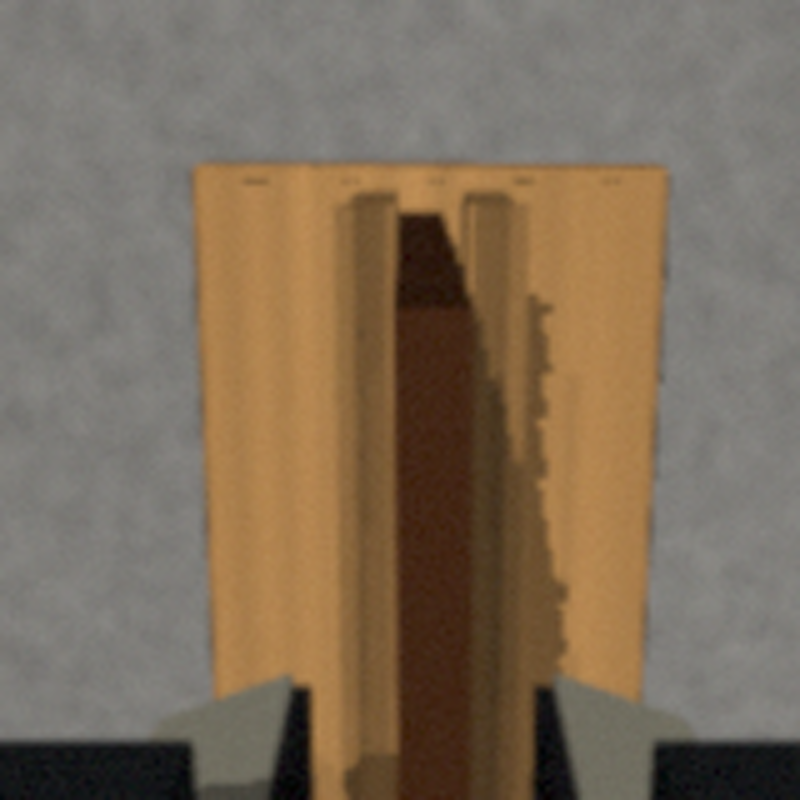

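Run:
```python
from h import *
im=big('w11',240,100,160,160,5)
draw(im,'w11',[T(.5297,.3877,-.14,b,.012) for b in BOARD(130)],(255,0,0),[240,100],5)
cv2.imwrite('pics/w11o.png',im)
to([.545,-.466,.27],-.162)
```

```text
shift mm [-173.1  135.4  845.5] rot [ 0.0232 -0.0012 -0.0006] k 0
shift mm [-173.1  135.4  845.5] rot [-3.1184e+00  1.0000e-03 -1.9000e-03] k 3.141592653589793
```

View pics/w11o.png

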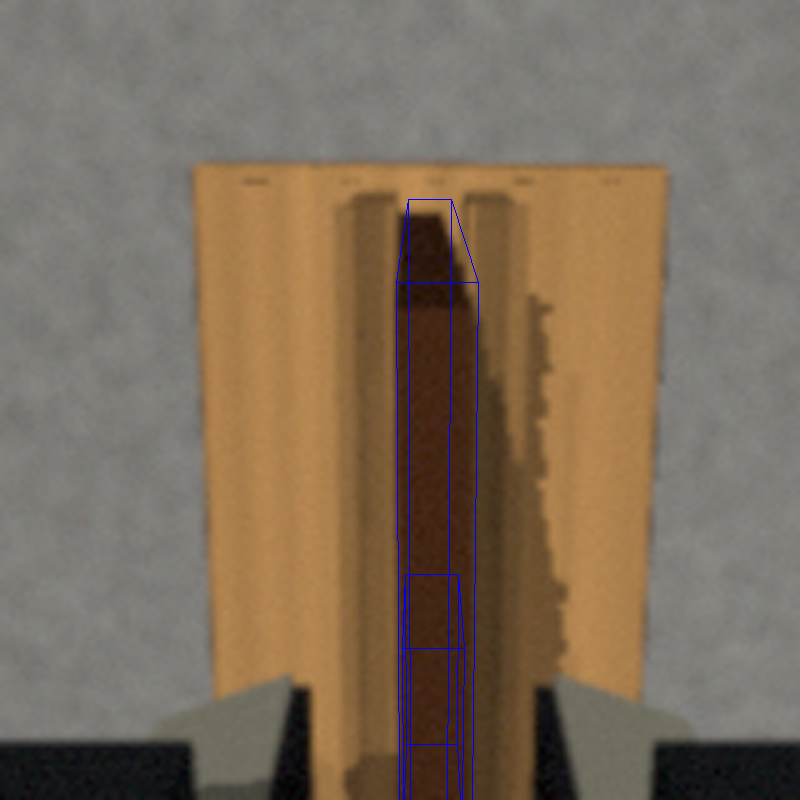

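arm_command(
  moves=[
    [0.3,-40,0,0,0,0,0],
    [0.3,-90,0,0,0,0,0],
    [0.3,-140,0,0,0,0,0],
    [0.3,-172,0,0,0,0,0],
  ],
)

```text
t: 12.7
ee_pos: [0.5291, 0.3909, 0.2746]
eef_rot: [0.536, 0.464, -0.531, 0.464]
ft_force: [0.4, 0.1, 0.1]
finger_gap: 0.0275
```

Run:
```python
from h import *
info();to([.545,-.466,.27],-.162)
```

```text
t 12.70 p [0.5291 0.3909 0.2746] toolx [ 0.005  0.004 -1.   ] tooly [ 0.99  -0.139  0.004] q [-0.66  0.42 -0.02  1.46  0.01  1.25 -0.82] F [0.4 0.1 0.1] gap 0.0275
shift mm [  0.9 134.5 846.5] rot [ 0.023  -0.0051 -0.0043] k 0
shift mm [  0.9 134.5 846.5] rot [-3.1186  0.0067 -0.008 ] k 3.141592653589793
```

arm_command(
  moves=[
    [0.3,0,8,50,0,0,0],
    [0.3,0,16,100,0,0,0],
    [0.3,0,24,150,0,0,0],
    [0.3,0,32,200,0,0,0],
    [0.3,0,40,250,0,0,0],
    [0.3,0,48,300,0,0,0],
    [0.3,0,56,350,0,0,0],
    [0.3,0,64,400,0,0,0],
    [0.3,0,72,450,0,0,0],
    [0.3,0,80,500,0.02,-0.003,-0.003],
  ],
)

```text
t: 13.7
ee_pos: [0.5375, -0.112, 0.2698]
eef_rot: [-0.537, -0.459, 0.539, -0.459]
ft_force: [0.5, -0.7, -0.2]
finger_gap: 0.0276
```

Run:
```python
from h import *
info();to([.545,-.466,.27],-.162)
```

```text
t 13.70 p [ 0.5375 -0.112   0.2698] toolx [-0.002 -0.001 -1.   ] tooly [ 0.987 -0.159 -0.001] q [-0.05  0.23  0.24  1.75 -0.06  1.17  0.05] F [ 0.5 -0.7 -0.2] gap 0.0276
shift mm [2.000e-01 6.350e+01 3.484e+02] rot [0.0028 0.0014 0.0013] k 0
shift mm [2.000e-01 6.350e+01 3.484e+02] rot [-3.1388e+00 -2.1000e-03  2.3000e-03] k 3.141592653589793
```

arm_command(
  moves=[
    [0.3,0,9,50,0,0,0],
    [0.3,0,18,100,0,0,0],
    [0.3,0,27,150,0,0,0],
    [0.3,0,36,200,0,0,0],
    [0.3,0,45,250,0,0,0],
    [0.3,0,54,300,0,0,0],
    [0.3,0,63,348,0.003,0.001,0.001],
    [0.3,0,63,348,0.003,0.001,0.001],
    [0.3,0,63,348,0.003,0.001,0.001],
  ],
)

```text
t: 14.6
ee_pos: [0.5434, -0.4656, 0.2687]
eef_rot: [-0.539, -0.457, 0.541, -0.456]
ft_force: [0.5, 0.9, 0.2]
finger_gap: 0.0278
```

Run:
```python
from h import *
info();snap('wrist','w12')
im=P('w12')['im'][:,:,::-1].copy()
draw(im,'w12',[T(.5107,-.3997,-.162,b) for b in HOOK],(0,255,0),0,1)
draw(im,'w12',[T(.555,-.407,-.162,b,.021) for b in BOARD(150)],(255,0,0),0,1)
cv2.imwrite('pics/o12.png',im)
```

```text
t 14.60 p [ 0.5434 -0.4656  0.2687] toolx [-0.003 -0.    -1.   ] tooly [ 0.986 -0.165 -0.003] q [ 0.44  0.56  0.37  1.3  -0.2   1.31  0.64] F [0.5 0.9 0.2] gap 0.0278
```

View pics/o12.png

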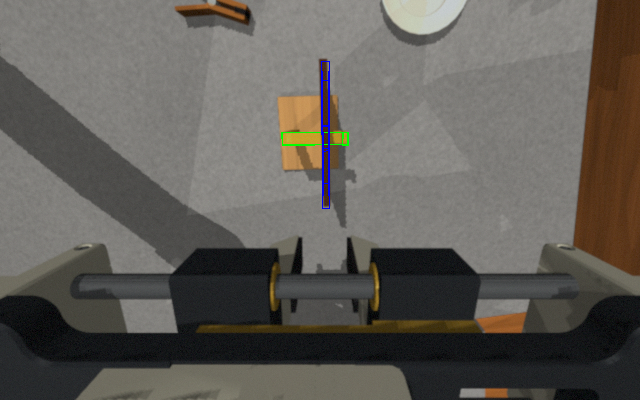

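View pics/w12.png

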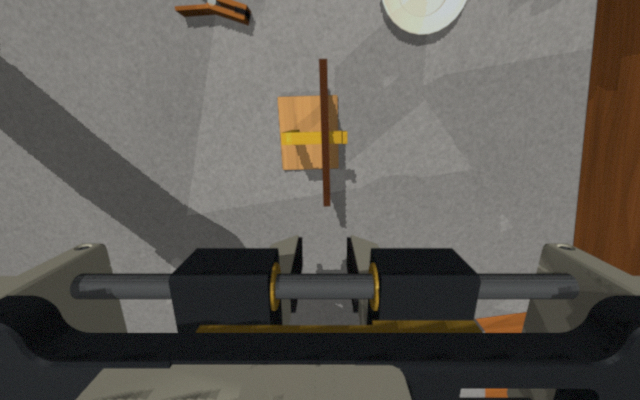

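Run:
```python
from h import *
cv2.imwrite('pics/z12.png',big('w12',270,55,90,160,5).swapaxes(0,1).copy())
```

```text
(no output)
```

View pics/z12.png

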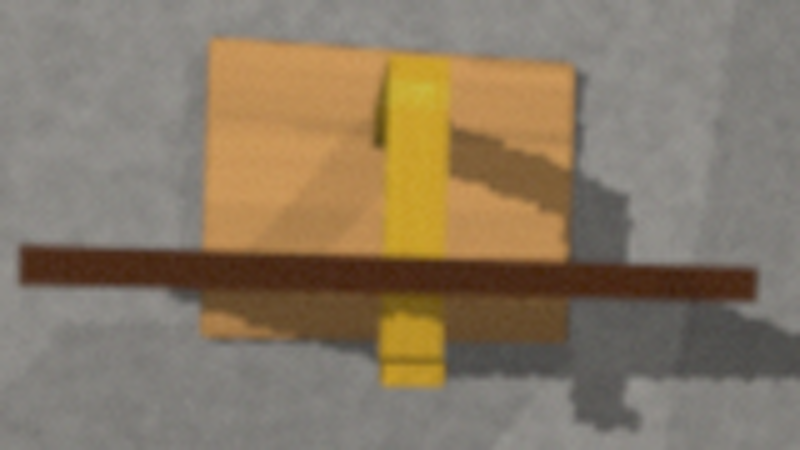

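Run:
```python
from h import *
c=lambda a:[a[1]/5+270-.4,a[0]/5+55-.4]
B=[((20,247),(-4,75,130)),((757,267),(-4,-75,130)),((20,285),(4,75,130)),((757,300),(4,-75,130))]
b,e=fit([('w12',c(u),L) for u,L in B],[.55,-.4,-.16],True);print(b,e.round(1).tolist())
H=[((389,57),(-6,7,119)),((450,57),(-6,-7,119)),((381,386),(70,7,131)),((445,386),(70,-7,131))]
h,e=fit([('w12',c(u),L) for u,L in H],[.51,-.4,-.16],False);print(h,e.round(1).tolist())
d=b[:2]-h[:2]; print('board in hook',np.cos(h[2])*d[0]+np.sin(h[2])*d[1], -np.sin(h[2])*d[0]+np.cos(h[2])*d[1])
to([b[0],b[1],.16],b[2])
```

```text
[ 0.55462213 -0.40457468 -0.14138208  0.0195837 ] [[-0.3, 0.1], [-0.3, 0.1], [0.3, -0.1], [0.2, -0.1]]
[ 0.50983968 -0.39956756 -0.13883141] [[-0.7, -0.1], [0.1, 0.1], [0.3, -0.0], [0.3, 0.1]]
board in hook 0.04504448984373779 0.0012383091451402418
shift mm [109.2   0.4 -59.5] rot [-0.0214 -0.0005  0.0019] k 0
shift mm [109.2   0.4 -59.5] rot [3.1202e+00 2.9000e-03 8.0000e-04] k 3.141592653589793
```

Run:
```python
from h import *
to([.5518,-.4244,.105],-.1414)
```

```text
shift mm [164.2   1.  -39.4] rot [-0.0214 -0.0005  0.0019] k 0
shift mm [164.2   1.  -39.4] rot [3.1202e+00 2.9000e-03 8.0000e-04] k 3.141592653589793
```

arm_command(
  moves=[
    [0.3,40,1,-39,-0.021,0,0.002],
    [0.3,80,1,-39,-0.021,0,0.002],
    [0.3,80,1,-39,-0.021,0,0.002],
    [0.3,80,1,-39,-0.021,0,0.002],
  ],
  squeeze=55,
)

```text
t: 15.05
ee_pos: [0.5525, -0.4236, 0.1903]
eef_rot: [0.533, 0.464, -0.533, 0.464]
ft_force: [-0.9, -0.5, 0.9]
finger_gap: 0.0277
```

Run:
```python
from h import *
info();snap('wrist','w13')
im=P('w13')['im'][:,:,::-1].copy()
draw(im,'w13',[T(.5098,-.3996,-.139,b) for b in HOOK],(0,255,0),0,1)
draw(im,'w13',[T(.5546,-.4046,-.1414,b,.020) for b in BOARD(150)],(255,0,0),0,1)
cv2.imwrite('pics/o13.png',im)
to([.5518,-.4244,.105],-.1414)
```

```text
t 15.05 p [ 0.5525 -0.4236  0.1903] toolx [-0.  0. -1.] tooly [ 0.99  -0.138 -0.   ] q [ 0.39  0.58  0.34  1.45 -0.2   1.14  0.62] F [-0.9 -0.5  0.9] gap 0.0277
shift mm [87.2 -1.7 -1.1] rot [ 0.0013  0.002  -0.0029] k 0
shift mm [87.2 -1.7 -1.1] rot [-3.1403  0.0046  0.0032] k 3.141592653589793
```

View pics/o13.png

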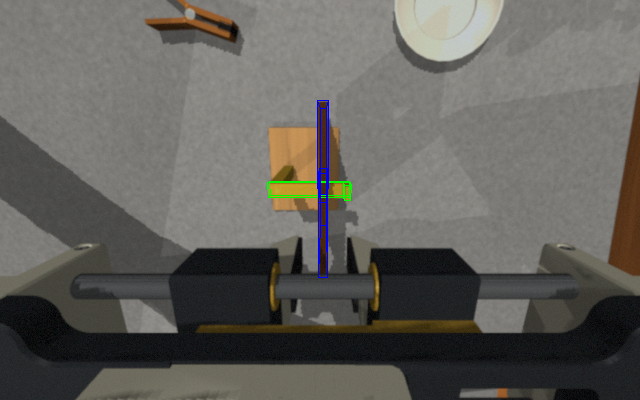

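arm_command(
  moves=[
    [0.3,35,-1,-1,0,0,0],
    [0.3,65,-1,-1,0,0,0],
    [0.3,86,-1,-1,0,0,0],
    [0.3,86,-1,-1,0,0,0],
    [0,86,-1,-1,0,0,0],
    [0,86,-1,-1,0,0,0],
    [0,86,-1,-1,0,0,0],
    [0,86,-1,-1,0,0,0],
    [0,86,-1,-1,0,0,0],
    [0,86,-1,-1,0,0,0],
  ],
  squeeze=55,
)

```text
t: 16.1
ee_pos: [0.5524, -0.4251, 0.1063]
eef_rot: [0.534, 0.462, -0.534, 0.465]
ft_force: [-1.3, 0.9, 7.2]
finger_gap: 0.008
```

Run:
```python
from h import *
info();snap('wrist','w14')
cv2.imwrite('pics/w14z.png',big('w14',240,60,160,200,4))
```

```text
t 16.10 p [ 0.5524 -0.4251  0.1063] toolx [ 0.004 -0.003 -1.   ] tooly [ 0.99  -0.141  0.004] q [ 0.4   0.66  0.32  1.52 -0.23  0.99  0.65] F [-1.3  0.9  7.2] gap 0.0080
```

View pics/w14z.png

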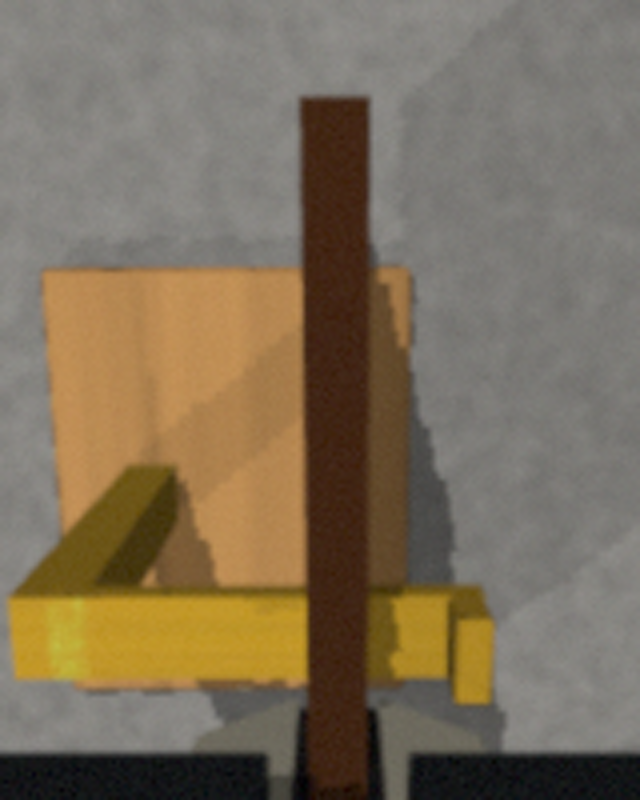

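arm_command(
  moves=[
    [0,-5,0,0,0,0,0],
    [0,-10,0,0,0,0,0],
    [0,-15,0,0,0,0,0],
    [0,-19,0,0,0,0,0],
    [0,-19,0,0,0,0,0],
    [0,-19,0,0,0,0,0],
  ],
)

```text
t: 16.75
ee_pos: [0.5513, -0.4241, 0.1229]
eef_rot: [0.534, 0.463, -0.534, 0.464]
ft_force: [-0.2, -0.3, -1.0]
finger_gap: 0.0076
```

Run:
```python
from h import *
info();snap('wrist','w15')
cv2.imwrite('pics/w15z.png',big('w15',240,60,160,200,4))
```

```text
t 16.75 p [ 0.5513 -0.4241  0.1229] toolx [ 0.001 -0.001 -1.   ] tooly [ 0.99  -0.14   0.001] q [ 0.4   0.64  0.32  1.51 -0.22  1.02  0.64] F [-0.2 -0.3 -1. ] gap 0.0076
```

View pics/w15z.png

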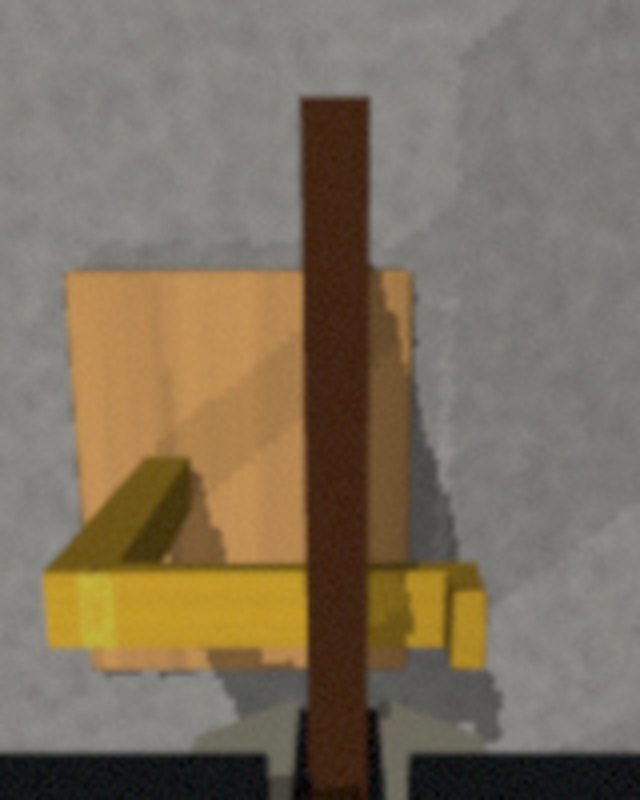

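arm_command(
  moves=[
    [0,-2,0,0,0,0,0],
    [0,-2,12,0,0,0,0],
    [0,-2,25,0,0,0,0],
    [0,-2,38,0,0,0,0],
    [0,-2,50,0,0,0,0],
    [0,-2,60,0,0,0,0],
    [0,-2,60,0,0,0,0],
    [0,-2,60,0,0,0,0],
  ],
)

```text
t: 17.6
ee_pos: [0.6103, -0.4325, 0.1246]
eef_rot: [-0.534, -0.463, 0.534, -0.464]
ft_force: [0.4, -0.4, -0.6]
finger_gap: 0.0076
```

Run:
```python
from h import *
info();snap('wrist','w16')
cv2.imwrite('pics/w16z.png',big('w16',160,60,240,200,3))
to([.62,-.12,.2],.123)
```

```text
t 17.60 p [ 0.6103 -0.4325  0.1246] toolx [-0. -0. -1.] tooly [ 0.99 -0.14 -0.  ] q [ 0.39  0.73  0.32  1.35 -0.24  1.1   0.6 ] F [ 0.4 -0.4 -0.6] gap 0.0076
shift mm [ -75.5  -34.  -311. ] rot [-2.644e-01  6.000e-04  2.000e-04] k 0
shift mm [ -75.5  -34.  -311. ] rot [ 2.8772e+00  3.0000e-04 -9.0000e-04] k 3.141592653589793
```

View pics/w16z.png

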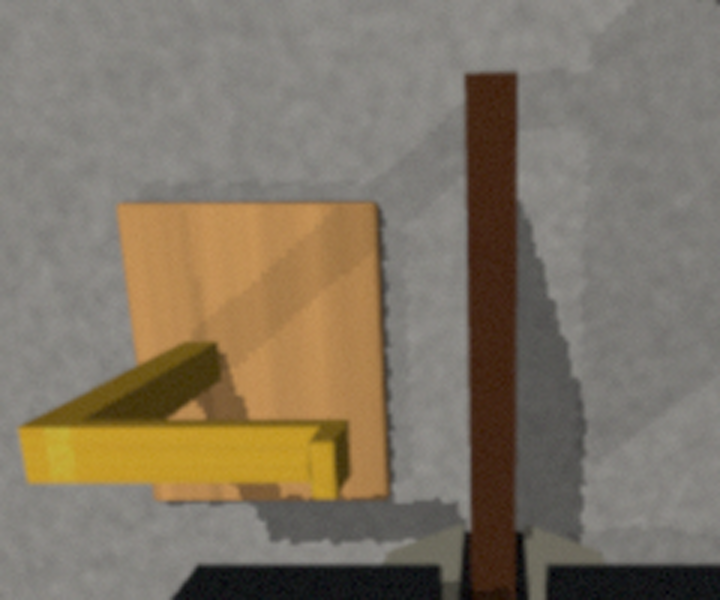

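Run:
```python
from h import *
p,Q=pose()
for u in (467,517):
  X=onz('w16',u/3+160-.3,73/3+60-.3,p[2]+.046); print(Q.as_matrix().T@(X-p)*1000)
to([.631,-.165,.23],.123)
```

```text
[-46.05890122  -2.84488847 -95.15761545]
[-46.05998481   4.59598147 -95.15721461]
shift mm [-105.5  -16.8 -268. ] rot [-2.644e-01  6.000e-04  2.000e-04] k 0
shift mm [-105.5  -16.8 -268. ] rot [ 2.8772e+00  3.0000e-04 -9.0000e-04] k 3.141592653589793
```

arm_command(
  moves=[
    [0,-25,0,0,0,0,0],
    [0,-60,0,0,0,0,0],
    [0,-95,0,0,0,0,0],
    [0,-105,0,0,0,0,0],
    [0,-105,0,0,0,0,0],
  ],
)

```text
t: 18.15
ee_pos: [0.611, -0.4337, 0.2328]
eef_rot: [0.535, 0.461, -0.534, 0.465]
ft_force: [0.1, -0.0, -1.6]
finger_gap: 0.0077
```

Run:
```python
from h import *
info();to([.631,-.165,.23],.123)
```

```text
t 18.15 p [ 0.611  -0.4337  0.2328] toolx [ 0.004 -0.003 -1.   ] tooly [ 0.99  -0.141  0.005] q [ 0.38  0.64  0.34  1.25 -0.21  1.28  0.58] F [ 0.1 -0.  -1.6] gap 0.0077
shift mm [   2.   -18.2 -268.8] rot [-0.2647  0.0032 -0.0045] k 0
shift mm [   2.   -18.2 -268.8] rot [ 2.8769 -0.0065 -0.0047] k 3.141592653589793
```

arm_command(
  moves=[
    [0,0,-1,-12,-0.02,0,0],
    [0,0,-3,-36,-0.05,0,0],
    [0,0,-5,-66,-0.08,0,0],
    [0,0,-8,-98,-0.11,0,0],
    [0,0,-10,-130,-0.14,0,0],
    [0,0,-12,-162,-0.17,0,0],
    [0,0,-14,-194,-0.2,0,0],
    [0,0,-16,-224,-0.23,0,0],
    [0,0,-18,-250,-0.255,0,0],
    [0,0,-18,-269,-0.264,0,0],
  ],
)

```text
t: 19.15
ee_pos: [0.6292, -0.1594, 0.2273]
eef_rot: [0.467, 0.532, -0.468, 0.53]
ft_force: [0.9, 0.4, -0.8]
finger_gap: 0.0074
```

arm_command(
  moves=[
    [0,0,0,0,0,0,0],
    [0,0,0,0,0,0,0],
    [0,0,0,0,0,0,0],
  ],
)

```text
t: 19.45
ee_pos: [0.6299, -0.1658, 0.2293]
eef_rot: [0.468, 0.529, -0.47, 0.53]
ft_force: [-0.2, 0.3, -0.8]
finger_gap: 0.0076
```

Run:
```python
from h import *
info();snap('wrist','w17')
im=P('w17')['im'][:,:,::-1].copy()
draw(im,'w17',[T(.6111,.0007,.123,b) for b in STAND],(0,255,0),0,1)
cv2.imwrite('pics/o17.png',im)
cv2.imwrite('pics/z17.png',big('w17',250,0,120,180,4).swapaxes(0,1).copy())
```

```text
t 19.45 p [ 0.6299 -0.1658  0.2293] toolx [-0.    -0.002 -1.   ] tooly [ 0.993  0.12  -0.   ] q [ 0.04  0.45  0.25  1.54 -0.11  1.16  0.43] F [-0.2  0.3 -0.8] gap 0.0076
```

View pics/o17.png

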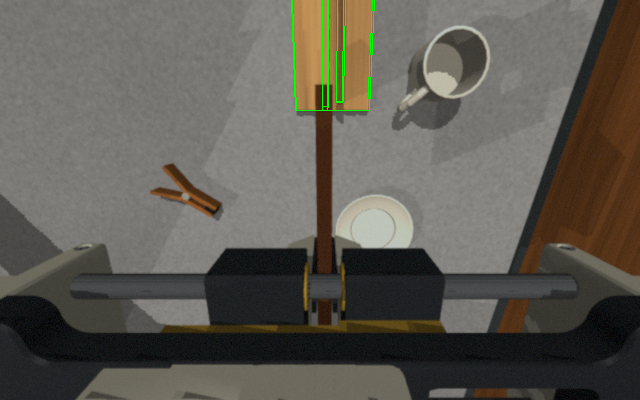

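View pics/z17.png

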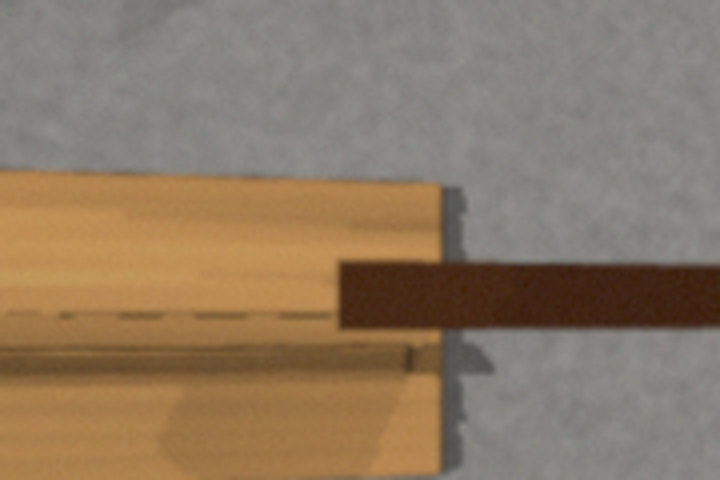

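Run:
```python
from h import *
to([.6216,-.0183,.215],.123)
```

```text
shift mm [  14.2    9.4 -147.6] rot [-0.0028  0.0019  0.0002] k 0
shift mm [  14.2    9.4 -147.6] rot [ 3.1388e+00  3.0000e-04 -3.0000e-03] k 3.141592653589793
```

arm_command(
  moves=[
    [0,0,9,-12,0,0,0],
    [0,0,9,-36,0,0,0],
    [0,0,9,-66,-0.003,0.002,0],
    [0,0,9,-98,-0.003,0.002,0],
    [0,5,9.4,-126,-0.003,0.002,0],
    [0,14,9.4,-142,-0.003,0.002,0],
    [0,14,9.4,-148,-0.003,0.002,0],
    [0,14,9.4,-148,-0.003,0.002,0],
    [0,14,9.4,-148,-0.003,0.002,0],
    [0,14,9.4,-148,-0.003,0.002,0],
  ],
)

```text
t: 20.5
ee_pos: [0.6222, -0.0179, 0.216]
eef_rot: [0.469, 0.53, -0.468, 0.53]
ft_force: [0.2, -0.1, -0.9]
finger_gap: 0.0077
```

Run:
```python
from h import *
info();to([.6216,-.0183,.215],.123);snap('wrist','w18')
im=P('w18')['im'][:,:,::-1].copy()
cv2.imwrite('pics/z18.png',big('w18',250,80,140,160,5).swapaxes(0,1).copy())
```

```text
t 20.50 p [ 0.6222 -0.0179  0.216 ] toolx [ 0.001  0.    -1.   ] tooly [0.992 0.123 0.001] q [-0.17  0.41  0.2   1.63 -0.09  1.11  0.18] F [ 0.2 -0.1 -0.9] gap 0.0077
shift mm [ 1.  -0.6  0.3] rot [ 0.0001 -0.0001 -0.0013] k 0
shift mm [ 1.  -0.6  0.3] rot [-3.1415e+00  2.0000e-03 -1.0000e-04] k 3.141592653589793
```

View pics/z18.png

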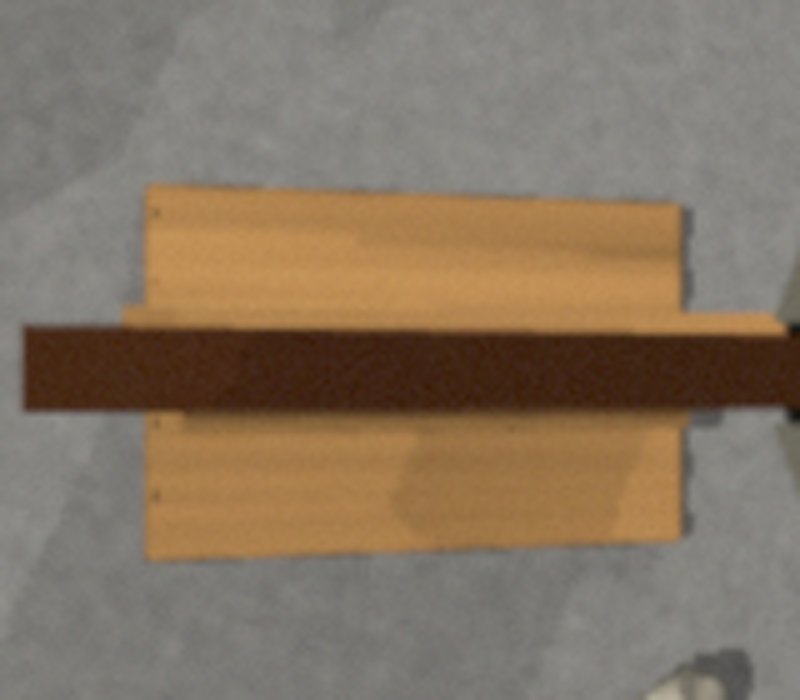

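Run:
```python
from h import *
c=lambda a:[a[1]/5+250-.4,a[0]/5+80-.4]
S=[((147,185),(-40,75,12)),((683,203),(-40,-75,12)),((146,562),(60,75,12)),((683,542),(60,-75,12)),((123,305),(-3,75,115)),((785,314),(-3,-75,115))]
for z in(False,True):
  s,e=fit([('w18',c(u),L) for u,L in S],[.61,0,.12],z);print(s,e.round(1).tolist())
p,Q=pose();M=Q.as_matrix()
for u in ((24,325),(24,410)):
  X=onz('w18',*c(u),p[2]+.046);print(X,M.T@(X-p)*1000)
```

```text
[0.61097509 0.00234378 0.11961716] [[-0.6, -2.3], [-0.4, -0.9], [0.5, -1.9], [0.1, -0.8], [0.3, -2.7], [-0.1, 9.1]]
[ 6.10898451e-01  5.17493347e-04  1.20144635e-01 -1.57486054e-02] [[0.7, -0.4], [0.6, -3.1], [-1.3, 0.0], [-1.3, -3.0], [0.7, 0.3], [0.3, 4.7]]
[0.60728277 0.07547883 0.26196321] [-45.97349773  -3.17935108 -94.25403122]
[0.61482822 0.07640984 0.26196321] [-45.96423626   4.42330884 -94.24990631]
```

Run:
```python
from h import *
c=lambda a:[a[1]/5+250-.4,a[0]/5+80-.4]
S=[((147,185),(-40,75,12)),((683,203),(-40,-75,12)),((146,562),(60,75,12)),((683,542),(60,-75,12)),((123,305),(-3,75,115))]
s,e=fit([('w18',c(u),L) for u,L in S],[.61,0,.12]);print(s,e.round(1).tolist())
p,Q=pose();M=Q.as_matrix()
c_=np.cos(s[2]);s_=np.sin(s[2])
X=p+M@np.array([-.046,.0006,-.0944+.075]);d=X-[s[0],s[1],0]
print('board centre in stand mm',(c_*d[0]+s_*d[1])*1000,(-s_*d[0]+c_*d[1])*1000,'yaw tool',np.arctan2(M[1,1],M[0,1]))
```

```text
[6.11308081e-01 1.39120625e-04 1.22562060e-01] [[-0.6, -0.4], [-0.2, 0.6], [0.3, -0.2], [0.3, 0.6], [0.2, -0.2]]
board centre in stand mm 9.050755336492351 0.41548540106165693 yaw tool 0.12330800561838097
```

arm_command(
  moves=[
    [0,25,0,0,0,0,0],
    [0,50,0,0,0,0,0],
    [0,75,0,0,0,0,0],
    [0,90,0,0,0,0,0],
    [0,102,0,0,0,0,0],
    [0,110,0,0,0,0,0],
    [0,114,0,0,0,0,0],
    [0,114,0,0,0,0,0],
  ],
)

```text
t: 21.35
ee_pos: [0.622, -0.0155, 0.1017]
eef_rot: [0.468, 0.531, -0.467, 0.53]
ft_force: [1.0, -0.1, -1.0]
finger_gap: 0.0074
```

Run:
```python
from h import *
info();snap('wrist','w19')
cv2.imwrite('pics/z19.png',big('w19',250,80,140,160,5).swapaxes(0,1).copy())
```

```text
t 21.35 p [ 0.622  -0.0155  0.1017] toolx [ 0.001  0.001 -1.   ] tooly [0.992 0.126 0.001] q [-0.15  0.53  0.18  1.73 -0.12  0.89  0.2 ] F [ 1.  -0.1 -1. ] gap 0.0074
```

View pics/z19.png

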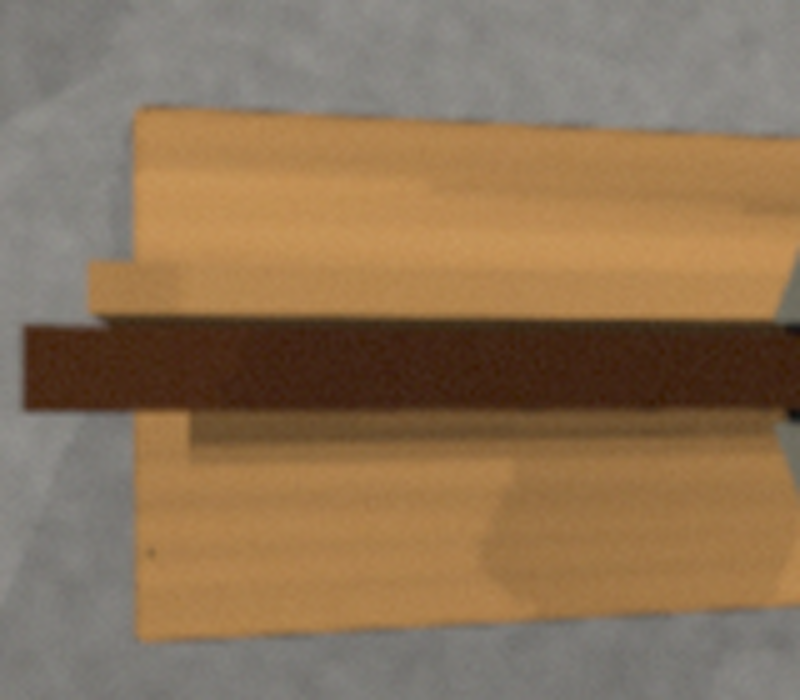

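arm_command(
  moves=[
    [0,1,0,0,0,0,0],
    [0,2,0,0,0,0,0],
    [0,3,0,0,0,0,0],
    [0,3,0,0,0,0,0],
    [0,3,0,0,0,0,0],
  ],
)

```text
t: 21.9
ee_pos: [0.6219, -0.0154, 0.0987]
eef_rot: [0.468, 0.531, -0.467, 0.53]
ft_force: [-0.1, 0.3, -1.4]
finger_gap: 0.0079
```

Run:
```python
from h import *
info();snap('wrist','w20')
cv2.imwrite('pics/z20.png',big('w20',250,80,140,160,5).swapaxes(0,1).copy())
c=lambda a:[a[1]/5+250-.4,a[0]/5+80-.4]
p,Q=pose();M=Q.as_matrix();s=[.6112,.0004,.1228]
c_=np.cos(s[2]);s_=np.sin(s[2])
X=p+M@np.array([-.046,.0006,-.0944+.075]);d=X-[s[0],s[1],0]
print('board centre in stand mm',(c_*d[0]+s_*d[1])*1000,(-s_*d[0]+c_*d[1])*1000,'yaw tool',np.arctan2(M[1,1],M[0,1]))
print(T(*s,np.array([[-.003,.075,.115]])),onz('w20',*c((88,262)),.115))
```

```text
t 21.90 p [ 0.6219 -0.0154  0.0987] toolx [ 0.001  0.001 -1.   ] tooly [0.992 0.126 0.001] q [-0.15  0.54  0.18  1.73 -0.12  0.89  0.21] F [-0.1  0.3 -1.4] gap 0.0079
board centre in stand mm 9.15028421015321 2.307516289122699 yaw tool 0.1260380716752276
[[0.59903572 0.07446774 0.115     ]] [0.59926184 0.07384677 0.115     ]
```

View pics/z20.png

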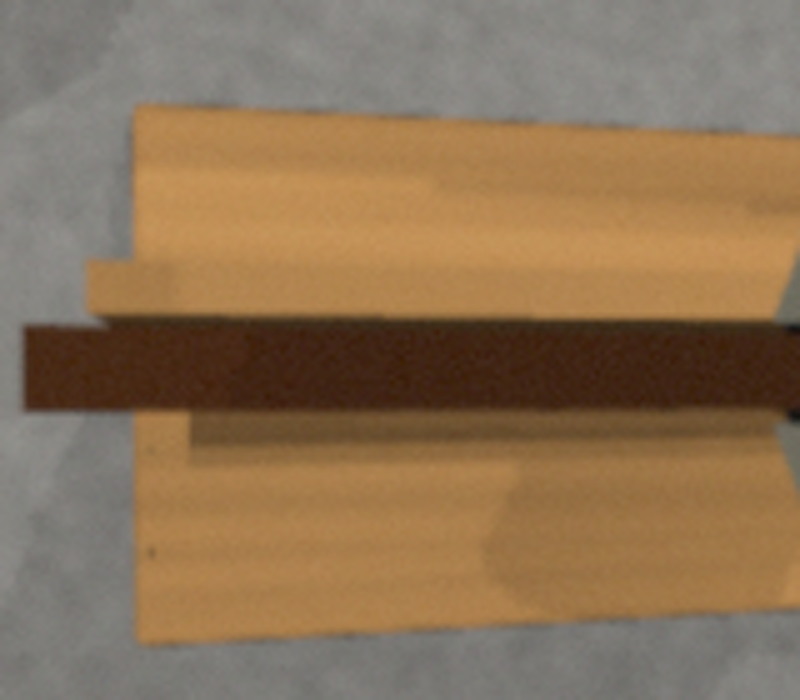

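arm_command(
  moves=[
    [0,0,0,1.2,0.003,0,0],
    [0,0,0,2.5,0.003,0,0],
    [0,0,0,2.5,0.003,0,0],
    [0,1,0,2.5,0.003,0,0],
    [0,2,0,2.5,0.003,0,0],
    [0,2.5,0,2.5,0.003,0,0],
    [0,2.5,0,2.5,0.003,0,0],
  ],
)

```text
t: 22.65
ee_pos: [0.6228, -0.0176, 0.0974]
eef_rot: [0.469, 0.53, -0.467, 0.53]
ft_force: [-1.7, 1.1, 8.0]
finger_gap: 0.0075
```

```bash
cat >> h.py <<'E'
def bs():
    p,Q=pose();M=Q.as_matrix();s=[.6112,.0003,.1228]
    c_=np.cos(s[2]);s_=np.sin(s[2])
    X=p+M@np.array([-.046,.0006,-.0944+.075]);d=X-[s[0],s[1],0]
    print('board centre in stand mm',(c_*d[0]+s_*d[1])*1000,(-s_*d[0]+c_*d[1])*1000,'yaw tool',np.arctan2(M[1,1],M[0,1]))
E
python3 - <<'E'
from h import *
info();bs()
E
```

```text
t 22.65 p [ 0.6228 -0.0176  0.0974] toolx [ 0.002  0.002 -1.   ] tooly [0.992 0.123 0.002] q [-0.15  0.54  0.18  1.73 -0.12  0.88  0.21] F [-1.7  1.1  8. ] gap 0.0075
board centre in stand mm 9.776611547154571 0.14621382310944958 yaw tool 0.1233360877721045
```

arm_command(
  moves=[
    [0,-1,-1,0,0,0,0],
    [0,-1,-2,0,0,0,0],
    [0,-1,-2,0,0,0,0],
    [0,-1,-2,0,0,0,0],
    [0.25,-1,-2,0,0,0,0],
    [0.25,-1,-2,0,0,0,0],
    [0.25,-1,-2,0,0,0,0],
    [0.25,-1,-2,0,0,0,0],
  ],
)

```text
t: 23.45
ee_pos: [0.6198, -0.0183, 0.0968]
eef_rot: [0.469, 0.53, -0.468, 0.529]
ft_force: [-0.1, -0.2, -0.0]
finger_gap: 0.0229
```

Run:
```python
from h import *
info();snap('wrist','w21')
cv2.imwrite('pics/z21.png',big('w21',250,80,140,160,5).swapaxes(0,1).copy())
```

```text
t 23.45 p [ 0.6198 -0.0183  0.0968] toolx [-0.     0.001 -1.   ] tooly [ 0.992  0.123 -0.   ] q [-0.15  0.54  0.18  1.73 -0.12  0.88  0.21] F [-0.1 -0.2 -0. ] gap 0.0229
```

View pics/z21.png

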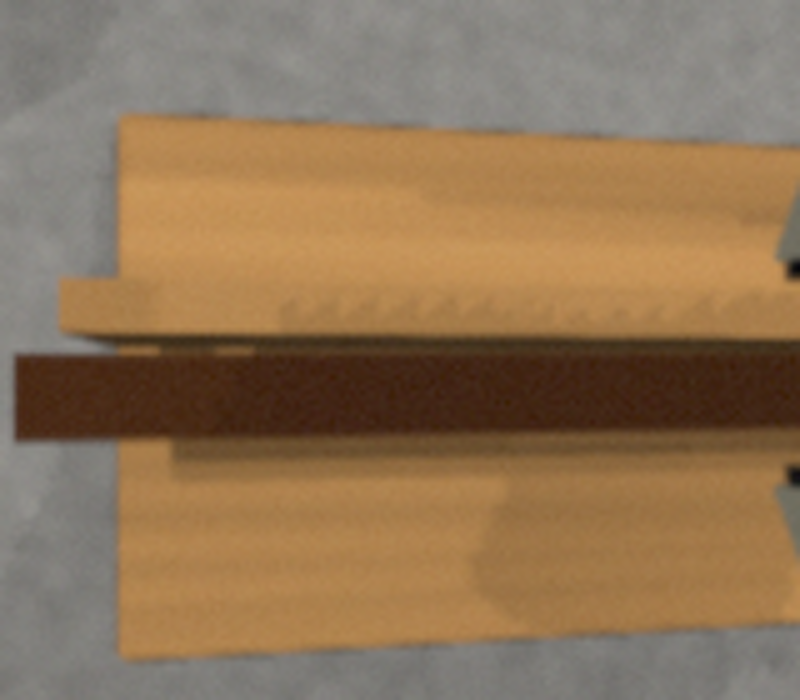

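arm_command(
  moves=[
    [0.3,-40,0,0,0,0,0],
    [0.5,-80,0,10,0,0,0],
    [0.5,-130,0,25,0,0,0],
    [0.5,-165,0,42,0,0,0],
    [0.5,-165,0,42,0,0,0],
    [0.5,-165,0,42,0,0,0],
  ],
)

```text
t: 24.1
ee_pos: [0.6257, -0.0608, 0.2632]
eef_rot: [0.47, 0.529, -0.468, 0.53]
ft_force: [0.5, 0.5, -0.1]
finger_gap: 0.0456
```

Run:
```python
from h import *
info();snap('wrist','w22')
cv2.imwrite('pics/z22.png',big('w22',280,55,100,160,5).swapaxes(0,1).copy())
```

```text
t 24.10 p [ 0.6257 -0.0608  0.2632] toolx [ 0.003  0.001 -1.   ] tooly [0.993 0.121 0.003] q [-0.11  0.38  0.22  1.56 -0.09  1.21  0.25] F [ 0.5  0.5 -0.1] gap 0.0456
```

View pics/z22.png

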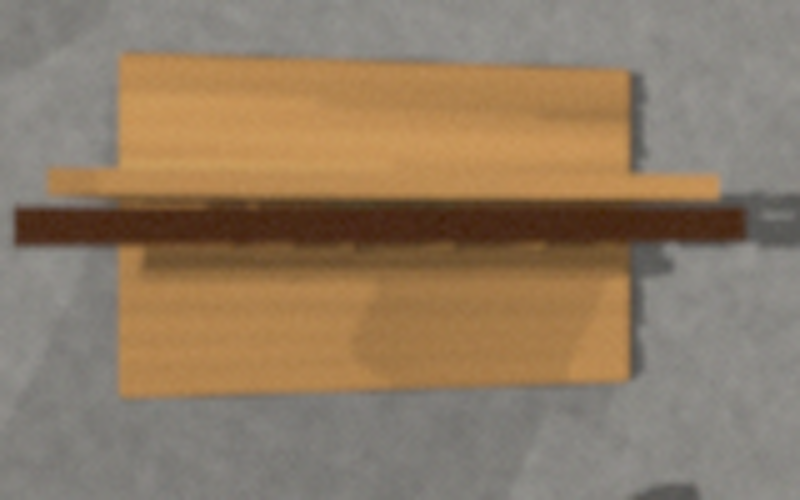

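View pics/w22.png

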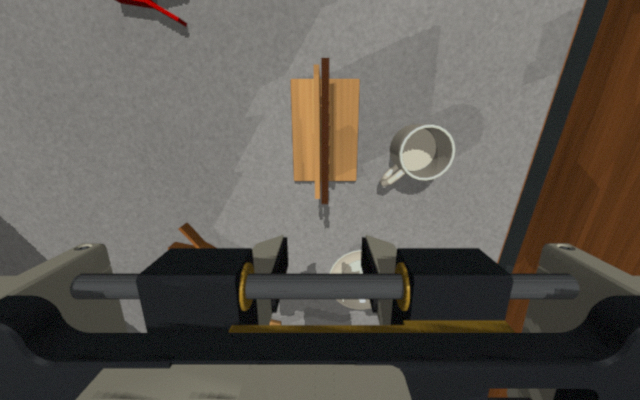

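Run:
```python
from h import *
c=lambda a:[a[1]/5+280-.4,a[0]/5+55-.4]
S=[((121,53),(-40,75,12)),((631,71),(-40,-75,12)),((121,397),(60,75,12)),((631,381),(60,-75,12)),((47,170),(-3,75,115)),((719,175),(-3,-75,115)),((47,192),(3,75,115)),((719,199),(3,-75,115))]
B=[((15,207),(-4,75,130)),((745,207),(-4,-75,130)),((15,244),(4,75,130)),((745,241),(4,-75,130))]
s,e=fit([('w22',c(u),L) for u,L in S],[.61,0,.12]);print(s,e.round(1).tolist())
b,e=fit([('w22',c(u),L) for u,L in B],[.61,0,.12],True);print(b,e.round(1).tolist())
d=b[:2]-s[:2];c_,s_=np.cos(s[2]),np.sin(s[2]);print('in stand',c_*d[0]+s_*d[1],-s_*d[0]+c_*d[1],b[2]-s[2])
```

```text
[6.10937563e-01 3.37091431e-04 1.22434784e-01] [[-0.6, -0.6], [-0.7, 0.5], [0.6, -0.7], [0.5, 0.4], [-0.6, -0.0], [-0.0, 0.3], [0.6, -0.0], [0.1, 0.3]]
[0.61987892 0.0026404  0.11940659 0.0100589 ] [[-0.4, 0.0], [-0.1, -0.0], [0.4, 0.0], [0.1, -0.0]]
in stand 0.00915572070018408 0.0011940642451720267 -0.003028196968585403
```

Run:
```python
from h import *
snap('top','t2')
```

```text
(no output)
```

View pics/t2.png

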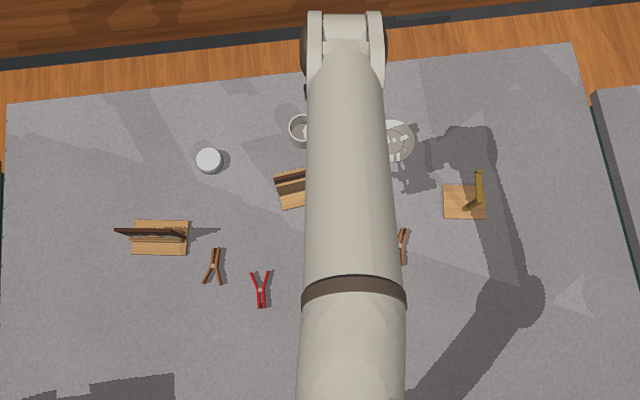

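Run:
```python
from h import *
c1=lambda a:[a[0]/5+110-.4,a[1]/5+200-.4]
c3=lambda a:[a[0]/5+380-.4,a[1]/5+150-.4]
for nm,c,h,j,w1,w2 in (('A',c1,(515,328),(530,240),(465,413),(550,423)),('B',c3,(98,475),(125,395),(30,548),(113,577))):
    H,J,W1,W2=[onz('top0',*c(x),.024) for x in(h,j,w1,w2)]
    d=J-(W1+W2)/2; print(nm,H,J,'dir',np.arctan2(d[1],d[0]),np.arctan2((J-H)[1],(J-H)[0]),np.linalg.norm(d),np.linalg.norm(W1-W2))
```

```text
A [0.44001403 0.25618013 0.024     ] [0.48300896 0.24566583 0.024     ] dir -0.19633194897284456 -0.23984039776581184 0.08836855299171942 0.04263706099747354
B [ 0.43601866 -0.21396233  0.024     ] [ 0.4745473  -0.23399805  0.024     ] dir -0.46413893888014873 -0.47953623792494837 0.08963720978568344 0.04325228890084338
```

Run:
```python
from h import *
to([.4048,-.198,.2],-2.04)
```

```text
shift mm [  60.7 -234.8  110.8] rot [2.1638e+00 7.0000e-04 3.5000e-03] k 0
shift mm [  60.7 -234.8  110.8] rot [-9.778e-01 -2.900e-03  6.000e-04] k 3.141592653589793
```

arm_command(
  moves=[
    [0.75,0,-40,20,0.15,0,0],
    [0.75,0,-80,40,0.3,0,0],
    [0.75,20,-120,60,0.45,0,0],
    [0.75,40,-160,80,0.6,0,0],
    [0.75,50,-200,100,0.75,0,0],
    [0.75,60,-235,111,0.9,0,0],
    [0.75,60,-235,111,1.05,0,0],
    [0.75,60,-235,111,1.2,0,0],
    [0.75,60,-235,111,1.35,0,0],
    [0.75,60,-235,111,1.5,0,0],
  ],
)

```text
t: 25.2
ee_pos: [0.4045, -0.1978, 0.2002]
eef_rot: [-0.703, -0.068, 0.705, -0.066]
ft_force: [0.1, 0.7, 0.3]
finger_gap: 0.0687
```

Run:
```python
from h import *
info();to([.4048,-.198,.2],-2.04)
```

```text
t 25.20 p [ 0.4045 -0.1978  0.2002] toolx [-0.003  0.002 -1.   ] tooly [ 0.188 -0.982 -0.003] q [-0.07  0.12  0.5   2.06 -0.07  0.98 -0.91] F [0.1 0.7 0.3] gap 0.0687
shift mm [ 0.2  0.3 -0.2] rot [0.6581 0.003  0.0019] k 0
shift mm [ 0.2  0.3 -0.2] rot [-2.4835e+00 -2.4000e-03  3.9000e-03] k 3.141592653589793
```

arm_command(
  moves=[
    [0.75,0,0,0,0.15,0,0],
    [0.75,0,0,0,0.3,0,0],
    [0.75,0,0,0,0.45,0,0],
    [0.75,0,0,0,0.6,0,0],
    [0.75,0,0,0,0.658,0.003,0.002],
    [0.75,0,0,0,0.658,0.003,0.002],
    [0.75,0,0,0,0.658,0.003,0.002],
  ],
)

```text
t: 25.9
ee_pos: [0.405, -0.1981, 0.2008]
eef_rot: [0.689, -0.162, -0.688, -0.162]
ft_force: [-0.5, -0.1, -0.3]
finger_gap: 0.0688
```

Run:
```python
from h import *
info();snap('wrist','w23')
```

```text
t 25.90 p [ 0.405  -0.1981  0.2008] toolx [ 0.001 -0.001 -1.   ] tooly [-0.445 -0.896  0.   ] q [-0.12  0.12  0.56  2.06 -0.08  0.98 -1.55] F [-0.5 -0.1 -0.3] gap 0.0688
```

View pics/w23.png

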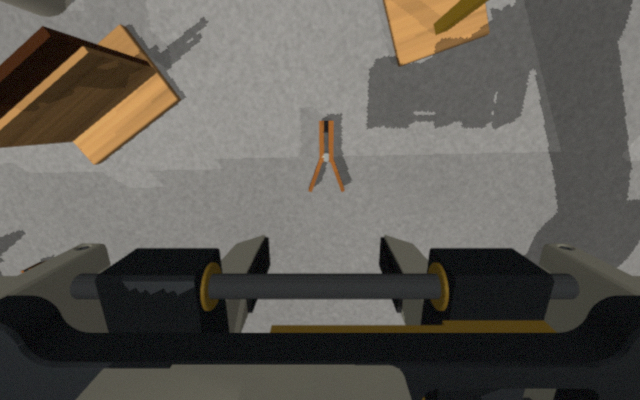

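```bash
cat >> h.py <<'E'
def clip(fn,h,j,w1,w2,zt=.024):
    H,J,W1,W2=[onz(fn,*x,zt) for x in(h,j,w1,w2)]
    W=(W1+W2)/2; d=J-W; a=np.arctan2(d[1],d[0]); print('hinge',H.round(4),'ang',a.round(4),'len',np.linalg.norm(d).round(4),'w',np.linalg.norm(W1-W2).round(4),'jaw-hinge',np.linalg.norm(J-H).round(4))
    return H,a
E
python3 - <<'E'
from h import *
cv2.imwrite('pics/z23.png',big('w23',290,110,70,90,7))
H,a=clip('w23',(325,157),(326,121),(311,190),(342,190))
G=H-.035*np.array([np.cos(a),np.sin(a),0]);print(G)
to([G[0],G[1],.1],a-np.pi/2)
E
```

```text
hinge [ 0.4356 -0.2127  0.024 ] ang -0.4523 len 0.0874 w 0.041 jaw-hinge 0.0441
[ 0.40411156 -0.19742659  0.024     ]
shift mm [101.1  -0.3   1.6] rot [-0.0094 -0.0017  0.0001] k 0
shift mm [101.1  -0.3   1.6] rot [3.1322e+00 1.0000e-04 2.7000e-03] k 3.141592653589793
```

View pics/z23.png

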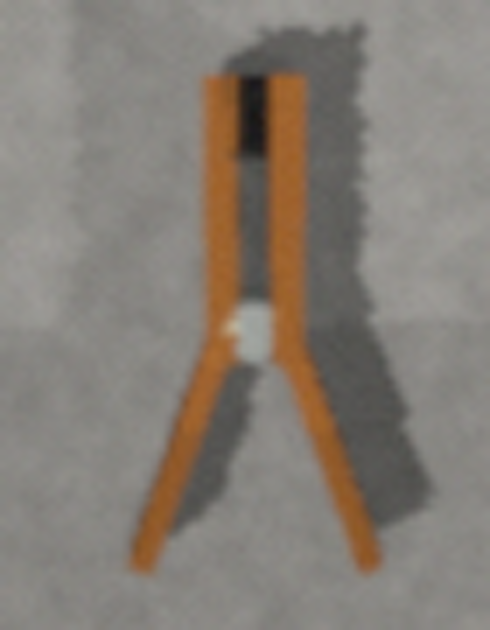

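arm_command(
  moves=[
    [0.75,50,0,1.6,-0.009,0,0],
    [0.75,100,0,1.6,-0.009,-0.002,0],
    [0.75,140,0,1.6,-0.009,-0.002,0],
    [0.75,170,0,1.6,-0.009,-0.002,0],
    [0.75,170,0,1.6,-0.009,-0.002,0],
    [0.75,170,0,1.6,-0.009,-0.002,0],
  ],
  squeeze=20,
)

```text
t: 26.55
ee_pos: [0.4044, -0.1986, 0.0318]
eef_rot: [-0.689, 0.159, 0.689, 0.159]
ft_force: [0.6, -0.6, -0.2]
finger_gap: 0.0689
```

Run:
```python
from h import *
info();snap('wrist','w24')
cv2.imwrite('pics/z24.png',big('w24',220,80,200,180,4))
to([.4041,-.1974,.0],-2.0231)
```

```text
t 26.55 p [ 0.4044 -0.1986  0.0318] toolx [-0. -0. -1.] tooly [-0.439 -0.898  0.   ] q [ 0.01  0.43  0.46  2.19 -0.33  0.59 -1.32] F [ 0.6 -0.6 -0.2] gap 0.0689
shift mm [32.8 -0.8  2.1] rot [-0.0027 -0.0025  0.0004] k 0
shift mm [32.8 -0.8  2.1] rot [3.1389e+00 7.0000e-04 3.9000e-03] k 3.141592653589793
```

View pics/z24.png

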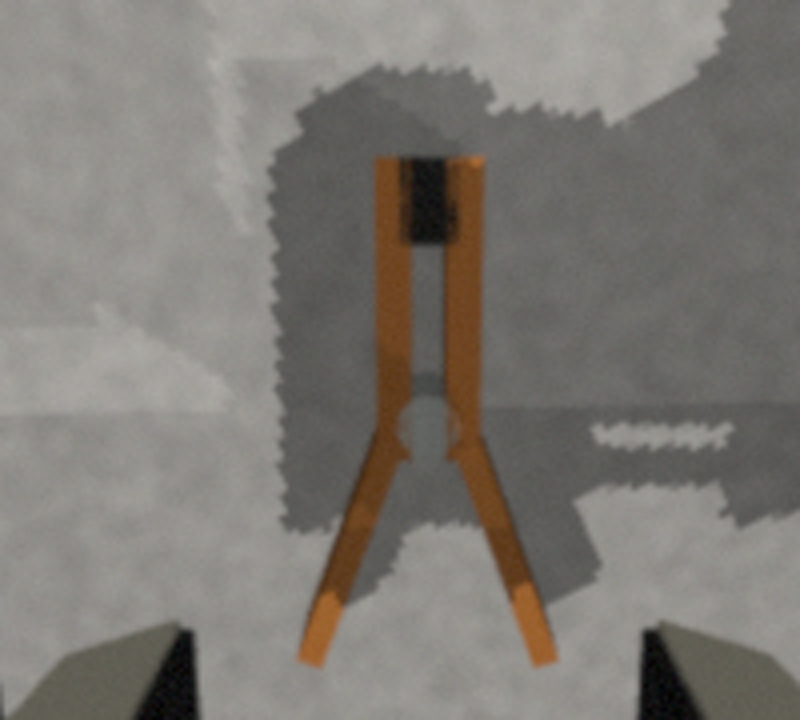

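Run:
```python
from h import *
H,a=clip('w24',(326.8,185.5),(327,119),(297.6,246),(356,246))
G=H-.035*np.array([np.cos(a),np.sin(a),0]);print(G)
to([G[0],G[1],-.018],a-np.pi/2)
```

```text
hinge [ 0.4359 -0.2145  0.024 ] ang -0.4542 len 0.09 w 0.0433 jaw-hinge 0.0441
[ 0.40440317 -0.19918187  0.024     ]
shift mm [50.8  0.7  1. ] rot [-0.0008 -0.0025  0.0004] k 0
shift mm [50.8  0.7  1. ] rot [3.1408e+00 7.0000e-04 3.9000e-03] k 3.141592653589793
```

arm_command(
  moves=[
    [0.75,20,1,1,0,-0.002,0],
    [0.75,35,1,1,0,-0.002,0],
    [0.75,44,1,1,0,-0.002,0],
    [0.75,44,1,1,0,-0.002,0],
    [0.75,44,1,1,0,-0.002,0],
  ],
)

```text
t: 27.1
ee_pos: [0.4045, -0.1993, -0.0112]
eef_rot: [0.689, -0.159, -0.688, -0.16]
ft_force: [0.4, -0.2, -1.0]
finger_gap: 0.069
```

arm_command(
  moves=[
    [0.75,2,0,0,0,0,0],
    [0.75,4,0,0,0,0,0],
    [0.75,6,0,0,0,0,0],
    [0.75,6,0,0,0,0,0],
  ],
)

```text
t: 27.5
ee_pos: [0.4034, -0.1988, -0.0183]
eef_rot: [-0.689, 0.159, 0.689, 0.16]
ft_force: [0.6, -0.1, 0.2]
finger_gap: 0.069
```

arm_command(
  moves=[
    [0,0,0,0,0,0,0],
    [0,0,0,0,0,0,0],
    [0,0,0,0,0,0,0],
    [0,0,0,0,0,0,0],
    [0,0,0,0,0,0,0],
    [0,0,0,0,0,0,0],
    [0,0,0,0,0,0,0],
    [0,0,0,0,0,0,0],
  ],
  squeeze=20,
)

```text
t: 28.3
ee_pos: [0.4036, -0.199, -0.0182]
eef_rot: [-0.689, 0.159, 0.689, 0.16]
ft_force: [-0.7, -0.2, 0.3]
finger_gap: 0.015
```

Run:
```python
from h import *
info();snap('wrist','w25')
cv2.imwrite('pics/z25.png',big('w25',220,80,200,180,4))
```

```text
t 28.30 p [ 0.4036 -0.199  -0.0182] toolx [-0.     0.001 -1.   ] tooly [-0.44  -0.898 -0.   ] q [ 0.08  0.53  0.38  2.2  -0.42  0.48 -1.24] F [-0.7 -0.2  0.3] gap 0.0150
```

View pics/z25.png

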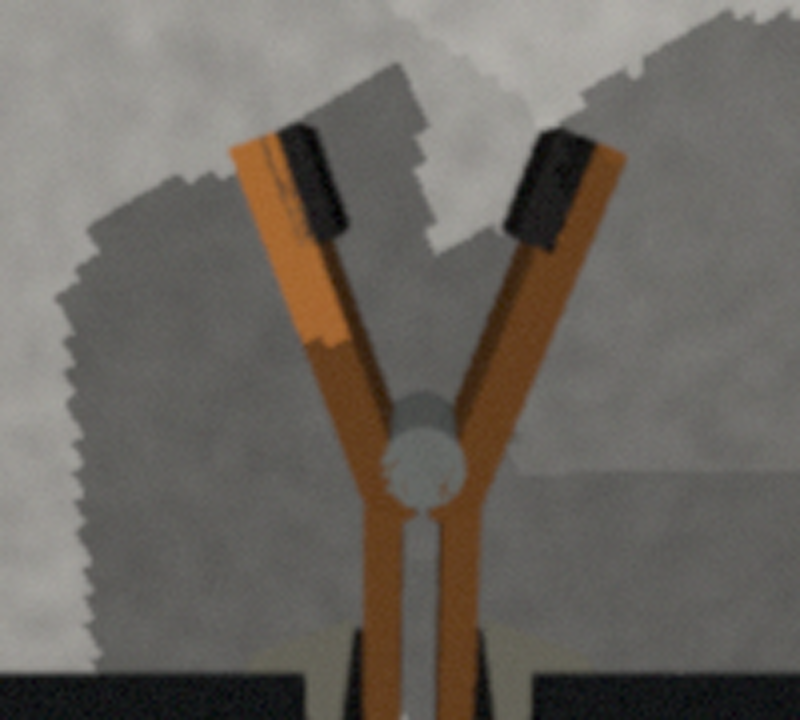

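arm_command(
  moves=[
    [0,-20,0,0,0,0,0],
    [0,-50,0,0,0,0,0],
    [0,-90,0,0,0,0,0],
    [0,-130,0,0,0,0,0],
    [0,-168,0,0,0,0,0],
    [0,-168,0,0,0,0,0],
    [0,-168,0,0,0,0,0],
  ],
)

```text
t: 29.05
ee_pos: [0.4043, -0.1989, 0.1504]
eef_rot: [0.69, -0.159, -0.688, -0.16]
ft_force: [-1.1, 0.4, -0.8]
finger_gap: 0.0153
```

Run:
```python
from h import *
info();to([.639,-.188,.15],.1228)
snap('wrist','w26')
cv2.imwrite('pics/z26.png',big('w26',220,80,200,180,4))
```

```text
t 29.05 p [ 0.4043 -0.1989  0.1504] toolx [ 0.002  0.001 -1.   ] tooly [-0.439 -0.898 -0.002] q [-0.12  0.2   0.59  2.11 -0.15  0.86 -1.48] F [-1.1  0.4 -0.8] gap 0.0153
shift mm [   0.9 -112.8 -206.1] rot [-2.1483e+00 -2.7000e-03 -6.0000e-04] k 0
shift mm [   0.9 -112.8 -206.1] rot [ 9.933e-01 -5.000e-04  2.300e-03] k 3.141592653589793
```

View pics/z26.png

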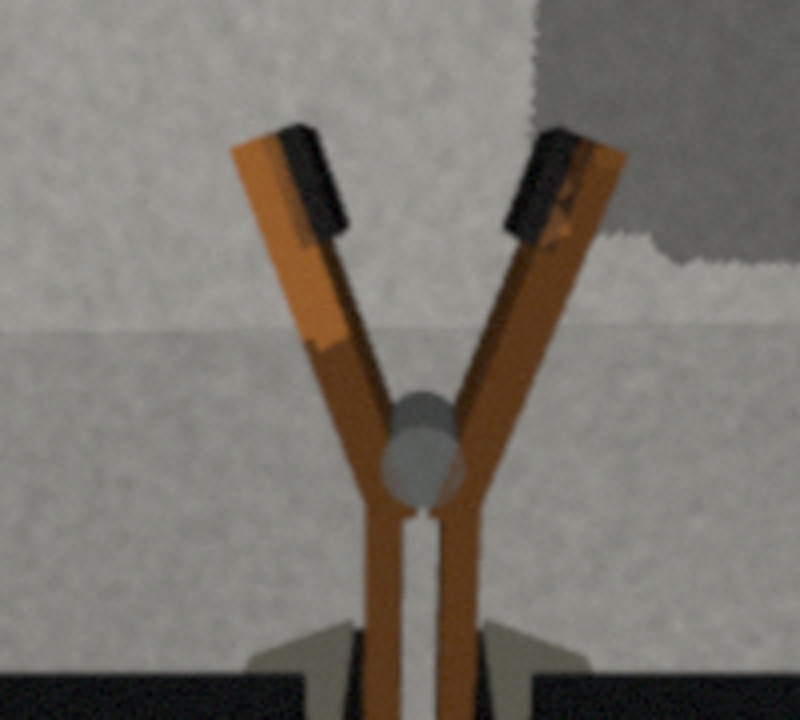

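Run:
```python
from h import *
p,Q=pose();M=Q.as_matrix()
for n,u in {'tipL':(232,150),'tipR':(627,155),'padLtip':(300,125),'padRtip':(557,128),'padLend':(345,226),'padRend':(508,228),'hinge':(423,468)}.items():
    X=onz('w26',220+u[0]/4-.4,80+u[1]/4-.4,p[2]+.042);print(n,(M.T@(X-p)*1000).round(1))
```

```text
tipL [-42.1 -23.8 -81.1]
tipR [-42.1  23.6 -80.5]
padLtip [-42.1 -15.5 -83.9]
padRtip [-42.1  15.1 -83.5]
padLend [-42.1 -10.4 -72.2]
padRend [-42.1   9.5 -71.9]
hinge [-42.   -0.8 -41.6]
```

```bash
cat >> h.py <<'E'
def SL(x,y,z): return T(.6111,.0003,.1228,np.array([[x,y,z]])/1000.)[0]
E
python3 - <<'E'
from h import *
print(SL(5.2,-195,150));to(SL(5.2,-195,150),.1228)
E
```

```text
[ 0.6401467  -0.19259461  0.15      ]
shift mm [  -0.7 -109.4 -210.2] rot [-2.1484e+00 -4.0000e-04  1.7000e-03] k 0
shift mm [  -0.7 -109.4 -210.2] rot [9.932e-01 1.500e-03 3.000e-04] k 3.141592653589793
```

arm_command(
  moves=[
    [0,0,-10,-20,-0.14,0,0],
    [0,0,-20,-40,-0.28,0,0],
    [0,0,-30,-60,-0.42,0,0],
    [0,0,-42,-80,-0.56,0,0],
    [0,0,-54,-100,-0.7,0,0],
    [0,0,-66,-120,-0.84,0,0],
    [0,0,-78,-140,-0.98,0,0],
    [0,0,-88,-160,-1.12,0,0],
    [0,0,-98,-180,-1.26,0,0],
    [0,0,-109,-205,-1.4,0,0],
  ],
)

```text
t: 30.1
ee_pos: [0.6344, -0.1907, 0.1465]
eef_rot: [-0.627, -0.325, 0.63, -0.322]
ft_force: [0.3, 0.4, 0.2]
finger_gap: 0.015
```

Run:
```python
from h import *
info();to(SL(5.2,-195,150),.1228)
```

```text
t 30.10 p [ 0.6344 -0.1907  0.1465] toolx [-0.005  0.003 -1.   ] tooly [ 0.814 -0.581 -0.006] q [ 0.09  0.55  0.24  1.58 -0.14  1.03 -0.26] F [0.3 0.4 0.2] gap 0.0150
shift mm [-3.6  5.8 -1.8] rot [-0.7433 -0.0012  0.006 ] k 0
shift mm [-3.6  5.8 -1.8] rot [2.3983e+00 7.6000e-03 1.5000e-03] k 3.141592653589793
```

arm_command(
  moves=[
    [0,0,2,-2,-0.14,0,0],
    [0,0,2,-2,-0.28,0,0],
    [0,0,2,-2,-0.42,0,0],
    [0,0,2,-2,-0.56,0,0],
    [0,0,2,-2,-0.7,0,0],
    [0,0,2,-2,-0.745,0,0],
    [0,0,2,-2,-0.745,0,0],
    [0,0,2,-2,-0.745,0,0],
    [0,0,2,-2,-0.745,0,0],
  ],
)

```text
t: 31.0
ee_pos: [0.6378, -0.1906, 0.1485]
eef_rot: [0.47, 0.529, -0.47, 0.528]
ft_force: [-0.4, 0.1, -0.5]
finger_gap: 0.0152
```

Run:
```python
from h import *
info();to(SL(5.2,-195,55),.1228);snap('wrist','w27')
```

```text
t 31.00 p [ 0.6378 -0.1906  0.1485] toolx [-0.002  0.001 -1.   ] tooly [ 0.993  0.118 -0.002] q [ 0.2   0.55  0.07  1.57 -0.04  1.03  0.4 ] F [-0.4  0.1 -0.5] gap 0.0152
shift mm [93.5  2.2  2.3] rot [-0.005  -0.0015  0.0019] k 0
shift mm [93.5  2.2  2.3] rot [3.1366e+00 3.0000e-03 2.4000e-03] k 3.141592653589793
```

View pics/w27.png

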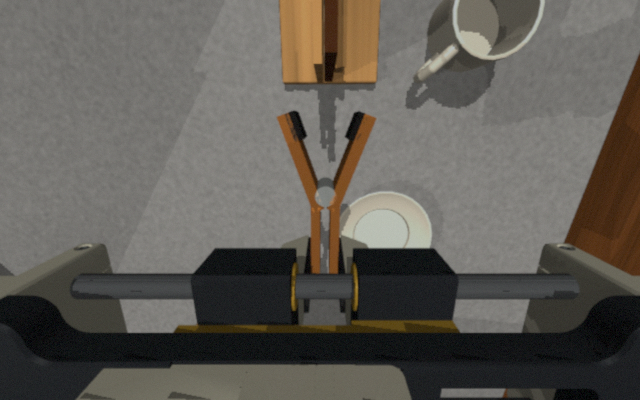

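arm_command(
  moves=[
    [0,30,2,2,-0.005,-0.0015,0.002],
    [0,60,2,2,-0.005,-0.0015,0.002],
    [0,85,2,2,-0.005,-0.0015,0.002],
    [0,94,2,2,-0.005,-0.0015,0.002],
    [0,94,2,2,-0.005,-0.0015,0.002],
    [0,94,2,2,-0.005,-0.0015,0.002],
    [0,94,2,2,-0.005,-0.0015,0.002],
  ],
)

```text
t: 31.75
ee_pos: [0.6421, -0.1929, 0.0576]
eef_rot: [0.469, 0.528, -0.467, 0.532]
ft_force: [0.5, -0.0, -0.9]
finger_gap: 0.015
```

Run:
```python
from h import *
info();to(SL(5.2,-140.5,55),.1228);snap('wrist','w28')
cv2.imwrite('pics/z28.png',big('w28',230,0,200,230,3))
```

```text
t 31.75 p [ 0.6421 -0.1929  0.0576] toolx [ 0.005 -0.001 -1.   ] tooly [0.992 0.124 0.005] q [ 0.21  0.66  0.06  1.62 -0.05  0.86  0.41] F [ 0.5 -0.  -0.9] gap 0.0150
shift mm [  2.5  -1.8 -55.1] rot [ 0.0011  0.0019 -0.0046] k 0
shift mm [  2.5  -1.8 -55.1] rot [-3.1405e+00  7.1000e-03  3.0000e-03] k 3.141592653589793
```

View pics/z28.png

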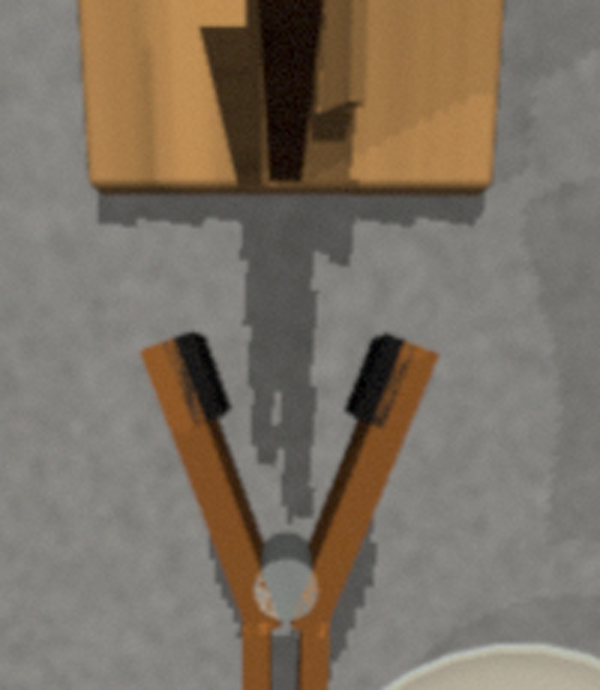

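arm_command(
  moves=[
    [0,1,-1.5,-10,0.001,0.002,-0.0045],
    [0,1,-1.5,-20,0.001,0.002,-0.0045],
    [0,1,-1.5,-30,0.001,0.002,-0.0045],
    [0,1,-1.5,-38,0.001,0.002,-0.0045],
    [0,1,-1.5,-38,0.001,0.002,-0.0045],
    [0,1,-1.5,-38,0.001,0.002,-0.0045],
  ],
)

```text
t: 32.4
ee_pos: [0.6345, -0.1546, 0.0548]
eef_rot: [0.468, 0.531, -0.469, 0.529]
ft_force: [-0.5, -0.1, -0.7]
finger_gap: 0.0152
```

Run:
```python
from h import *
info();to(SL(5.2,-140.5,55),.1228);snap('wrist','w29')
cv2.imwrite('pics/z29.png',big('w29',230,0,200,230,3))
```

```text
t 32.40 p [ 0.6345 -0.1546  0.0548] toolx [-0.003  0.001 -1.   ] tooly [ 0.992  0.124 -0.003] q [ 0.16  0.64  0.06  1.66 -0.05  0.85  0.36] F [-0.5 -0.1 -0.7] gap 0.0152
shift mm [ -0.2   0.9 -16.1] rot [ 0.0012 -0.0009  0.0027] k 0
shift mm [ -0.2   0.9 -16.1] rot [-3.1404e+00 -4.2000e-03 -1.5000e-03] k 3.141592653589793
```

View pics/z29.png

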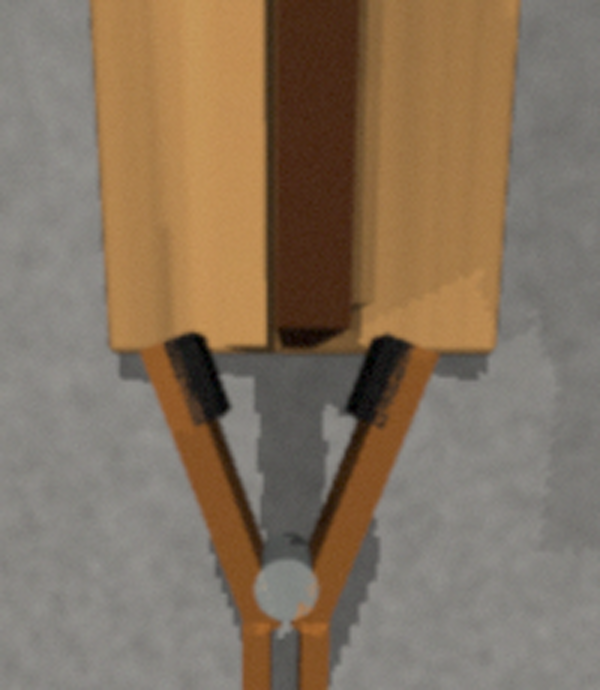

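arm_command(
  moves=[
    [0,0,0,-6,0.001,0,0.001],
    [0,0,0,-12,0.001,0,0.001],
    [0,0,0,-16,0.001,0,0.001],
    [0,0,0,-16,0.001,0,0.001],
    [0,0,0,-16,0.001,0,0.001],
  ],
)

```text
t: 32.95
ee_pos: [0.6325, -0.1389, 0.0547]
eef_rot: [0.468, 0.53, -0.469, 0.529]
ft_force: [0.2, 0.3, -0.9]
finger_gap: 0.0149
```

Run:
```python
from h import *
info();to(SL(5.2,-140.5,55),.1228);snap('wrist','w30')
cv2.imwrite('pics/z30.png',big('w30',230,0,200,230,3))
```

```text
t 32.95 p [ 0.6325 -0.1389  0.0547] toolx [-0.002  0.001 -1.   ] tooly [ 0.993  0.122 -0.002] q [ 0.13  0.63  0.06  1.67 -0.05  0.84  0.33] F [ 0.2  0.3 -0.9] gap 0.0149
shift mm [-0.3  1.  -0.3] rot [-0.0003 -0.0011  0.0017] k 0
shift mm [-0.3  1.  -0.3] rot [3.1413e+00 2.7000e-03 1.8000e-03] k 3.141592653589793
```

View pics/z30.png

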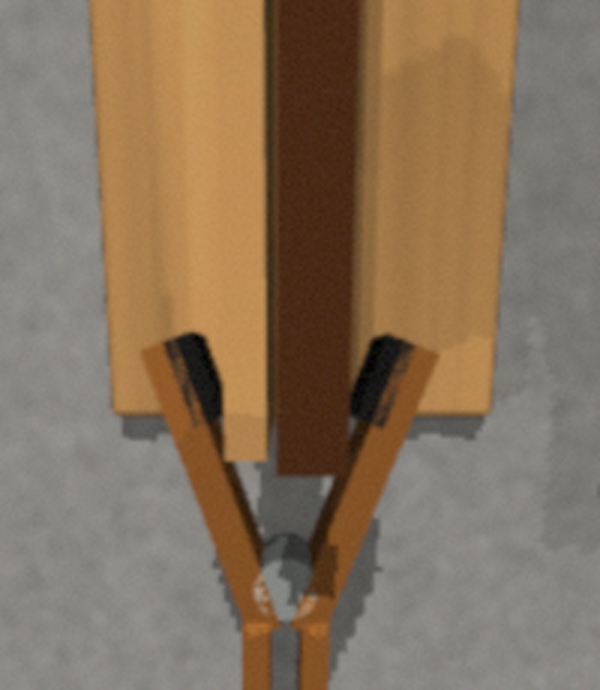

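Run:
```python
from h import *
p,Q=pose()
s=(.6111,.0003,.1228)
def loc(X): d=X-np.array([s[0],s[1],0]);c,q=np.cos(s[2]),np.sin(s[2]);return (np.array([c*d[0]+q*d[1],-q*d[0]+c*d[1],d[2]])*1000).round(1)
f=lambda u,v:(230+u/3-.4,v/3-.4)
for n,u,z in (('panL',(222,460),.115),('panR',(267,460),.115),('bL',(278,474),.142),('bR',(350,474),.142)):
    print(n,loc(onz('w30',*f(*u),z)))
for n,u in (('padLend',(222,415)),('padRend',(350,412)),('padLtip',(195,335)),('padRtip',(385,337))): print(n,loc(onz('w30',*f(*u),p[2]+.042)))
```

```text
panL [ -3.5 -75.1 115. ]
panR [  3.  -75.1 115. ]
bL [  4.7 -73.7 142. ]
bR [ 12.7 -73.7 142. ]
padLend [ -4.7 -69.9  96.7]
padRend [ 16.  -69.4  96.7]
padLtip [ -8.6 -57.6  96.7]
padRtip [ 21.3 -57.9  96.7]
```

arm_command(
  moves=[
    [0.25,0,0,0,0,0,0],
    [0.3,0,0,0,0,0,0],
    [0.35,0,0,0,0,0,0],
    [0.4,0,0,0,0,0,0],
    [0.5,0,0,0,0,0,0],
    [0.6,0,0,0,0,0,0],
    [0.75,0,0,0,0,0,0],
    [0.75,0,0,0,0,0,0],
    [0.75,0,0,0,0,0,0],
    [0.75,0,0,0,0,0,0],
  ],
)

```text
t: 34.0
ee_pos: [0.6325, -0.1391, 0.0547]
eef_rot: [0.468, 0.53, -0.469, 0.529]
ft_force: [-0.9, 0.5, 0.1]
finger_gap: 0.0686
```

Run:
```python
from h import *
info();snap('wrist','w31')
cv2.imwrite('pics/z31.png',big('w31',230,0,200,230,3))
```

```text
t 34.00 p [ 0.6325 -0.1391  0.0547] toolx [-0.002  0.001 -1.   ] tooly [ 0.993  0.122 -0.002] q [ 0.13  0.63  0.06  1.67 -0.05  0.84  0.33] F [-0.9  0.5  0.1] gap 0.0686
```

View pics/z31.png

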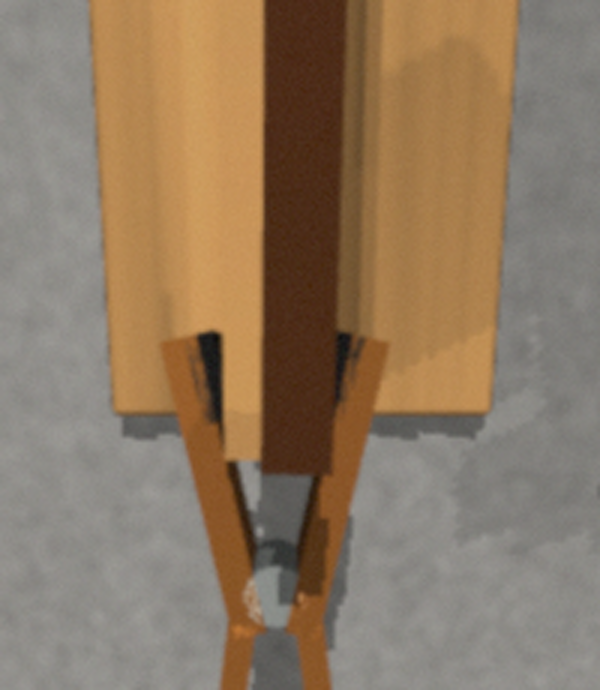

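arm_command(
  moves=[
    [0.75,-20,0,0,0,0,0],
    [0.75,-60,0,0,0,0,0],
    [0.75,-100,0,0,0,0,0],
    [0.75,-150,0,0,0,0,0],
    [0.75,-190,0,0,0,0,0],
    [0.75,-190,0,0,0,0,0],
    [0.75,-190,0,0,0,0,0],
  ],
)

```text
t: 34.75
ee_pos: [0.6336, -0.1394, 0.2463]
eef_rot: [0.469, 0.529, -0.468, 0.53]
ft_force: [-0.3, 1.1, -0.3]
finger_gap: 0.069
```

Run:
```python
from h import *
info();snap('wrist','w32');snap('top','t3');snap('scene','s5')
cv2.imwrite('pics/s5z.png',big('s5',250,100,180,170,4))
```

```text
t 34.75 p [ 0.6336 -0.1394  0.2463] toolx [ 0.001  0.001 -1.   ] tooly [0.993 0.122 0.001] q [ 0.12  0.43  0.07  1.52 -0.03  1.19  0.32] F [-0.3  1.1 -0.3] gap 0.0690
```

View pics/w32.png

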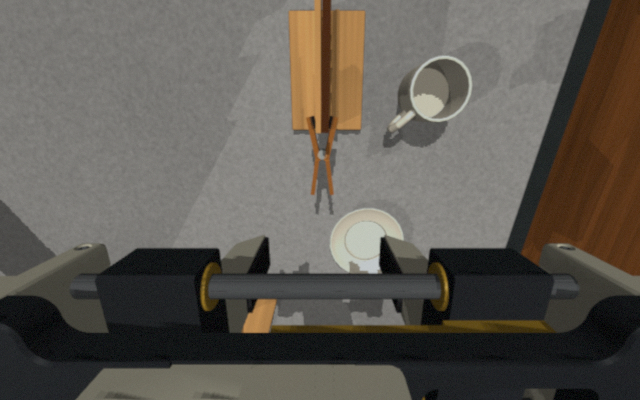

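View pics/t3.png

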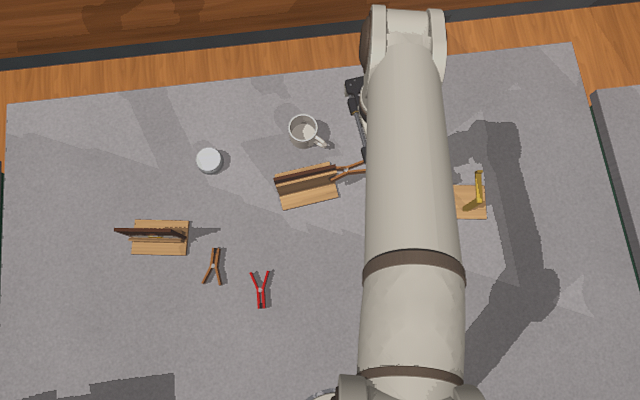

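View pics/s5z.png

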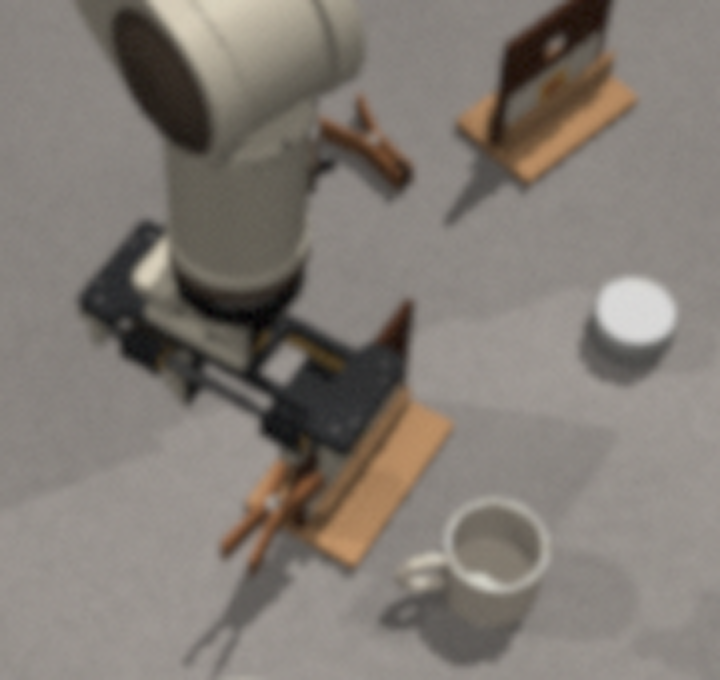

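Run:
```python
from h import *
to([.404,.263,.26],1.36)
```

```text
shift mm [ -15.4 -177.1 -426.8] rot [-1.2379 -0.0049  0.0029] k 0
shift mm [ -15.4 -177.1 -426.8] rot [1.9037 0.0031 0.0053] k 3.141592653589793
```

arm_command(
  moves=[
    [0.75,-15,-18,-43,-0.12,0,0],
    [0.75,-15,-35,-85,-0.25,0,0],
    [0.75,-15,-53,-128,-0.37,0,0],
    [0.75,-15,-71,-171,-0.5,0,0],
    [0.75,-15,-89,-213,-0.62,0,0],
    [0.75,-15,-106,-256,-0.74,0,0],
    [0.75,-15,-124,-299,-0.87,0,0],
    [0.75,-15,-142,-341,-1.0,0,0],
    [0.75,-15,-160,-384,-1.12,0,0],
    [0.75,-15,-177,-427,-1.238,-0.005,0.003],
  ],
)

```text
t: 35.9
ee_pos: [0.4033, 0.2637, 0.2592]
eef_rot: [0.072, 0.703, -0.073, 0.704]
ft_force: [1.0, 0.4, -0.5]
finger_gap: 0.0691
```

arm_command(
  moves=[
    [0.75,0,0,0,0,0,0],
    [0.75,0,0,0,0,0,0],
    [0.75,0,0,0,0,0,0],
    [0.75,0,0,0,0,0,0],
  ],
)

```text
t: 36.3
ee_pos: [0.4058, 0.2613, 0.2599]
eef_rot: [0.075, 0.702, -0.076, 0.704]
ft_force: [0.3, -1.4, 0.2]
finger_gap: 0.0686
```

Run:
```python
from h import *
info();snap('wrist','w33');to([.404,.263,.26],1.36)
```

```text
t 36.30 p [0.4058 0.2613 0.2599] toolx [ 0.002 -0.002 -1.   ] tooly [ 0.212  0.977 -0.001] q [-0.3   0.13 -0.36  1.89  0.05  1.13  0.68] F [ 0.3 -1.4  0.2] gap 0.0686
shift mm [ 0.1  1.1 -2.1] rot [-0.0031  0.0028  0.0007] k 0
shift mm [ 0.1  1.1 -2.1] rot [ 3.1385e+00  1.0000e-03 -4.4000e-03] k 3.141592653589793
```

View pics/w33.png

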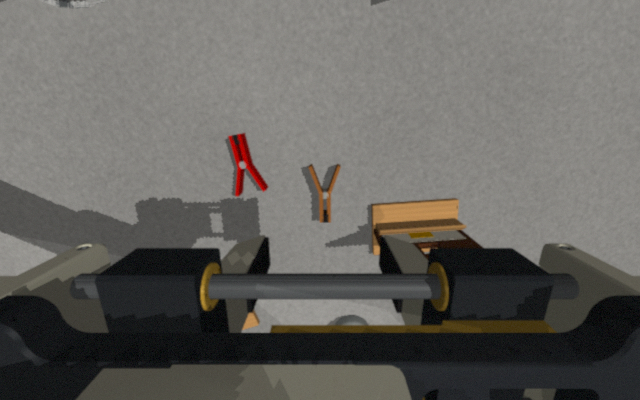

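Run:
```python
from h import *
cv2.imwrite('pics/z33.png',big('w33',295,150,60,85,7))
H,a=clip('w33',(324.5,195),(325,221.5),(309.5,166),(338.5,166))
G=H-.037*np.array([np.cos(a),np.sin(a),0]);print(G)
to([G[0],G[1],.1],a+np.pi/2)
```

```text
hinge [0.4394 0.2561 0.024 ] ang -0.1968 len 0.0889 w 0.0436 jaw-hinge 0.0438
[0.40306509 0.26329328 0.024     ]
shift mm [160.1   1.3  -3.6] rot [-0.0171  0.0028  0.0007] k 0
shift mm [160.1   1.3  -3.6] rot [ 3.1245e+00  1.1000e-03 -4.4000e-03] k 3.141592653589793
```

View pics/z33.png

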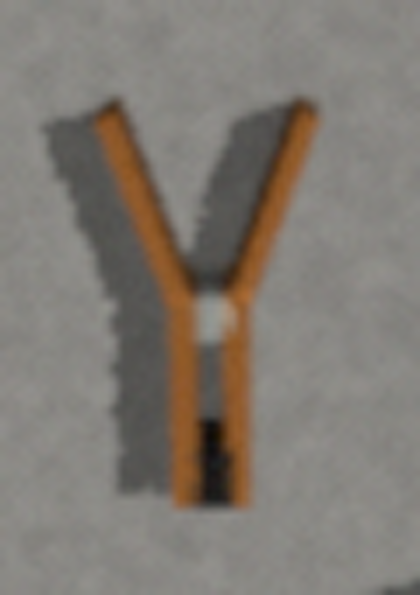

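arm_command(
  moves=[
    [0.75,40,1.3,-3.6,-0.017,0.003,0.001],
    [0.75,85,1.3,-3.6,-0.017,0.003,0.001],
    [0.75,130,1.3,-3.6,-0.017,0.003,0.001],
    [0.75,175,1.3,-3.6,-0.017,0.003,0.001],
    [0.75,200,1.3,-3.6,-0.017,0.003,0.001],
    [0.75,210,1.3,-3.6,-0.017,0.003,0.001],
    [0.75,210,1.3,-3.6,-0.017,0.003,0.001],
    [0.75,210,1.3,-3.6,-0.017,0.003,0.001],
  ],
)

```text
t: 37.15
ee_pos: [0.4038, 0.2652, 0.0516]
eef_rot: [0.069, 0.703, -0.068, 0.704]
ft_force: [0.9, 0.0, -1.0]
finger_gap: 0.0689
```

Run:
```python
from h import *
info();snap('wrist','w34');to([.4031,.2633,-.018],1.374)
cv2.imwrite('pics/z34.png',big('w34',220,80,200,180,4))
```

```text
t 37.15 p [0.4038 0.2652 0.0516] toolx [ 0.002  0.002 -1.   ] tooly [0.193 0.981 0.002] q [-0.37  0.42 -0.32  2.08  0.21  0.67  0.55] F [ 0.9  0.  -1. ] gap 0.0689
shift mm [70.  -2.6 -0.7] rot [ 0.0025  0.0025 -0.003 ] k 0
shift mm [70.  -2.6 -0.7] rot [-3.1391  0.0046  0.0039] k 3.141592653589793
```

View pics/z34.png

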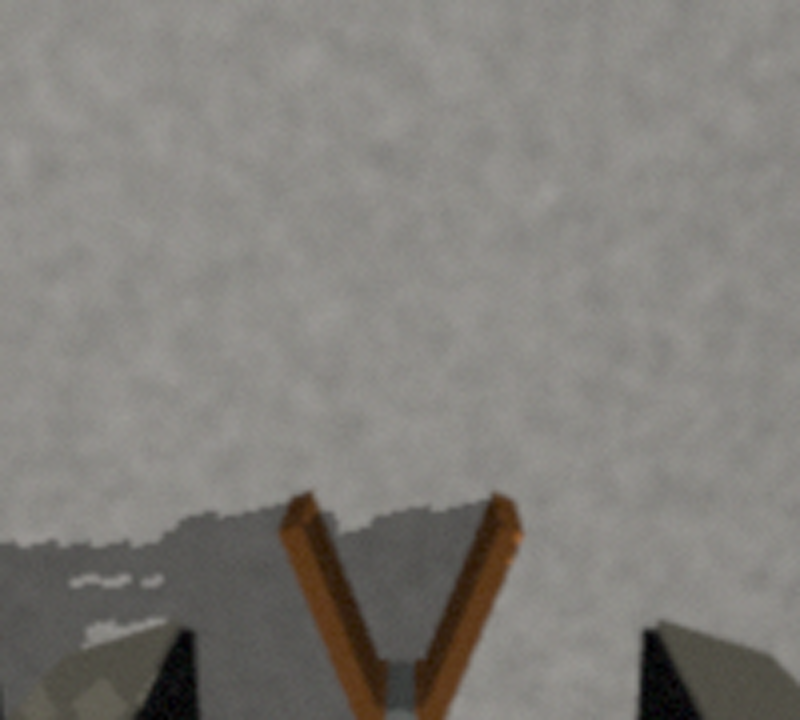

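arm_command(
  moves=[
    [0.75,15,-2.6,-0.7,0.0025,0.0025,-0.003],
    [0.75,35,-2.6,-0.7,0.0025,0.0025,-0.003],
    [0.75,50,-2.6,-0.7,0.0025,0.0025,-0.003],
    [0.75,60,-2.6,-0.7,0.0025,0.0025,-0.003],
    [0.75,64,-2.6,-0.7,0.0025,0.0025,-0.003],
    [0.75,68,-2.6,-0.7,0.0025,0.0025,-0.003],
    [0.75,68,-2.6,-0.7,0.0025,0.0025,-0.003],
    [0.75,68,-2.6,-0.7,0.0025,0.0025,-0.003],
  ],
)

```text
t: 38.0
ee_pos: [0.4018, 0.2628, -0.0171]
eef_rot: [0.069, 0.704, -0.07, 0.703]
ft_force: [0.6, -0.4, -0.4]
finger_gap: 0.0687
```

Run:
```python
from h import *
info();snap('wrist','w35');to([.4031,.2633,-.018],1.374)
cv2.imwrite('pics/z35.png',big('w35',220,80,200,180,4))
```

```text
t 38.00 p [ 0.4018  0.2628 -0.0171] toolx [-0.002 -0.001 -1.   ] tooly [ 0.195  0.981 -0.001] q [-0.41  0.54 -0.27  2.11  0.28  0.52  0.49] F [ 0.6 -0.4 -0.4] gap 0.0687
shift mm [1.  0.7 1.1] rot [ 0.0005 -0.0014  0.0012] k 0
shift mm [1.  0.7 1.1] rot [-3.1411e+00 -1.9000e-03 -2.2000e-03] k 3.141592653589793
```

View pics/z35.png

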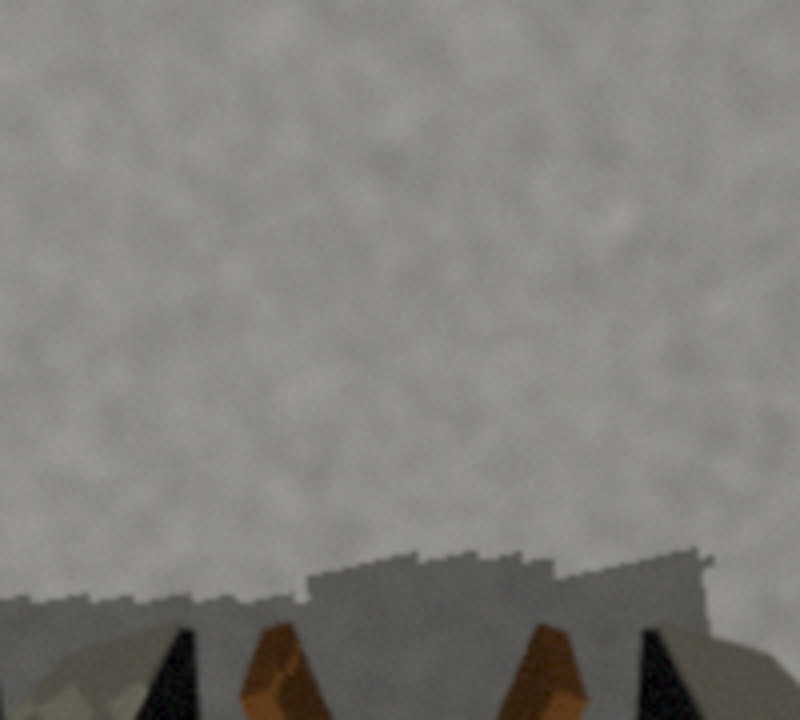

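arm_command(
  moves=[
    [0,1,0.5,1,0,0,0],
    [0,1,0.5,1,0,0,0],
    [0,1,0.5,1,0,0,0],
    [0,1,0.5,1,0,0,0],
    [0,1,0.5,1,0,0,0],
    [0,1,0.5,1,0,0,0],
    [0,1,0.5,1,0,0,0],
    [0,1,0.5,1,0,0,0],
  ],
  squeeze=20,
)

```text
t: 38.85
ee_pos: [0.4026, 0.2625, -0.0183]
eef_rot: [0.069, 0.704, -0.07, 0.703]
ft_force: [0.2, -2.2, 5.8]
finger_gap: 0.0151
```

Run:
```python
from h import *
info();snap('wrist','w36');snap('top','t4')
cv2.imwrite('pics/z36.png',big('w36',220,80,200,180,4))
cv2.imwrite('pics/t4z.png',big('t4',150,200,160,120,5))
```

```text
t 38.85 p [ 0.4026  0.2625 -0.0183] toolx [-0.002 -0.002 -1.   ] tooly [ 0.195  0.981 -0.002] q [-0.41  0.55 -0.27  2.1   0.28  0.52  0.49] F [ 0.2 -2.2  5.8] gap 0.0151
```

View pics/z36.png

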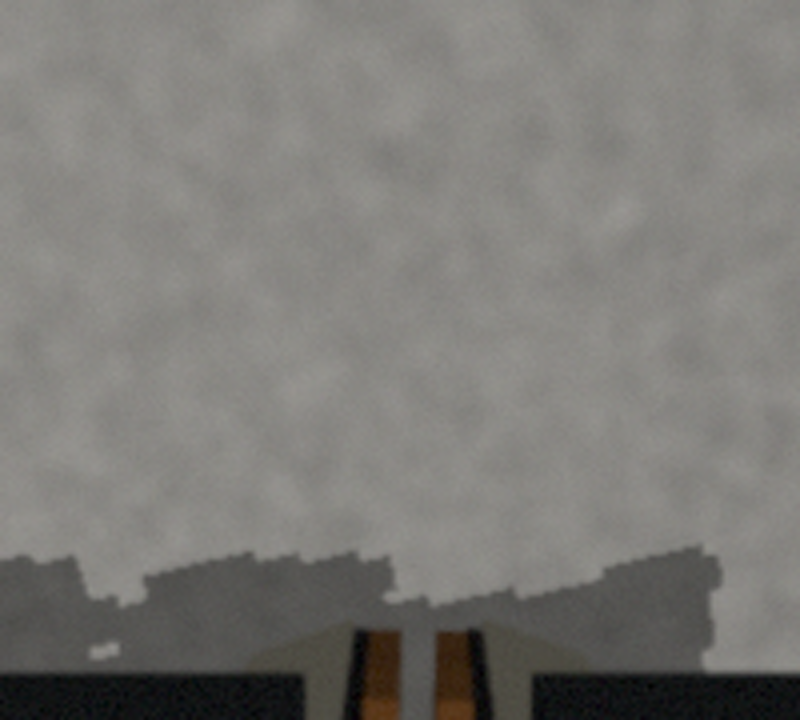

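View pics/t4z.png

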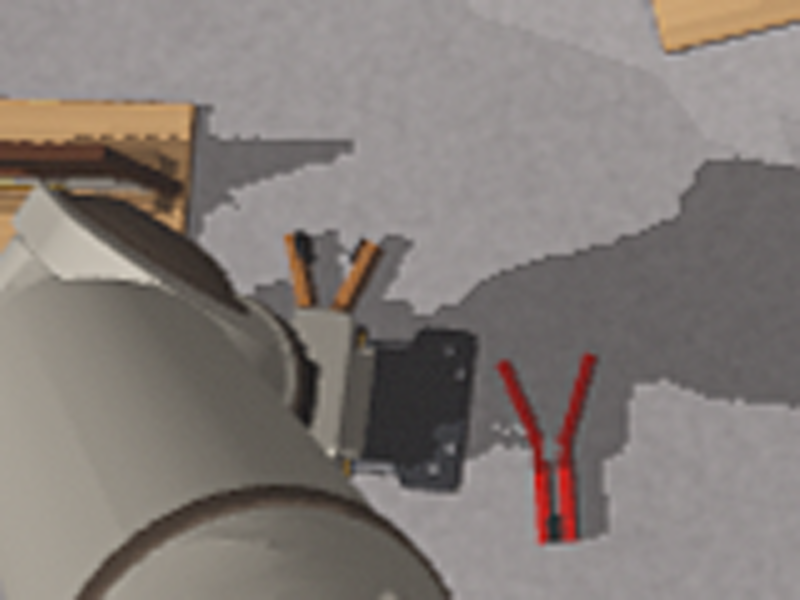

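Run:
```python
from h import *
p,Q=pose();M=Q.as_matrix()
for n,u in {'tipL':(290,233),'padLtip':(305,231),'tipR':(380,243),'padRtip':(357,240),'padLend':(310,260),'padRend':(350,262)}.items():
    X=onz('t4',150+u[0]/5-.4,200+u[1]/5-.4,.024);print(n,(M.T@(X-p)*1000).round(1))
# wrist: wing end edges
for u in ((380,632),(455,632),(380,700),(455,700)):
    for z in (0.0,.024):
        X=onz('w36',220+u[0]/4-.4,80+u[1]/4-.4,z);print(u,z,(M.T@(X-p)*1000).round(1))
```

```text
tipL [-42.6  19.7  84. ]
padLtip [-42.6  12.3  85.6]
tipR [-42.5 -26.2  82.5]
padRtip [-42.5 -14.4  83.1]
padLend [-42.5   7.9  71.3]
padRend [-42.5 -12.3  71.8]
(380, 632) 0.0 [-18.3  -4.8  -6.6]
(380, 632) 0.024 [-42.3  -4.  -17.1]
(455, 632) 0.0 [-18.4   7.   -6.6]
(455, 632) 0.024 [-42.3   6.1 -17.1]
(380, 700) 0.0 [-18.3  -5.    5.3]
(380, 700) 0.024 [-42.3  -4.1  -7. ]
(455, 700) 0.0 [-18.4   7.1   5.3]
(455, 700) 0.024 [-42.3   6.2  -7. ]
```

arm_command(
  moves=[
    [0,-20,0,0,0,0,0],
    [0,-50,0,0,0,0,0],
    [0,-90,0,0,0,0,0],
    [0,-130,0,0,0,0,0],
    [0,-168,0,0,0,0,0],
    [0,-168,0,0,0,0,0],
    [0,-168,0,0,0,0,0],
  ],
)

```text
t: 39.65
ee_pos: [0.4036, 0.2633, 0.1501]
eef_rot: [0.069, 0.704, -0.07, 0.704]
ft_force: [-0.3, 0.4, -0.9]
finger_gap: 0.0152
```

Run:
```python
from h import *
info();print(SL(5.5,200,150));to(SL(5.5,200,150),.1228)
```

```text
t 39.65 p [0.4036 0.2633 0.1501] toolx [-0. -0. -1.] tooly [ 0.195  0.981 -0.001] q [-0.31  0.26 -0.37  2.02  0.12  0.89  0.63] F [-0.3  0.4 -0.9] gap 0.0152
[0.59206026 0.19946761 0.15      ]
shift mm [ 1.000e-01 -2.580e+01  1.973e+02] rot [1.2515e+00 1.0000e-04 6.0000e-04] k 0
shift mm [ 1.000e-01 -2.580e+01  1.973e+02] rot [-1.8901e+00 -7.0000e-04  1.0000e-04] k 3.141592653589793
```

arm_command(
  moves=[
    [0,0,-3,22,0.14,0,0],
    [0,0,-6,44,0.28,0,0],
    [0,0,-9,66,0.42,0,0],
    [0,0,-12,88,0.56,0,0],
    [0,0,-14,110,0.7,0,0],
    [0,0,-17,132,0.84,0,0],
    [0,0,-20,154,0.98,0,0],
    [0,0,-23,176,1.12,0,0],
    [0,0,-26,197,1.25,0,0],
    [0,0,-26,197,1.2515,0,0],
  ],
)

```text
t: 40.65
ee_pos: [0.5925, 0.1964, 0.1464]
eef_rot: [0.468, 0.528, -0.472, 0.528]
ft_force: [0.2, -0.2, -0.0]
finger_gap: 0.0151
```

arm_command(
  moves=[
    [0,0,0,0,0,0,0],
    [0,0,0,0,0,0,0],
    [0,0,0,0,0,0,0],
  ],
)

```text
t: 40.95
ee_pos: [0.5898, 0.1999, 0.1486]
eef_rot: [0.466, 0.531, -0.469, 0.53]
ft_force: [-0.1, -0.0, -0.9]
finger_gap: 0.0154
```

Run:
```python
from h import *
info();to(SL(5.5,200,55),.1228);snap('wrist','w37');snap('top','t5');snap('scene','s6')
cv2.imwrite('pics/t5z.png',big('t5',200,120,160,120,5))
cv2.imwrite('pics/s6z.png',big('s6',260,90,180,150,4))
```

```text
t 40.95 p [0.5898 0.1999 0.1486] toolx [-0.004 -0.001 -1.   ] tooly [ 0.992  0.125 -0.004] q [-0.33  0.48 -0.06  1.68  0.03  0.99 -0.27] F [-0.1 -0.  -0.9] gap 0.0154
shift mm [93.5  2.5  0.6] rot [0.0026 0.0009 0.0041] k 0
shift mm [93.5  2.5  0.6] rot [-3.139e+00 -6.400e-03  1.500e-03] k 3.141592653589793
```

View pics/w37.png

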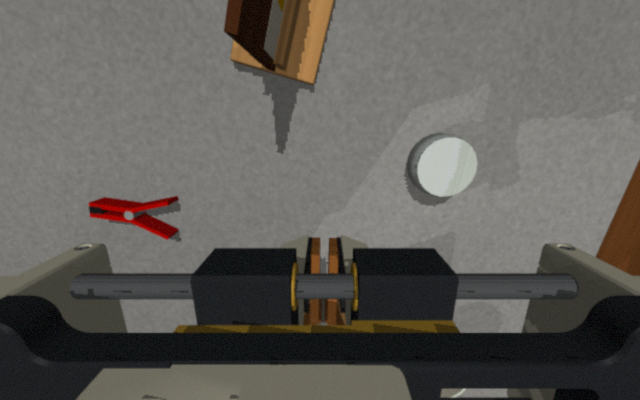

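View pics/t5z.png

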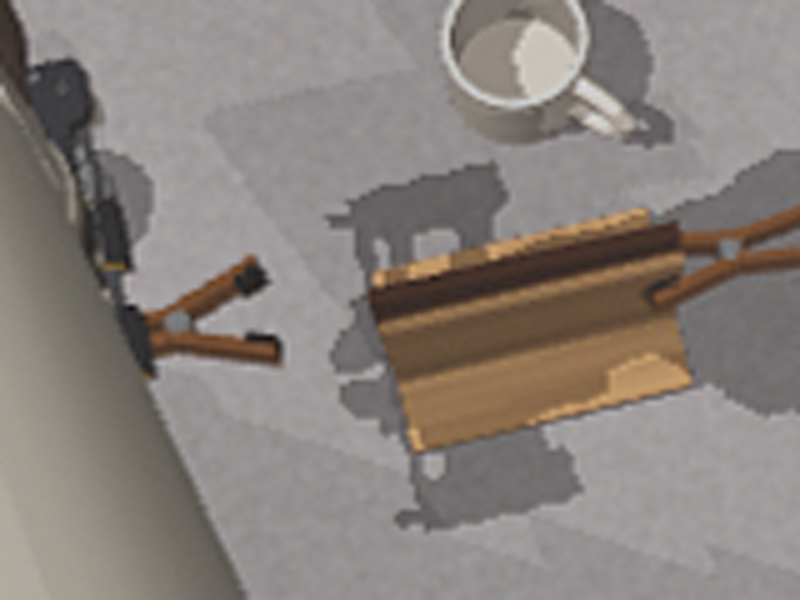

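View pics/s6z.png

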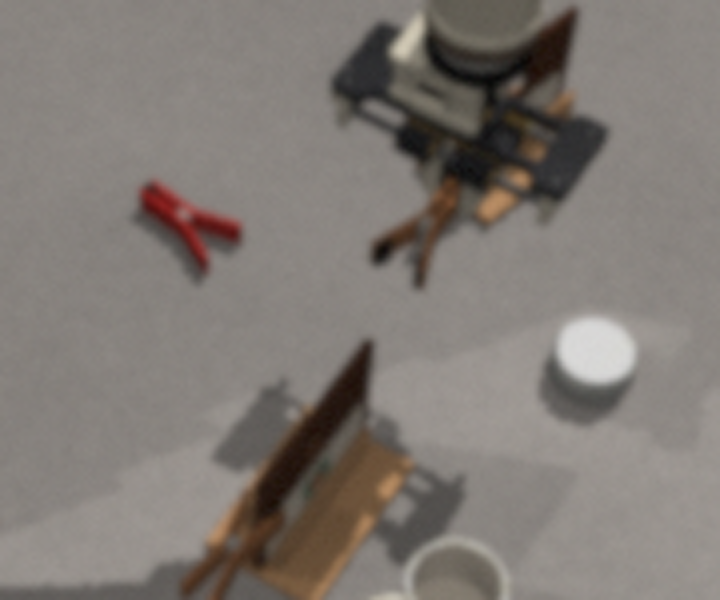

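```bash
cat >> h.py <<'E'
def loc(X):
    s=(.6111,.0003,.1228); d=X-np.array([s[0],s[1],0]);c,q=np.cos(s[2]),np.sin(s[2]);return (np.array([c*d[0]+q*d[1],-q*d[0]+c*d[1],d[2]])*1000).round(1)
E
python3 - <<'E'
from h import *
p,Q=pose();M=Q.as_matrix()
f=lambda a:(200+a[0]/5-.4,120+a[1]/5-.4)
for n,u,z in (('tipA',(250,257),.1906),('tipB',(282,362),.1906),('hinge',(180,318),.1906),('panL',(383,328),.115),('panR',(682,252),.115),('bL',(372,290),.142),('bR',(678,222),.142)):
    X=onz('t5',*f(u),z);print(n,loc(X),(M.T@(X-p)*1000).round(1))
E
```

```text
tipA [ 25.7 121.3 190.6] [-41.3  21.4  79. ]
tipB [-24.8 117.6 190.6] [-41.2 -29.2  82.6]
hinge [  5.6 157.4 190.6] [-41.3   1.3  42.9]
panL [-1.00e-01  7.29e+01  1.15e+02] [ 34.4  -4.2 127.3]
panR [  2.3 -75.1 115. ] [ 34.5  -2.1 275.3]
bL [ 11.8  73.1 142. ] [  7.3   7.5 127.1]
bR [  9.6 -73.8 142. ] [  7.5   5.1 274. ]
```

Run:
```python
from h import *
p,Q=pose();M=Q.as_matrix()
s=10
im=big('t5',222,165,60,50,s)
# predicted: parallel clip, mid at tool y=-0.3, hinge at z=41.6
for off,ang,col in ((-.3,0,(0,255,0)),):
  for sg in(1,-1):
    for zt in (-42,-18):
      pts=[]
      for x,y in ((31,0),(45,0),(45,8),(0,8)):
        a=sg*.35; yy=sg*y
        pts.append([x*np.cos(a)-yy*np.sin(a), x*np.sin(a)+yy*np.cos(a)])
      pts=np.array(pts); W=np.array([p+M@np.array([zt,off+q[1],41.6+q[0]])/1 *1 if False else p+M@(np.array([zt,off+q[1],41.6+q[0]])/1000) for q in pts])
      uv=((proj('t5',W)-[222,165]+.5)*s).astype(int)
      cv2.polylines(im,[uv.reshape(-1,1,2)],False,col if zt==-42 else (255,255,0),1)
cv2.imwrite('pics/t5o.png',im)
```

```text
(no output)
```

View pics/t5o.png

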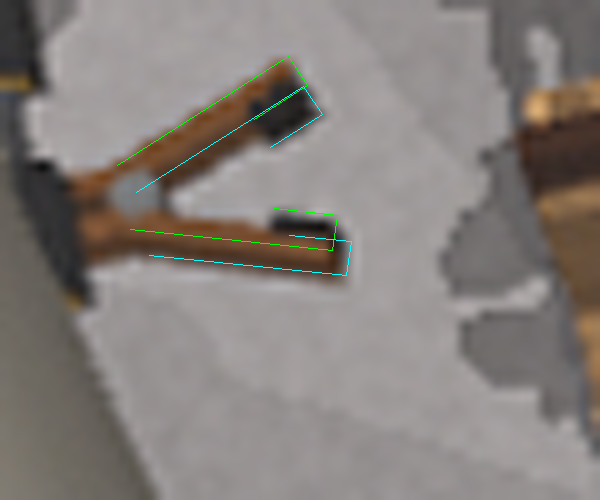

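arm_command(
  moves=[
    [0,30,2.5,0.6,0.0026,0.001,0.004],
    [0,60,2.5,0.6,0.0026,0.001,0.004],
    [0,85,2.5,0.6,0.0026,0.001,0.004],
    [0,94,2.5,0.6,0.0026,0.001,0.004],
    [0,94,2.5,0.6,0.0026,0.001,0.004],
    [0,94,2.5,0.6,0.0026,0.001,0.004],
    [0,94,2.5,0.6,0.0026,0.001,0.004],
  ],
)

```text
t: 41.8
ee_pos: [0.5948, 0.1993, 0.0569]
eef_rot: [0.47, 0.528, -0.468, 0.53]
ft_force: [0.4, -0.5, -0.5]
finger_gap: 0.015
```

Run:
```python
from h import *
info();to(SL(5.5,160,55),.1228);snap('top','t6')
cv2.imwrite('pics/t6z.png',big('t6',200,120,160,120,5))
```

```text
t 41.80 p [0.5948 0.1993 0.0569] toolx [ 0.004  0.001 -1.   ] tooly [0.993 0.12  0.004] q [-0.33  0.59 -0.05  1.73  0.04  0.81 -0.28] F [ 0.4 -0.5 -0.5] gap 0.0150
shift mm [ 1.9 -2.6 39.5] rot [-0.0023 -0.0006 -0.0043] k 0
shift mm [ 1.9 -2.6 39.5] rot [ 3.1393e+00 -6.8000e-03  9.0000e-04] k 3.141592653589793
```

View pics/t6z.png

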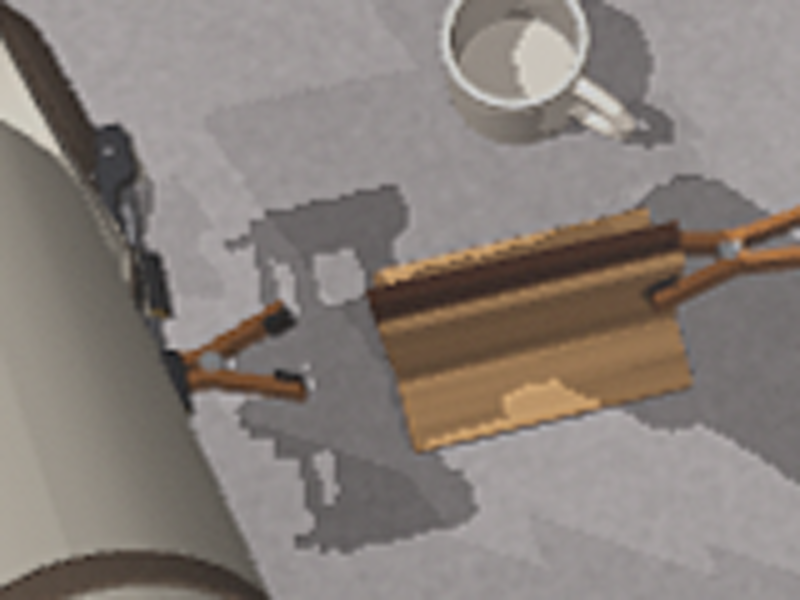

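arm_command(
  moves=[
    [0,1,-2.5,10,-0.002,0,-0.004],
    [0,1,-2.5,20,-0.002,0,-0.004],
    [0,1,-2.5,30,-0.002,0,-0.004],
    [0,1,-2.5,38,-0.002,0,-0.004],
    [0,1,-2.5,38,-0.002,0,-0.004],
    [0,1,-2.5,38,-0.002,0,-0.004],
  ],
)

```text
t: 42.45
ee_pos: [0.5956, 0.1604, 0.0542]
eef_rot: [0.468, 0.53, -0.469, 0.529]
ft_force: [0.2, 0.7, -1.0]
finger_gap: 0.015
```

Run:
```python
from h import *
info();to(SL(5.5,141.5,55),.1228);snap('top','t7')
cv2.imwrite('pics/t7z.png',big('t7',230,140,100,75,8))
snap('scene','s7')
cv2.imwrite('pics/s7z.png',big('s7',280,130,120,120,5))
```

```text
t 42.45 p [0.5956 0.1604 0.0542] toolx [-0.003 -0.    -1.   ] tooly [ 0.993  0.121 -0.003] q [-0.27  0.59 -0.05  1.75  0.04  0.81 -0.21] F [ 0.2  0.7 -1. ] gap 0.0150
shift mm [-0.9  1.3 19.2] rot [-0.0013 -0.0001  0.0026] k 0
shift mm [-0.9  1.3 19.2] rot [3.1403e+00 4.1000e-03 1.0000e-04] k 3.141592653589793
```

View pics/t7z.png

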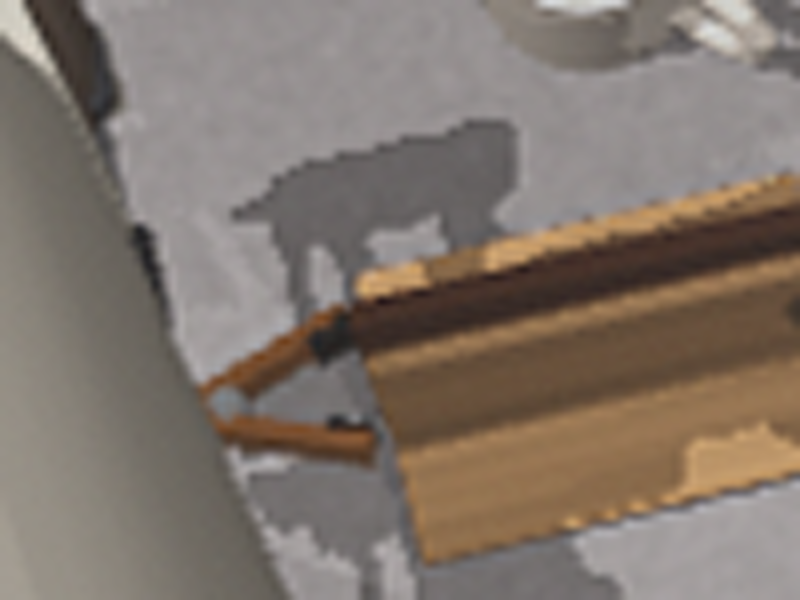

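View pics/s7z.png

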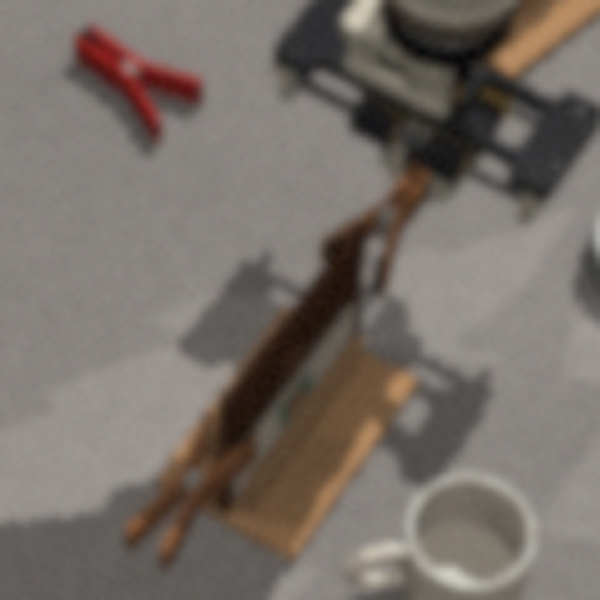

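Run:
```python
from h import *
p,Q=pose();M=Q.as_matrix();s=12
im=big('t7',250,165,60,45,s)
draw(im,'t7',[T(.6111,.0003,.1228,b) for b in STAND],(0,255,0),[250,165],s)
bc=SL(7.3,1.2,0)
draw(im,'t7',[T(bc[0],bc[1],.1228,BOARD(150)[0],.012)],(255,0,0),[250,165],s)
for sg in(1,-1):
    for zt in (-42,):
      pts=[]
      for x,y in ((31,0),(45,0),(45,8),(0,8)):
        a=sg*.35; yy=sg*y
        pts.append([x*np.cos(a)-yy*np.sin(a), x*np.sin(a)+yy*np.cos(a)])
      W=np.array([p+M@(np.array([zt,-.3+q[1],41.6+q[0]])/1000) for q in pts])
      uv=((proj('t7',W)-[250,165]+.5)*s).astype(int)
      cv2.polylines(im,[uv.reshape(-1,1,2)],False,(0,255,255),1)
cv2.imwrite('pics/t7o.png',im)
```

```text
(no output)
```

View pics/t7o.png

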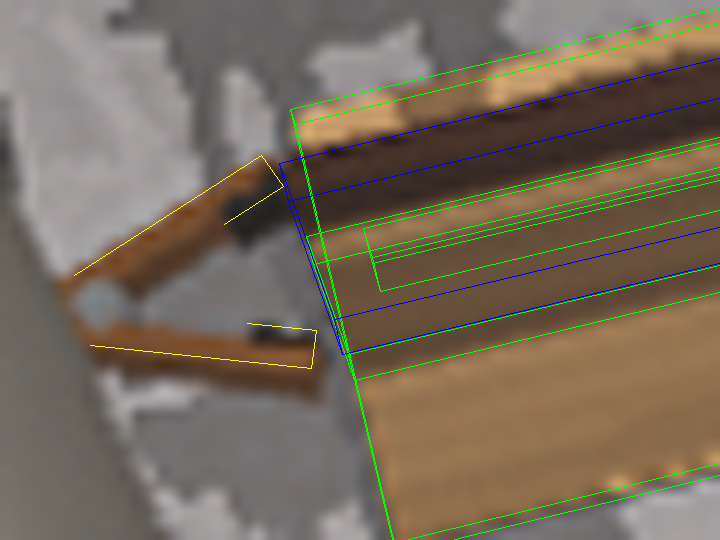

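arm_command(
  moves=[
    [0,0,2.2,0,-0.001,0,0.002],
    [0,0,2.2,6,-0.001,0,0.002],
    [0,0,2.2,12,-0.001,0,0.002],
    [0,0,2.2,19,-0.001,0,0.002],
    [0,0,2.2,19,-0.001,0,0.002],
    [0,0,2.2,19,-0.001,0,0.002],
  ],
)

```text
t: 43.15
ee_pos: [0.6001, 0.1415, 0.0542]
eef_rot: [0.468, 0.53, -0.469, 0.53]
ft_force: [-1.1, 0.1, -1.1]
finger_gap: 0.0154
```

Run:
```python
from h import *
info();p,Q=pose();print(loc(p));to(SL(6.5,141.5,55),.1228);snap('top','t8');snap('scene','s8')
cv2.imwrite('pics/t8z.png',big('t8',250,165,60,45,12))
cv2.imwrite('pics/s8z.png',big('s8',280,130,120,120,5))
```

```text
t 43.15 p [0.6001 0.1415 0.0542] toolx [-0.001 -0.    -1.   ] tooly [ 0.993  0.122 -0.001] q [-0.24  0.58 -0.05  1.76  0.04  0.8  -0.18] F [-1.1  0.1 -1.1] gap 0.0154
[  6.4 141.5  54.2]
shift mm [-0.8  0.1 -0. ] rot [-0.0005  0.0002  0.0006] k 0
shift mm [-0.8  0.1 -0. ] rot [ 3.1411e+00  9.0000e-04 -3.0000e-04] k 3.141592653589793
```

View pics/t8z.png

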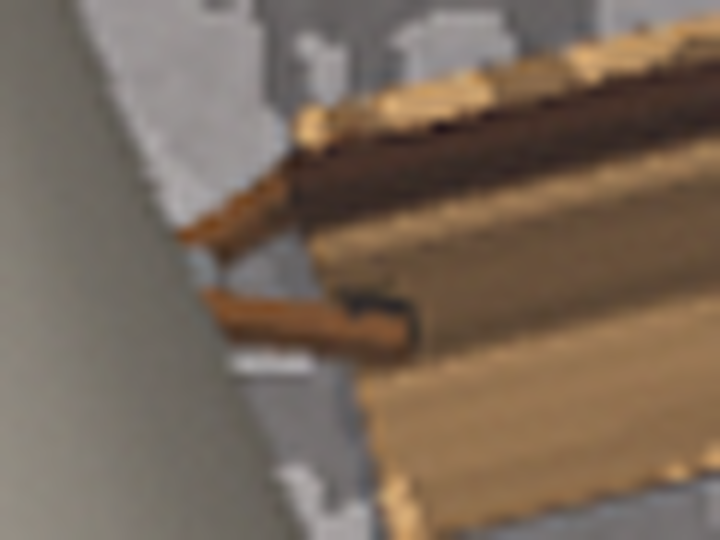

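View pics/s8z.png

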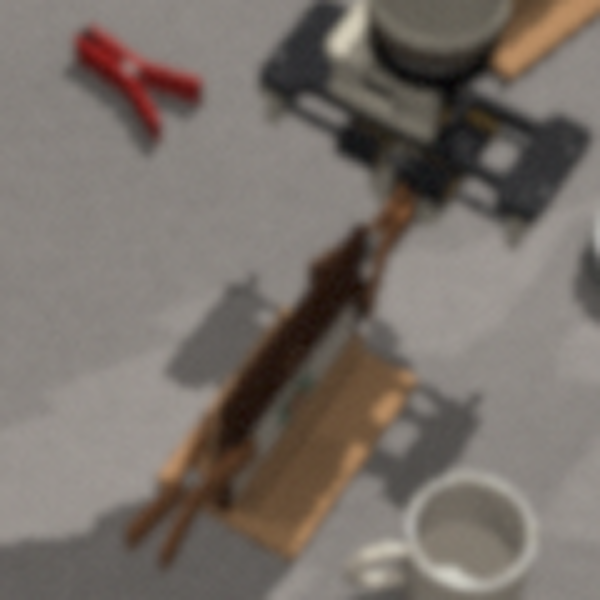

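arm_command(
  moves=[
    [0.25,0,0,0,0,0,0],
    [0.3,0,0,0,0,0,0],
    [0.35,0,0,0,0,0,0],
    [0.4,0,0,0,0,0,0],
    [0.5,0,0,0,0,0,0],
    [0.6,0,0,0,0,0,0],
    [0.75,0,0,0,0,0,0],
    [0.75,0,0,0,0,0,0],
    [0.75,0,0,0,0,0,0],
    [0.75,0,0,0,0,0,0],
  ],
)

```text
t: 44.25
ee_pos: [0.6, 0.1421, 0.0541]
eef_rot: [0.468, 0.53, -0.468, 0.53]
ft_force: [-0.3, 0.6, -0.2]
finger_gap: 0.0686
```

Run:
```python
from h import *
info();snap('top','t9');snap('wrist','w38')
cv2.imwrite('pics/t9z.png',big('t9',250,165,60,45,12))
cv2.imwrite('pics/z38.png',big('w38',220,80,200,180,4))
```

```text
t 44.25 p [0.6    0.1421 0.0541] toolx [-0.001 -0.    -1.   ] tooly [ 0.992  0.123 -0.001] q [-0.24  0.58 -0.05  1.76  0.04  0.8  -0.18] F [-0.3  0.6 -0.2] gap 0.0686
```

View pics/t9z.png

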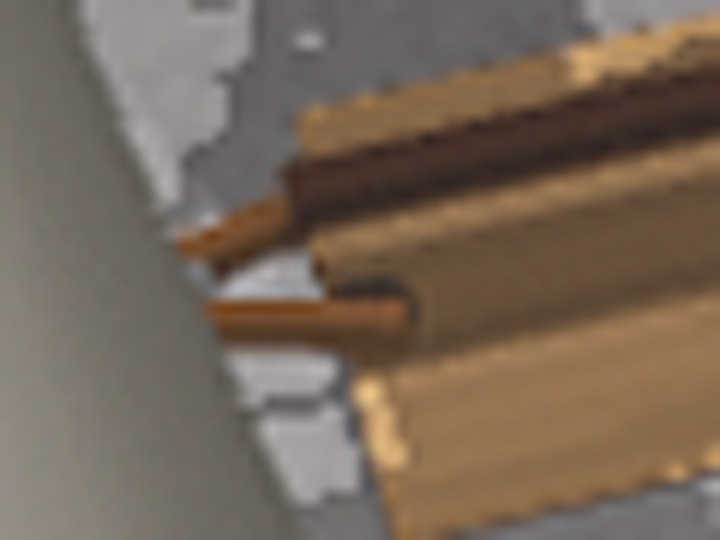

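View pics/z38.png

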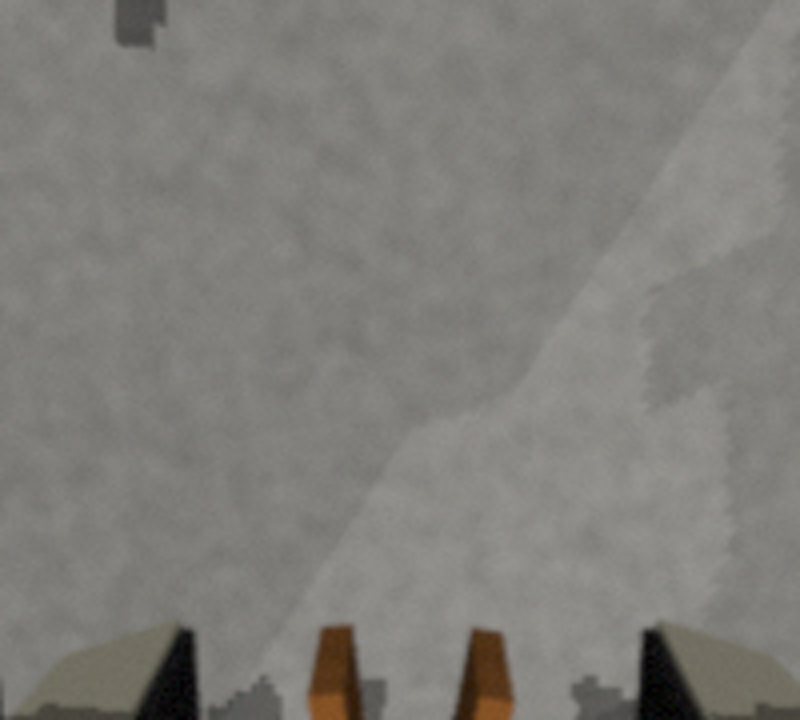

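arm_command(
  moves=[
    [0.75,-20,0,0,0,0,0],
    [0.75,-60,0,0,0,0,0],
    [0.75,-100,0,0,0,0,0],
    [0.75,-150,0,0,0,0,0],
    [0.75,-200,0,30,0,0,0],
    [0.75,-240,0,80,0,0,0],
    [0.75,-260,0,130,0,0,0],
    [0.75,-260,0,180,0,0,0],
    [0.75,-260,0,210,0,0,0],
    [0.75,-260,0,210,0,0,0],
  ],
)

```text
t: 45.35
ee_pos: [0.6259, -0.0771, 0.3152]
eef_rot: [0.47, 0.525, -0.473, 0.529]
ft_force: [-0.3, -1.3, 0.1]
finger_gap: 0.0685
```

arm_command(
  moves=[
    [0.75,0,0,0,0,0,0],
    [0.75,0,0,0,0,0,0],
    [0.75,0,0,0,0,0,0],
  ],
)

```text
t: 45.65
ee_pos: [0.626, -0.0637, 0.3138]
eef_rot: [0.467, 0.531, -0.467, 0.53]
ft_force: [0.1, -0.4, 0.0]
finger_gap: 0.0691
```

Run:
```python
from h import *
info();snap('wrist','w39');snap('scene','s9')
cv2.imwrite('pics/s9z.png',big('s9',250,80,190,160,4))
cv2.imwrite('pics/z39.png',big('w39',270,20,110,200,4).swapaxes(0,1).copy())
```

```text
t 45.65 p [ 0.626  -0.0637  0.3138] toolx [-0.001  0.001 -1.   ] tooly [ 0.992  0.126 -0.001] q [ 0.03  0.35  0.04  1.48 -0.01  1.31  0.2 ] F [ 0.1 -0.4  0. ] gap 0.0691
```

View pics/z39.png

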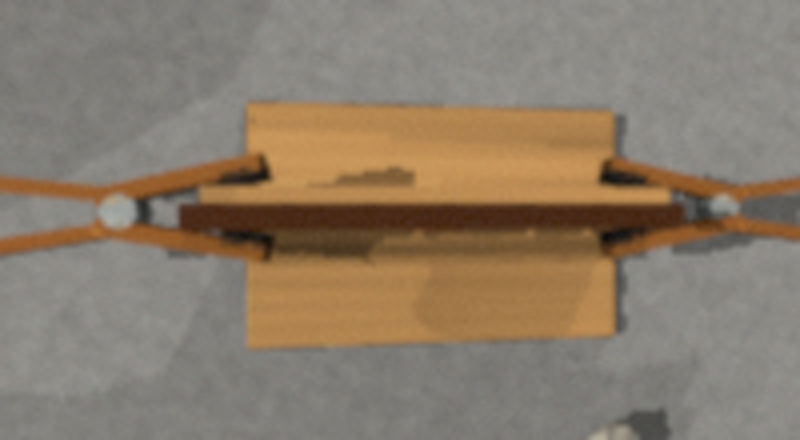

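View pics/s9z.png

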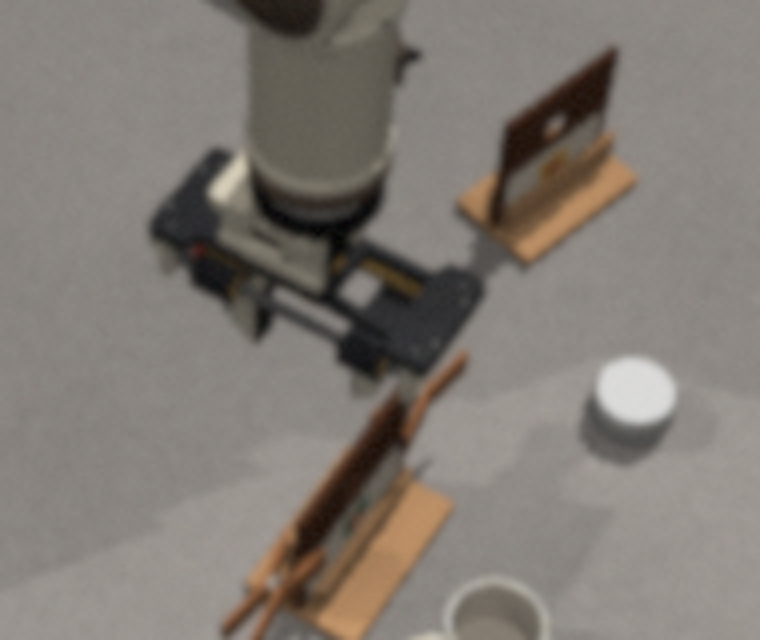

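Run:
```python
from h import *
c=lambda a:[a[1]/4+270-.4,a[0]/4+20-.4]
for n,u,z in (('hingeL',(118,210),.097),('hingeR',(726,206),.097),('jawtipL',(267,158),.097),('jawtipL2',(270,258),.097),('jawtipR',(605,162),.097),('jawtipR2',(603,252),.097),('panL',(200,187),.115),('panR',(671,187),.115),('bL',(180,207),.142),('bL2',(180,230),.142),('bR',(685,207),.142),('bR2',(685,230),.142)):
    print(n,loc(onz('w39',*c(u),z)))
B=[((180,207),(-4,75,130)),((685,207),(-4,-75,130)),((180,230),(4,75,130)),((685,230),(4,-75,130))]
b,e=fit([('w39',c(u),L) for u,L in B],[.61,0,.12],True);print(b, loc(np.array([b[0],b[1],b[3]])))
s=r.get_state();print(s['t'])
```

```text
hingeL [  4.7 101.7  97. ]
hingeR [   3.5 -100.6   97. ]
jawtipL [-12.5  57.5  97. ]
jawtipL2 [20.6 56.7 97. ]
jawtipR [-12.4 -55.3  97. ]
jawtipR2 [ 20.  -54.5  97. ]
panL [ -2.3  74.8 115. ]
panR [ -3.  -75.5 115. ]
bL [  4.2  75.7 142. ]
bL2 [ 10.8  75.7 142. ]
bR [  4.3 -73.8 142. ]
bR2 [ 11.8 -73.8 142. ]
[0.6186765  0.00216907 0.12629552 0.01070329] [ 7.7  0.9 10.7]
45.75
```

Run:
```python
from h import *
snap('top','t10');snap('scene','s10');info()
```

```text
t 45.85 p [ 0.6261 -0.0649  0.3141] toolx [-0.001  0.    -1.   ] tooly [ 0.992  0.125 -0.001] q [ 0.03  0.35  0.04  1.48 -0.01  1.31  0.2 ] F [-0.2  0.4 -0.3] gap 0.0687
```

View pics/t10.png

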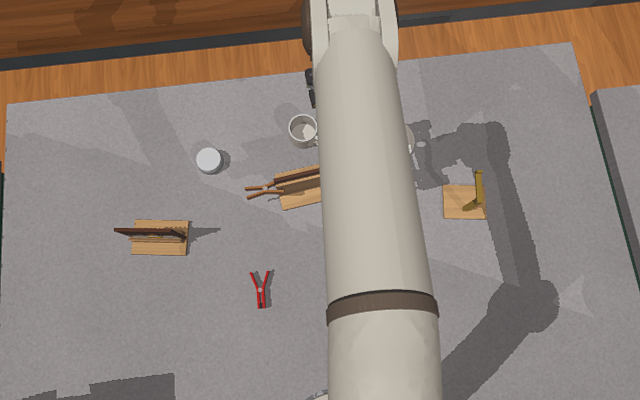

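View pics/s10.png

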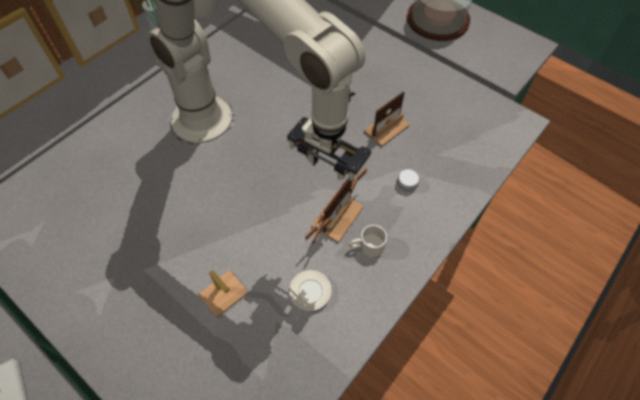

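The pictures show the old board upright in the rack (160,235 in top) and the new board in the stand with a clip on each side (scene 335,205). The mug, saucer, tin and red clip are where they were, and no brown clips are left on the counter. Handing in.

Run:
```python
from h import *
print(r.job_done())
```

```text
the job is handed in; nothing more can be done
None
```

The job is done and handed in at about 46 s. I lifted the old board out and filed it upright in the rack. The new board came off the hook and now stands fully down in the stand's groove. Both brown clips, the only two present, clamp board and panel, one on each side edge.

**Last checks**
- **Flush:** the new board sits about 1 mm toward +y of the panel, which is close to what I could measure.
- **Seating:** it is down on the groove floor, measured at the same height as the old board when it stood there.
- **Clips:** the clip mouths are about 11 mm in from the side edges, with bottoms about 73 mm up. That is near the 10 mm end of the asked 10 to 15 mm, with up to 2 mm of camera uncertainty.
- **Bystanders:** mug, saucer, tin and the red look-alike clip look unmoved in the last pictures. In the last overhead picture the arm covered part of the stand and the saucer, so I relied on the wrist and scene cameras there.

**Disagreements along the way**
- The visible fingertips end about 23 mm short of the reported TCP. My first two grasps of the old board closed above it and only nudged it, and I corrected for this afterwards.
- The old board swung slightly in hand, about 0.05 rad, on the way to the rack. It settled flat in the slot when I let go.

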